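# Put away the wash-up: sieve the caps from the jar lids and rack the tubes

## Robot

A 7-joint arm with a two-finger parallel gripper is mounted at the origin on the work surface. World frame = base frame: x ahead of the robot, y to its left, z up, the work surface at z = 0. Lengths are in m, angles in rad, forces in N, time in s.
With the tool pointing down it reaches from about 0.4 to 0.9 m from the base axis. Payload 5.6 kg.
Tool frame: the origin (TCP) lies on the centre line of the jaws, within the pads' length; the fingertips stand manip.nose_length ahead of it and the grasp point (between the pads) lies 5 mm behind it (manip.nose_length is the distance from the TCP to the fingertips, in m); z points along the fingers, y is the direction in which the jaws open and shut (so a half turn about z gives the same grasp; the last joint's range is limited). The gripper opens to 92 mm and grips with 3 to 60 N. Pads are 20 mm wide; open, the fingers measure 128 mm over their backs; the gripper's body (75 mm by 189 mm) begins 69 mm behind the grasp point.
Start: joints at [-1.322, 0.468, -0.012, 1.603, 0.006, 1.071, -0.056], TCP at [0.187, 0.623, 0.229] pointing down, gripper open.
Joint ranges: [-2.53, 2.53], [-0.31, 2.02], [-1.57, 1.55], [0.28, 2.44], [-1.29, 4.43], [0.15, 1.84], [-2.92, 2.92]. Speed limits (rad/s): [2.57, 2.57, 3.14, 3.14, 3.14, 3.14, 3.14].

## Interface

Orientations are given as [roll, pitch, yaw] about the fixed x, y, z axes, in that order (R = Rz(yaw) Ry(pitch) Rx(roll)).
In Python, from rig import manip, read_camera, job gives the robot as it stands.
- The arm moves only by the tool drive_tool, never from a script. Its argument "commands" is a list of rows, each a list of 7 numbers: the shift along the tool's x, y, z in cm, then the turn, a rotation vector about the tool's x, y, z in degrees, then the opening in per cent of the stroke, from 0 (shut) to 100 (fully open). A call has 1 to 8 rows; each row is the pose to reach, as a shift and turn from the pose commanded when the call began, along the tool's axes at that moment; what a row does not reach only later rows make up. A row lasts 1/10 s, in which the tool goes at most 50 mm and 8.59 degrees, less where a joint would pass 70% of its speed; a pose out of reach is approached as far as the arm can. A call with a gripper value outside its range is refused whole. The fingers move at their own pace and stop on an object; "newtons" is the grip in N (left out, the last holds). Time passes only in rows, so rows that repeat a pose let the fingers close. It gives the time, the measured TCP pose, the force and the opening at its end, in the units of the state.
- manip.observe(): the state, without advancing time (a new reading comes with each control period).
- read_camera(name): name is "side" or "top"; returns a dict with "pixels" (480x640x3 uint8, red, green, blue), "mtx" (3x3 intrinsics, pixels), "k1" (the pictures are not rectified: a ray, as slopes to the right and down, at radius r is drawn at 1 + k1 r^2 times it, then the intrinsics apply), "xyz" and "rotation" of the camera in the world. Camera axes: x right, y down, z forward; pixel columns grow to the right and rows downward; lengths in m; the calibration is good to about 2 mm. A picture is of the moment at which its call begins. There is no depth.
- job.close_job(): hands the job in, once; it reports no verdict.
The state is a dict: "t": time; "joint_pos": joint angles; "joint_vel": joint speeds; "effort": joint torques, N m; "position": TCP position; "tcp_rot": TCP orientation; "wrist_force": force on the tool from outside, world axes, zero at the start; "torque": the same for the moment, N m; "grip_width": finger opening in m.
Only numpy, scipy, OpenCV 4.12 (cv2) and the standard library are available. Lean on these libraries where they do the work, as an engineer would, in place of code of your own. Each camera call takes 0.05 s, during which the arm holds its last target.

## Task

Put the washed-up things away. Hold the scoop over the shallow tray and tilt its back down so that all the small caps drop through the grid into the tray while the big lids stay in the scoop, then tip the lids out over the mouth into the deep bin and set the empty scoop down flat on the bench. Stand every tube from the draining cradle in the wire rack, base down and one to a cell, and do not disturb the dish stack or the white bottle.

Things in the scene. Friction and masses are not known exactly. Their poses are not given: they have to be found in the camera images.
- scoop: metal sieve scoop, loose, about 0.35 kg, its floor 5 mm thick. Origin: centre of its underside; x runs from the open mouth (x = -125 mm, no wall or lip) to the closed back (x = +125 mm), y across (169 mm wide outside), z up. Side and back walls 45 mm high. Caps and lids lie on its plain floor at first and slide on the metal once it is tilted more than 14 to 20 degrees
- scoop_grip (a point): middle of the scoop's black handle grip, 108 mm above the underside over the centre (scoop x = y = 0). The grip is a bar along scoop y, 90 mm long, 16 mm thick (along scoop x), 26 mm tall, on an arch of 8 mm rod standing on the side walls; it is free all round and can be pinched from above with the fingers closing along scoop x
- scoop_grid (a point): middle of the scoop's holed back half (scoop x = +70 mm), on top of the rods. From x = +15 to +122 mm the floor is a grid of 5 mm rods with six square holes of about 50 mm, flush with the plain sheet floor of the mouth half (x from -125 to +15 mm)
- cap_tray: shallow grey plastic tray for the small caps, fixed: 190 x 190 mm outside, 50 mm high, walls 5 mm. Origin: centre of its underside, z up
- lid_bin: deep grey plastic bin for the large lids, fixed: 190 x 190 mm outside, 100 mm high, walls 5 mm. Origin: centre of its underside, z up
- cradle: white draining cradle, fixed, in which the tubes lie at first: two rails along its y at x = -42 and +42 mm, each 8 mm thick and 262 mm long, with 4 square notches at pitch 58 mm (tube rests 18 mm above the bench, so its axis is at 32 mm; the teeth beside it reach up to 36 mm). Nothing between the rails but bars at the far ends. Origin: centre of its underside, z up
- rack: white wire tube rack, fixed: one row of 4 square cells along its x, pitch 45 mm, 41 mm clear inside, divided by close wire mesh walls 4 mm thick whose tops are 66 mm above the bench, 190 x 53 mm, floor at 6 mm. Origin: centre of its underside, z up
- rack_cell0 (a point): centre of the floor of rack cell 0, at rack x = -67.5 mm, 6 mm above the bench
- rack_cell1 (a point): centre of the floor of rack cell 1, at rack x = -22.5 mm, 6 mm above the bench
- rack_cell2 (a point): centre of the floor of rack cell 2, at rack x = 22.5 mm, 6 mm above the bench
- rack_cell3 (a point): centre of the floor of rack cell 3, at rack x = 67.5 mm, 6 mm above the bench
- cap0: small blue screw cap, loose, 34 mm across, 20 mm high, 12 g; may be absent. Origin: centre of its underside, z up
- cap1: small blue screw cap, loose, 34 mm across, 20 mm high, 12 g; may be absent. Origin: centre of its underside, z up
- cap2: small blue screw cap, loose, 34 mm across, 20 mm high, 12 g; may be absent. Origin: centre of its underside, z up
- cap3: small blue screw cap, loose, 34 mm across, 20 mm high, 12 g; may be absent. Origin: centre of its underside, z up
- lid0: large blue jar lid, loose, 66 mm across, 18 mm high, 35 g; may be absent. Origin: centre of its underside, z up. Too large for the holes of the scoop
- lid1: large blue jar lid, loose, 66 mm across, 18 mm high, 35 g; may be absent. Origin: centre of its underside, z up. Too large for the holes of the scoop
- tube0: washed plastic tube, loose, 28 mm across, 150 mm long, about 40 g; may be absent. Origin: centre of its closed flat base; x runs along its axis to the open threaded mouth (dark inside) at x = +150 mm. At the start it lies across both rails of the cradle in a pair of notches, mouth towards cradle +x, its middle free between the rails; it can roll if knocked out
- tube1: washed plastic tube, loose, 28 mm across, 150 mm long, about 40 g; may be absent. Origin: centre of its closed flat base; x runs along its axis to the open threaded mouth (dark inside) at x = +150 mm. At the start it lies across both rails of the cradle in a pair of notches, mouth towards cradle +x, its middle free between the rails; it can roll if knocked out
- tube2: washed plastic tube, loose, 28 mm across, 150 mm long, about 40 g; may be absent. Origin: centre of its closed flat base; x runs along its axis to the open threaded mouth (dark inside) at x = +150 mm. At the start it lies across both rails of the cradle in a pair of notches, mouth towards cradle +x, its middle free between the rails; it can roll if knocked out
- tube3: washed plastic tube, loose, 28 mm across, 150 mm long, about 40 g; may be absent. Origin: centre of its closed flat base; x runs along its axis to the open threaded mouth (dark inside) at x = +150 mm. At the start it lies across both rails of the cradle in a pair of notches, mouth towards cradle +x, its middle free between the rails; it can roll if knocked out
- dish_stack: stack of five red culture dishes, 90 mm across, 85 mm high, loose bystander. Origin: centre of its underside
- spray_bottle: white bottle, 60 mm across, 150 mm high, loose bystander. Origin: centre of its underside
Mind the look-alikes: they are no part of the job. What is shaped like the cap1 but black or red is not meant.

How it is judged:
By the outcome, as a careful person would: the job done as asked, in the order asked, and still so for the second after the job is handed in, with the robot touching nothing.
Of cap0, cap1, cap2, cap3 only 2 to 4 are there at a start; the rules pass over those that are not, and their reading is None.
Of lid0, lid1 only 1 to 2 are there at a start; the rules pass over those that are not, and their reading is None.
Of tube0, tube1, tube2, tube3 only 3 to 4 are there at a start; the rules pass over those that are not, and their reading is None.
At some moment in a run one of tube0, tube1, tube2, tube3 may be knocked a few centimetres aside while the robot is not near it.
It also fails if it takes over 210 s, if anything falls off the work surface, if the arm or the gripper's body presses on something with over 40 N, if the wrist force passes 120 N, or if a joint passes its speed limit or range.

## Working session

There is one attempt and no reset: what is moved stays moved. The work goes in short steps, Python scripts to look and compute and a tool call to move; the robot and the scene stay as the last step left them, time stands still between calls to the robot, and variables do not carry over. Pictures are saved under pics/ and viewed, and the job is handed in when it is done.

Besides the shell and the picture viewer there is one more tool, called by a JSON object that holds its "fn" and its "kwargs", one argument or row to a line. drive_tool: Moves the arm, as the interface text tells. Its arguments: {"type":"object","properties":{"commands":{"type":"array","items":{"type":"array","items":{"type":"number"}}},"newtons":{"type":"number"}},"required":["commands"]}

```bash
ls -la; mkdir -p pics
python3 - <<'E'
from rig import manip, read_camera, job
import cv2
print(manip.observe()); print(manip.nose_length)
for n in ("top","side"):
    c=read_camera(n); cv2.imwrite(f"pics/{n}0.png",c["pixels"][:,:,::-1]); print(n,c["mtx"],c["k1"],c["xyz"],c["rotation"])
E
```

```text
total 12
drwxr-xr-x  3 agent agent 4096 Dec  6 07:39 .
drwxr-xr-x 23 root  root  4096 Dec  6 07:39 ..
drwxr-xr-x  2 agent agent 4096 Dec  6 07:39 pics
{'t': 0.0, 'joint_pos': array([-1.32204401,  0.46836296, -0.01156944,  1.60359847,  0.00602622,
        1.0714026 , -0.05632014]), 'joint_vel': array([ 9.23228388e-04, -5.41498817e-04, -4.91255337e-04,  1.32836969e-03,
        8.10469333e-04,  2.67937791e-03, -3.08669635e-06]), 'effort': array([-3.98755783e-04, -5.20556903e+01, -1.30198975e-02, -2.43746299e+01,
       -5.66710322e-02,  1.74006284e-02,  1.79264912e-04]), 'position': array([0.18689469, 0.62198034, 0.22765996]), 'tcp_rot': array([-3.13986199e+00,  1.60245032e-04,  2.84973901e+00]), 'wrist_force': array([-0.16618236,  0.46073628, -0.16121505]), 'torque': array([-0.02715019,  0.01287897, -0.03009193]), 'grip_width': 0.092030920879271}
0.014
top [[543.95552862   0.         311.74878092]
 [  0.         543.95552862 243.27172065]
 [  0.           0.           1.        ]] 0.011227007799969931 [ 0.44455134 -0.02928138  1.55371386] [-3.0636668  -0.01039944 -1.56661492]
side [[437.9887377    0.         318.16408597]
 [  0.         437.9887377  241.2431279 ]
 [  0.           0.           1.        ]] -0.026118887187700595 [ 0.03829151 -0.62334525  0.64695751] [-2.18090813 -0.01914844 -0.71660708]
```

View pics/top0.png

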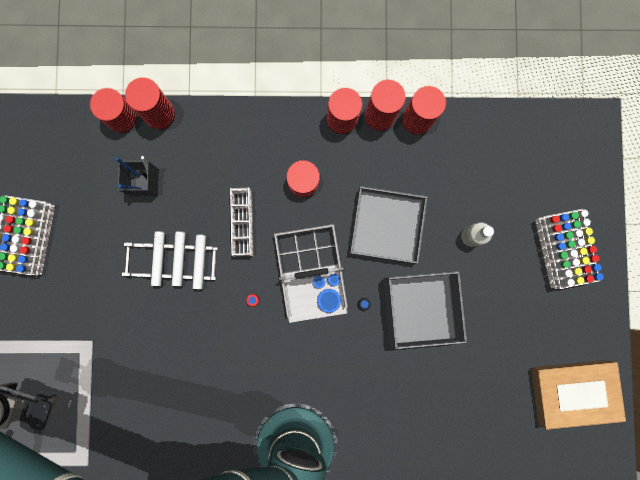

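View pics/side0.png

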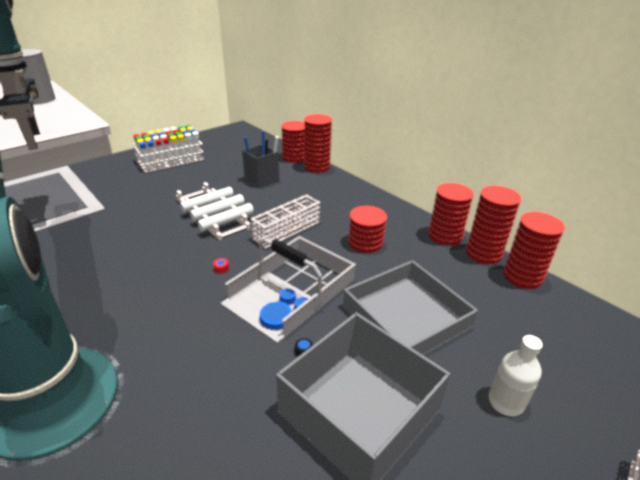

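```bash
cat > h.py <<'E'
import numpy as np, cv2
from scipy.spatial.transform import Rotation as R
from rig import manip, read_camera, job
def cam(n): return read_camera(n)
def ray(c,uv):
    p=cv2.undistortPoints(np.array(uv,float).reshape(-1,1,2),c["mtx"],np.array([c["k1"],0,0,0.])).reshape(-1,2)
    d=np.c_[p,np.ones(len(p))]@R.from_euler('xyz',c["rotation"]).as_matrix().T
    return np.array(c["xyz"]),d
def onz(c,uv,z):
    o,d=ray(c,uv); return o+d*((z-o[2])/d[:,2])[:,None]
def proj(c,X):
    Rm=R.from_euler('xyz',c["rotation"]).as_matrix()
    return cv2.projectPoints(np.array(X,float).reshape(-1,1,3),cv2.Rodrigues(Rm.T)[0],-Rm.T@np.array(c["xyz"]),c["mtx"],np.array([c["k1"],0,0,0.]))[0].reshape(-1,2)
def tri(c1,p1,c2,p2):
    o1,d1=ray(c1,[p1]);o2,d2=ray(c2,[p2]);d1=d1[0];d2=d2[0]
    t=np.linalg.lstsq(np.c_[d1,-d2],o2-o1,rcond=None)[0]
    a=o1+t[0]*d1;b=o2+t[1]*d2
    return (a+b)/2,np.linalg.norm(a-b)
def crop(c,name,x0,y0,x1,y1,k):
    im=c["pixels"][y0:y1,x0:x1,::-1]
    cv2.imwrite(f"pics/{name}.png",cv2.resize(im,None,fx=k,fy=k,interpolation=cv2.INTER_CUBIC))
E
python3 - <<'E'
from h import *
t=cam("top");s=cam("side")
crop(t,"t1",110,170,360,340,3.2)
crop(t,"t2",260,180,480,360,3.6)
crop(s,"s1",170,170,490,400,2.5)
E
```

```text
(no output)
```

View pics/t1.png

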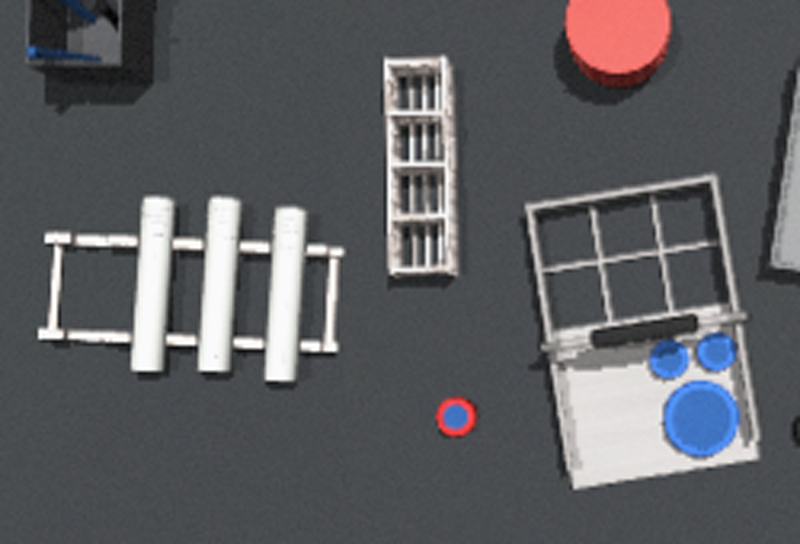

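View pics/t2.png

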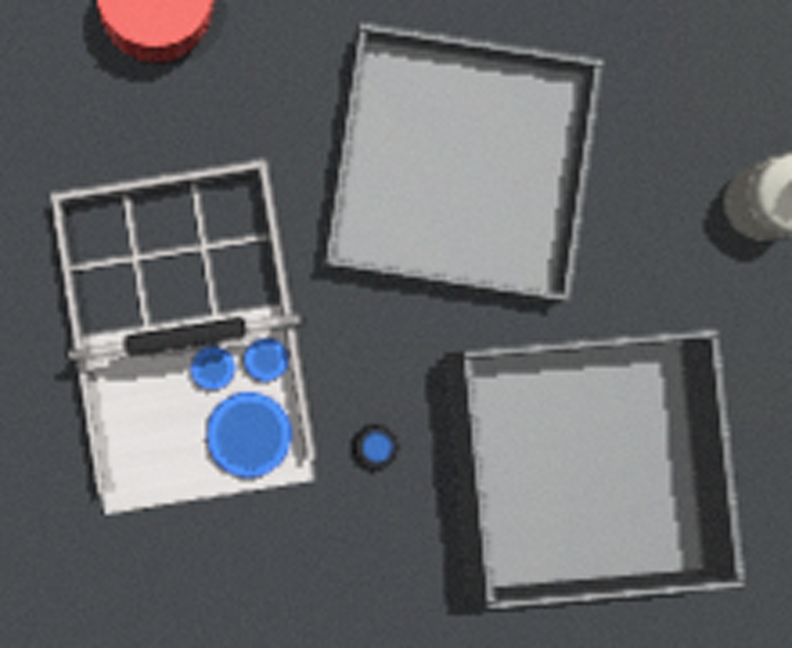

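View pics/s1.png

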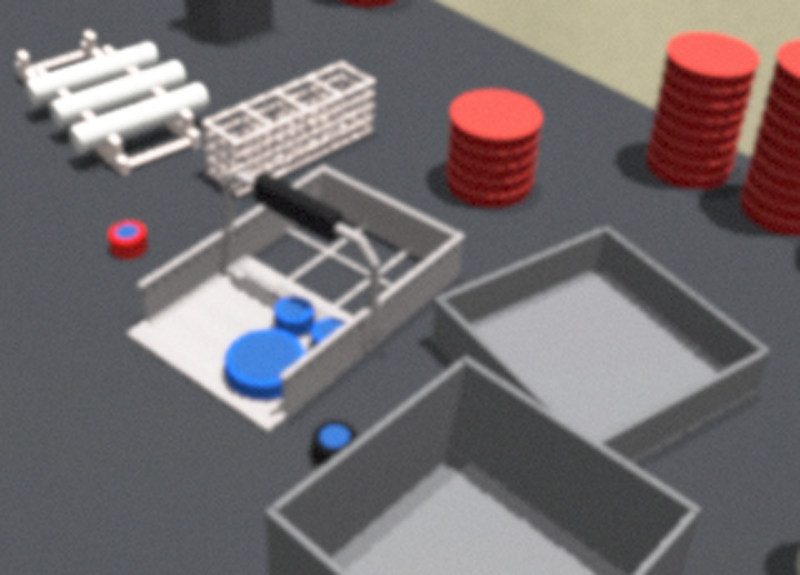

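Run:
```python
from h import *
t=cam("top");s=cam("side")
T=lambda p:(p[0]/3.6+260,p[1]/3.6+180)
np.set_printoptions(precision=4,suppress=True)
print("mouth",onz(t,[T((106,513)),T((313,478))],.005))
print("back rim",onz(t,[T((53,196)),T((264,162))],.05))
# grip dark mask
def dark(c,x0,y0,x1,y1,th):
    im=c["pixels"][y0:y1,x0:x1].max(2); m=(im<th).astype(np.uint8)
    n,l,st,ce=cv2.connectedComponentsWithStats(m); return [(st[i],ce[i]+[x0,y0]) for i in range(1,n) if st[i,4]>30]
for r in dark(t,285,255,340,285,45): print("grip top",r, onz(t,[r[1]],.12))
print("tray rim",onz(t,[T((362,27)),T((600,65)),T((566,297)),T((330,263))],.05))
print("bin rim",onz(t,[T((465,354)),T((716,333)),T((741,583)),T((489,605))],.1))
# rack, k 3.2 off 110,170
U=lambda p:(p[0]/3.2+110,p[1]/3.2+170)
print("rack",onz(t,[U((386,58)),U((447,57)),U((458,272)),U((389,274))],.066))
# cells centers
print("cells",onz(t,[U((416,88)),U((418,139)),U((420,193)),U((422,246))],.066))
print("tubes mouth",onz(t,[U((158,198)),U((225,198)),U((290,208))],.046))
print("tubes base",onz(t,[U((147,371)),U((215,371)),U((281,380))],.046))
print("dish",onz(t,[(303,179)],.085), "bottle", onz(t,[(488,231)],.15))
print("cradle corners",onz(t,[U((58,238)),U((335,250)),U((330,347)),U((50,333))],.036))
```

```text
mouth [[ 0.341   0.0171  0.005 ]
 [ 0.3688 -0.1453  0.005 ]]
back rim [[ 0.5861  0.0584  0.05  ]
 [ 0.6133 -0.1043  0.05  ]]
tray rim [[ 0.7192 -0.1803  0.05  ]
 [ 0.6904 -0.3652  0.05  ]
 [ 0.5101 -0.3368  0.05  ]
 [ 0.5354 -0.1552  0.05  ]]
bin rim [[ 0.4652 -0.2511  0.1   ]
 [ 0.4817 -0.4378  0.1   ]
 [ 0.2981 -0.453   0.1   ]
 [ 0.2814 -0.2674  0.1   ]]
rack [[0.7123 0.1803 0.066 ]
 [0.7135 0.1278 0.066 ]
 [0.5278 0.116  0.066 ]
 [0.5258 0.1748 0.066 ]]
cells [[0.6864 0.1541 0.066 ]
 [0.6421 0.1517 0.066 ]
 [0.5955 0.1494 0.066 ]
 [0.5499 0.147  0.066 ]]
tubes mouth [[0.592  0.3784 0.046 ]
 [0.5923 0.3206 0.046 ]
 [0.5838 0.2642 0.046 ]]
tubes base [[0.4424 0.3839 0.046 ]
 [0.4426 0.3257 0.046 ]
 [0.4351 0.2689 0.046 ]]
dish [[ 0.7354 -0.0194  0.085 ]] bottle [[ 0.5885 -0.5014  0.15  ]]
cradle corners [[0.5575 0.4668 0.036 ]
 [0.5482 0.2262 0.036 ]
 [0.4638 0.229  0.036 ]
 [0.4749 0.4712 0.036 ]]
```

```bash
cat >> h.py <<'E'
def down(yaw,tilt=(0,0,0)):
    return R.from_euler('z',yaw,degrees=True)*R.from_euler('x',180,degrees=True)
def rel(pos,rot):
    o=manip.observe(); p=o["position"]; r=R.from_euler('xyz',o["tcp_rot"])
    d=r.inv().apply(np.array(pos)-p)*100; v=(r.inv()*rot).as_rotvec(degrees=True)
    print("shift cm",d.round(2),"turn",v.round(1),"|",np.linalg.norm(d).round(1),np.linalg.norm(v).round(1)); return d,v
def log():
    import json
    o=manip.observe(); json.dump([o["joint_pos"].tolist(),o["position"].tolist(),o["tcp_rot"].tolist()],open("log.jsonl","a")); open("log.jsonl","a").write("\n")
    print("t",o["t"],"q",o["joint_pos"].round(3),"p",o["position"].round(4),"rpy",np.degrees(o["tcp_rot"]).round(1),"F",o["wrist_force"].round(1),"w",round(o["grip_width"],4))
E
python3 - <<'E'
from h import *
log()
t=cam("top");s=cam("side")
print(proj(t,[(.4773,-.0435,.12)]),proj(s,[(.4773,-.0435,.108)]))
rel((.4773,-.0435,.23),down(99.6))
E
```

```text
t 0.3 q [-1.322  0.468 -0.012  1.603  0.006  1.071 -0.056] p [0.187  0.6224 0.2283] rpy [-180.     0.   163.3] F [ 0.3 -0.2 -0.2] w 0.0918
[[311.53798937 273.29185422]] [[288.99332316 253.43243561]]
shift cm [-46.96 -55.43  -0.14] turn [-0.   0.  63.7] | 72.6 63.7
```

{"fn": "drive_tool", "kwargs": {
  "commands": [
    [-23.5,-27.7,0,0,0,32,100],
    [-23.5,-27.7,0,0,0,32,100],
    [-23.5,-27.7,0,0,0,32,100],
    [-23.5,-27.7,0,0,0,32,100],
    [-23.5,-27.7,0,0,0,32,100],
    [-23.5,-27.7,0,0,0,32,100],
    [-23.5,-27.7,0,0,0,32,100],
    [-23.5,-27.7,0,0,0,32,100]
  ],
  "newtons": 60
}}

```text
t: 1.2
position: [0.3342, 0.2849, 0.2289]
tcp_rot: [3.142, 0.001, 2.284]
wrist_force: [-0.5, 0.4, 0.7]
grip_width: 0.0918
```

Run:
```python
from h import *
log();rel((.4773,-.0435,.23),down(99.6))
```

```text
t 1.2 q [-1.008  0.1    0.242  2.106 -0.029  0.938 -0.037] p [0.3342 0.2849 0.2289] rpy [180.    0.  130.9] F [-0.5  0.4  0.7] w 0.0918
shift cm [-34.2  -10.68  -0.09] turn [ 0.   0.  31.3] | 35.8 31.3
```

{"fn": "drive_tool", "kwargs": {
  "commands": [
    [-34.2,-10.7,0,0,0,31.3,100],
    [-34.2,-10.7,0,0,0,31.3,100],
    [-34.2,-10.7,0,0,0,31.3,100],
    [-34.2,-10.7,0,0,0,31.3,100],
    [-34.2,-10.7,0,0,0,31.3,100],
    [-34.2,-10.7,0,0,0,31.3,100],
    [-34.2,-10.7,0,0,0,31.3,100],
    [-34.2,-10.7,0,0,0,31.3,100]
  ]
}}

```text
t: 2.0
position: [0.4795, -0.0432, 0.2293]
tcp_rot: [3.139, 0.003, 1.737]
wrist_force: [0.5, 0.7, 0.5]
grip_width: 0.0924
```

Run:
```python
from h import *
log();rel((.4773,-.0435,.103),down(99.6))
```

```text
t 2.0 q [-0.526  0.187  0.618  2.037 -0.13   0.952  0.325] p [ 0.4795 -0.0432  0.2293] rpy [179.9   0.2  99.5] F [0.5 0.7 0.5] w 0.0924
shift cm [ 0.04 -0.24 12.63] turn [ 0.1  0.2 -0.1] | 12.6 0.2
```

{"fn": "drive_tool", "kwargs": {
  "commands": [
    [0,-0.2,5,0,0,0,100],
    [0,-0.2,9,0,0,0,100],
    [0,-0.2,12.6,0,0,0,100],
    [0,-0.2,12.6,0,0,0,100],
    [0,-0.2,12.6,0,0,0,0],
    [0,-0.2,12.6,0,0,0,0],
    [0,-0.2,12.6,0,0,0,0],
    [0,-0.2,12.6,0,0,0,0]
  ],
  "newtons": 60
}}

```text
t: 2.8
position: [0.4766, -0.038, 0.104]
tcp_rot: [3.139, -0.0, 1.745]
wrist_force: [-0.6, 0.8, -0.5]
grip_width: 0.0618
```

{"fn": "drive_tool", "kwargs": {
  "commands": [
    [0,0,0,0,0,0,0],
    [0,0,0,0,0,0,0],
    [0,0,0,0,0,0,0],
    [0,0,0,0,0,0,0]
  ]
}}

```text
t: 3.2
position: [0.4756, -0.0384, 0.1026]
tcp_rot: [3.142, -0.0, 1.745]
wrist_force: [0.4, 1.0, 0.2]
grip_width: 0.0296
```

Run:
```python
from h import *
log()
t=cam("top");s=cam("side")
crop(t,"t3",220,180,420,340,4)
crop(s,"s3",170,130,490,370,2.5)
```

```text
t 3.2 q [-0.436  0.398  0.536  2.144 -0.321  0.677  0.493] p [ 0.4756 -0.0384  0.1026] rpy [180.  -0. 100.] F [0.4 1.  0.2] w 0.0296
```

View pics/s3.png

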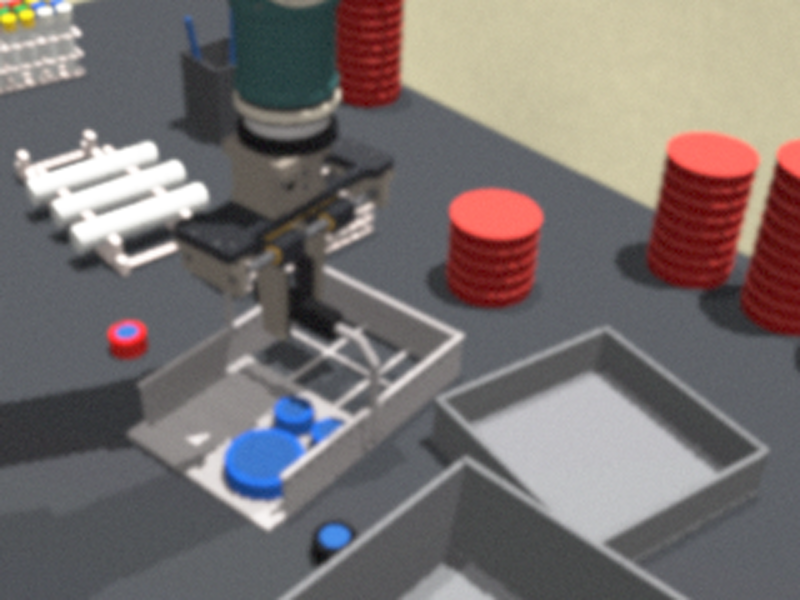

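{"fn": "drive_tool", "kwargs": {
  "commands": [
    [0,0,0,0,0,0,0],
    [0,0,0,0,0,0,0],
    [0,0,0,0,0,0,0],
    [0,0,0,0,0,0,0],
    [0,0,0,0,0,0,0]
  ]
}}

```text
t: 3.8
position: [0.4757, -0.0383, 0.1026]
tcp_rot: [3.141, 0.0, 1.745]
wrist_force: [2.2, 0.4, -1.4]
grip_width: 0.0156
```

{"fn": "drive_tool", "kwargs": {
  "commands": [
    [0,0,-2,0,0,0,0],
    [0,0,-4,0,0,0,0],
    [0,0,-7,0,0,0,0],
    [0,0,-10,0,0,0,0],
    [0,0,-12,0,0,0,0],
    [0,0,-13,0,0,0,0],
    [0,0,-13,0,0,0,0],
    [0,0,-13,0,0,0,0]
  ]
}}

```text
t: 4.6
position: [0.4746, -0.0382, 0.2314]
tcp_rot: [-3.139, -0.0, 1.745]
wrist_force: [0.1, 0.3, -5.0]
grip_width: 0.0156
```

Run:
```python
from h import *
log()
t=cam("top");s=cam("side")
crop(t,"t4",220,150,420,310,4)
crop(s,"s4",170,130,490,370,2.5)
```

```text
t 4.6 q [-0.55   0.177  0.632  2.044 -0.127  0.961  0.322] p [ 0.4746 -0.0382  0.2314] rpy [-179.9   -0.   100. ] F [ 0.1  0.3 -5. ] w 0.0156
```

View pics/s4.png

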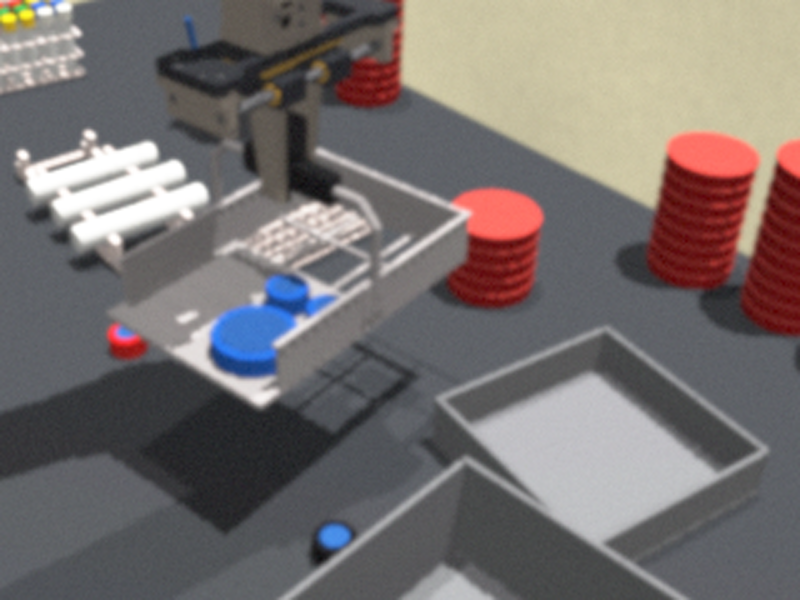

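View pics/t4.png

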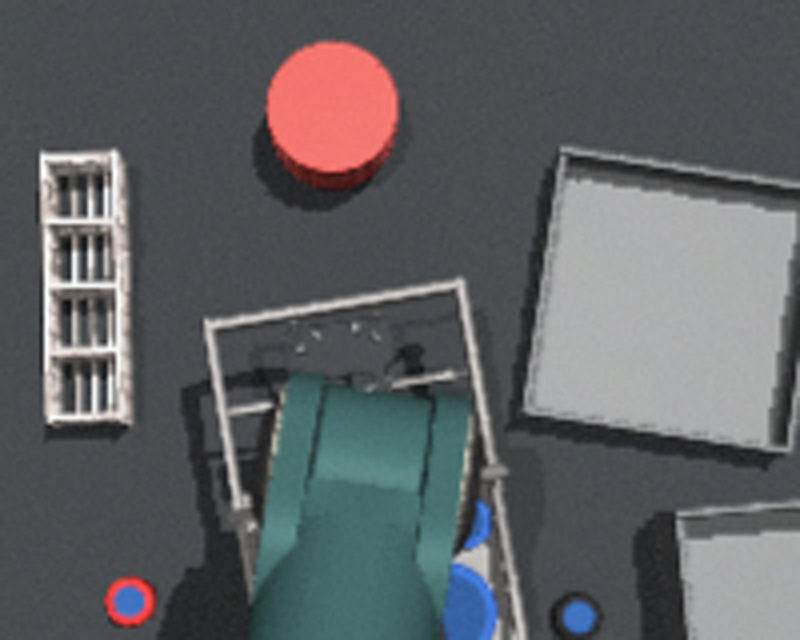

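Run:
```python
from h import *
t=cam("top")
c=onz(t,[(271.75,230.5),(335.75,220.5)],.179);print(c,c.mean(0))
o=manip.observe();y=np.radians(10);print("pred",o["position"][:2]+.125*np.array([np.cos(y),np.sin(y)]))
rel((.616,-.259,.245),down(81.7))
```

```text
[[ 0.58396038  0.05851274  0.179     ]
 [ 0.61038182 -0.10395901  0.179     ]] [ 0.5971711  -0.02272313  0.179     ]
pred [ 0.59785377 -0.01664649]
shift cm [-24.18  10.09  -1.39] turn [-0.1  0.  18.3] | 26.2 18.3
```

{"fn": "drive_tool", "kwargs": {
  "commands": [
    [-0.9,0.4,-0.1,0,0,0.7,0],
    [-2.7,1.2,-0.2,0,0,2.1,0],
    [-5.4,2.4,-0.4,0,0,4.2,0],
    [-9.1,4,-0.7,0,0,7,0],
    [-12.8,5.6,-1,0,0,9.9,0],
    [-16.4,7.1,-1.2,0,0,12.6,0],
    [-19.2,8.4,-1.4,0,0,14.9,0],
    [-21,9.2,-1.4,0,0,16.3,0]
  ]
}}

```text
t: 5.55
position: [0.6035, -0.2327, 0.2459]
tcp_rot: [-3.141, 0.002, 1.457]
wrist_force: [0.2, 0.2, -4.7]
grip_width: 0.0154
```

Run:
```python
from h import *
log();rel((.617,-.253,.228),down(81.7))
```

```text
t 5.55 q [-0.188  0.512  0.712  1.631 -0.358  1.134  0.5  ] p [ 0.6035 -0.2327  0.2459] rpy [-1.80e+02  1.00e-01  8.35e+01] F [ 0.2  0.2 -4.7] w 0.0154
shift cm [-1.86  1.57  1.79] turn [-0.   0.1  1.8] | 3.0 1.8
```

{"fn": "drive_tool", "kwargs": {
  "commands": [
    [-1,0.8,0.8,0,0,0.9,0],
    [-1.7,1.4,1.5,0,0,1.6,0],
    [-1.9,1.6,1.8,0,0,1.8,0],
    [-1.9,1.6,1.8,0,0,1.8,0],
    [-1.9,1.6,1.8,0,0,1.8,0]
  ]
}}

```text
t: 6.05
position: [0.6163, -0.2489, 0.2284]
tcp_rot: [-3.141, -0.001, 1.43]
wrist_force: [0.4, -0.5, -4.3]
grip_width: 0.0154
```

Run:
```python
from h import *
log();rel((.617,-.253,.228),down(81.7))
t=cam("top");s=cam("side")
crop(t,"t5",320,140,520,300,4)
crop(s,"s5",250,130,570,370,2.5)
```

```text
t 6.05 q [-0.148  0.562  0.702  1.599 -0.392  1.126  0.509] p [ 0.6163 -0.2489  0.2284] rpy [-180.    -0.    81.9] F [ 0.4 -0.5 -4.3] w 0.0154
shift cm [-0.4   0.13  0.04] turn [-0.  -0.   0.2] | 0.4 0.2
```

View pics/s5.png

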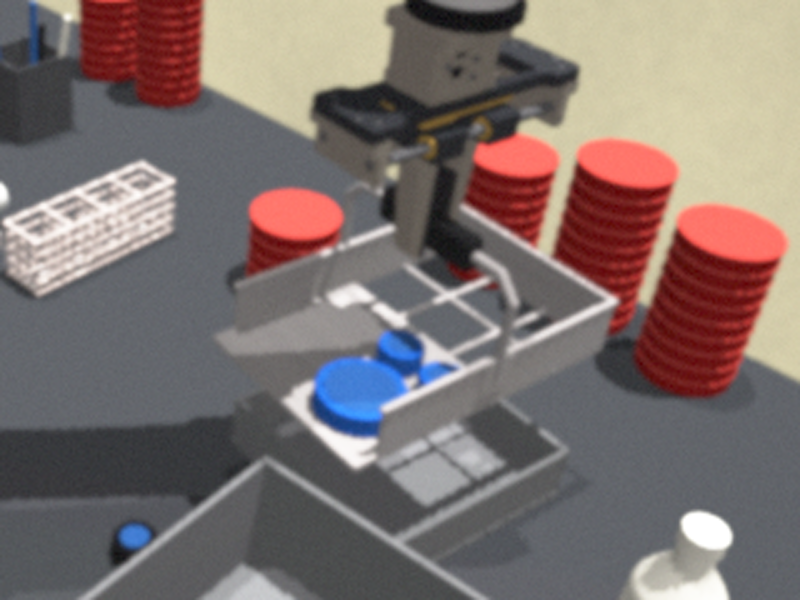

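View pics/t5.png

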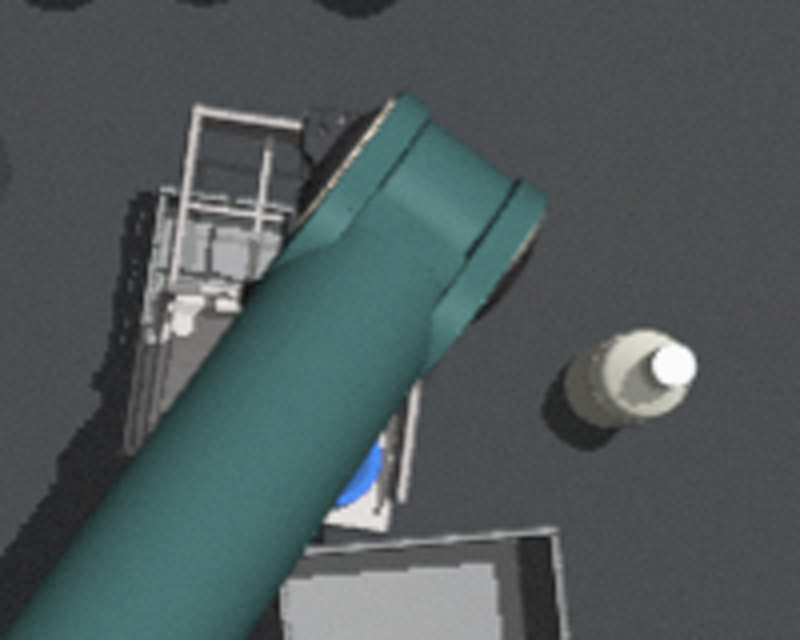

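{"fn": "drive_tool", "kwargs": {
  "commands": [
    [-0.4,0.1,0,4,0,0,0],
    [-0.4,0.1,0,8,0,0,0],
    [-0.4,0.1,0,12,0,0,0],
    [-0.4,0.1,0,16,0,0,0],
    [-0.4,0.1,0,20,0,0,0],
    [-0.4,0.1,0,24,0,0,0],
    [-0.4,0.1,0,24,0,0,0],
    [-0.4,0.1,0,24,0,0,0]
  ]
}}

```text
t: 6.95
position: [0.6173, -0.2538, 0.2284]
tcp_rot: [-2.725, 0.0, 1.43]
wrist_force: [-1.1, 0.2, -3.6]
grip_width: 0.0156
```

Run:
```python
from h import *
log()
s=cam("side")
crop(s,"s6",250,130,570,370,2.5)
```

```text
t 6.95 q [-0.061  0.819  0.69   1.239 -0.321  1.628  0.458] p [ 0.6173 -0.2538  0.2284] rpy [-156.1    0.    81.9] F [-1.1  0.2 -3.6] w 0.0156
```

View pics/s6.png

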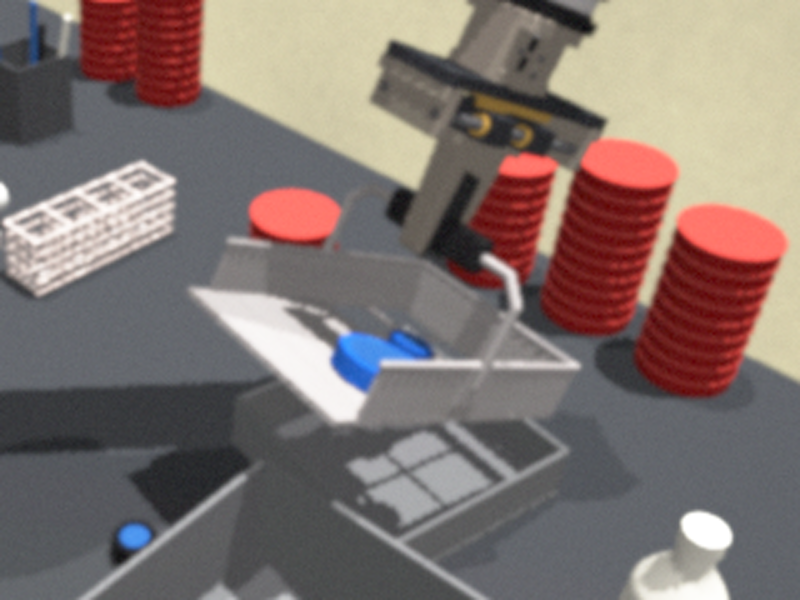

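{"fn": "drive_tool", "kwargs": {
  "commands": [
    [0,0,0,3,0,0,0],
    [0,0,0,6,0,0,0],
    [0,0,0,9,0,0,0],
    [0,0,0,11,0,0,0],
    [0,0,0,11,0,0,0],
    [0,0,0,11,0,0,0],
    [0,0,0,11,0,0,0],
    [0,0,0,11,0,0,0]
  ]
}}

```text
t: 7.8
position: [0.6168, -0.254, 0.2294]
tcp_rot: [-2.532, 0.0, 1.429]
wrist_force: [-0.6, 0.3, -4.6]
grip_width: 0.0157
```

Run:
```python
from h import *
log()
s=cam("side");t=cam("top")
crop(s,"s7",250,130,570,370,2.5)
crop(t,"t7",320,140,520,300,4)
```

```text
t 7.8 q [ 0.017  0.919  0.598  1.071 -0.244  1.841  0.414] p [ 0.6168 -0.254   0.2294] rpy [-145.1    0.    81.9] F [-0.6  0.3 -4.6] w 0.0157
```

View pics/s7.png

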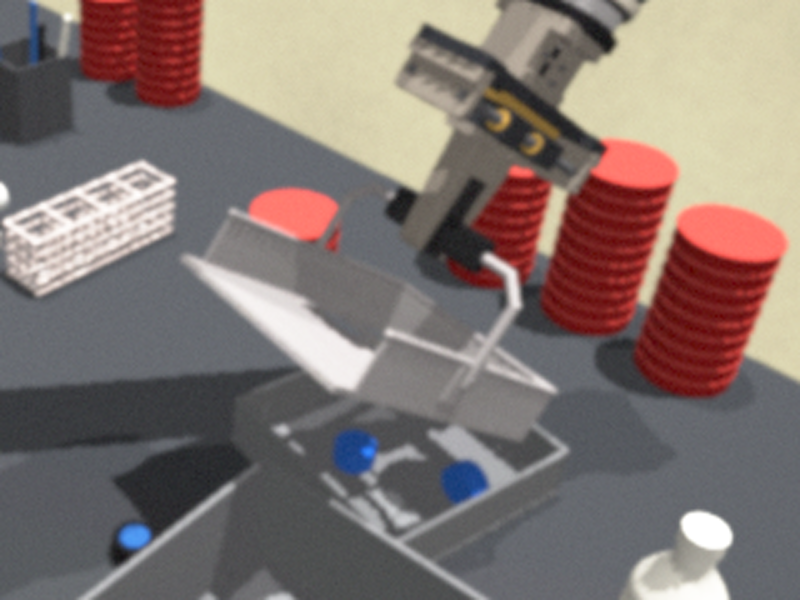

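View pics/t7.png

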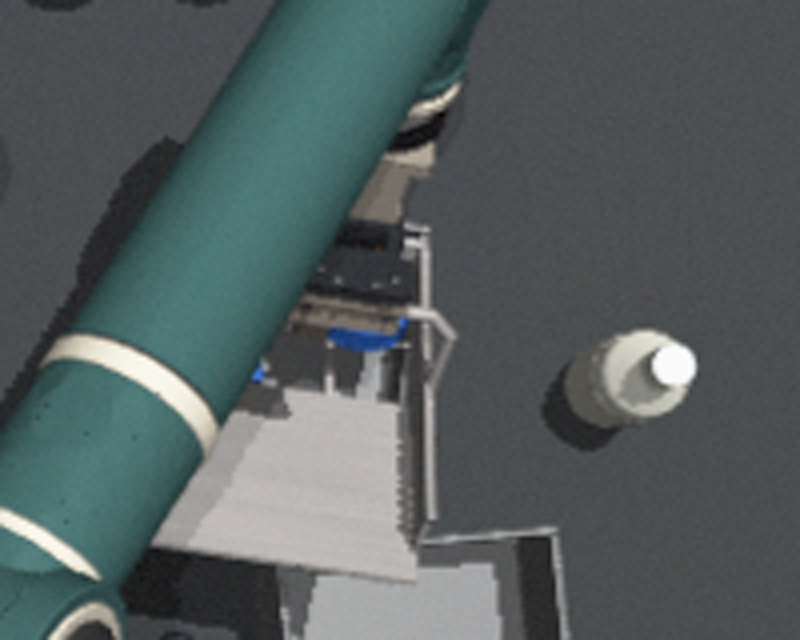

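{"fn": "drive_tool", "kwargs": {
  "commands": [
    [0,0,-0.3,-5,0,0,0],
    [0,0,-0.6,-11,0,0,0],
    [0,0,-1,-17,0,0,0],
    [0,0,-1.5,-23,0,0,0],
    [0,0,-2,-29,0,0,0],
    [0,0,-2,-35,0,0,0],
    [0,0,-2,-35,0,0,0],
    [0,0,-2,-35,0,0,0]
  ]
}}

```text
t: 8.7
position: [0.6277, -0.2552, 0.2456]
tcp_rot: [-3.139, -0.001, 1.429]
wrist_force: [-0.5, 0.3, -4.9]
grip_width: 0.0156
```

Run:
```python
from h import *
log();o=manip.observe();print(o["joint_pos"][5])
s=cam("side");t=cam("top")
crop(s,"s8",250,130,570,370,2.5)
crop(t,"t8",320,140,520,300,4)
```

```text
t 8.7 q [-0.076  0.548  0.608  1.541 -0.331  1.159  0.456] p [ 0.6277 -0.2552  0.2456] rpy [-179.9   -0.    81.9] F [-0.5  0.3 -4.9] w 0.0156
1.159129634513063
```

View pics/s8.png

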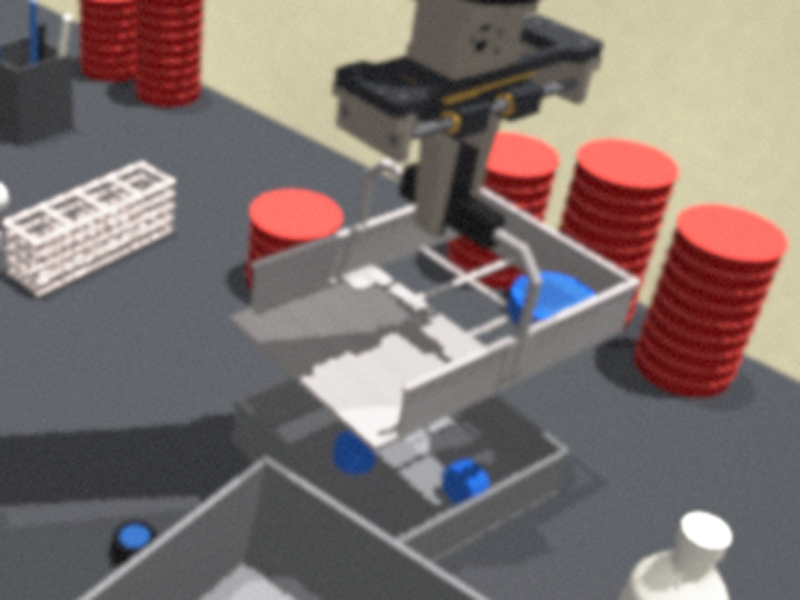

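Run:
```python
from h import *
rel((.456,-.340,.285),down(95))
```

```text
shift cm [-10.83 -15.94  -4.  ] turn [ -0.1  -0.  -13. ] | 19.7 13.1
```

{"fn": "drive_tool", "kwargs": {
  "commands": [
    [-0.5,-0.8,-0.8,0,0,-0.7,0],
    [-1.6,-2.4,-2,0,0,-2,0],
    [-3.2,-4.7,-3,0,0,-4,0],
    [-5,-7.4,-4,0,0,-6,0],
    [-7,-10.3,-4,0,0,-8.5,0],
    [-9,-13.2,-4,0,0,-10.7,0],
    [-10.3,-15.2,-4,0,0,-12.5,0],
    [-10.8,-15.9,-4,0,0,-13,0]
  ]
}}

```text
t: 9.6
position: [0.4525, -0.3426, 0.2857]
tcp_rot: [-3.14, 0.0, 1.652]
wrist_force: [-0.2, -1.0, -4.4]
grip_width: 0.0158
```

Run:
```python
from h import *
log();rel((.456,-.340,.275),down(95))
s=cam("side");t=cam("top")
crop(s,"s9",170,130,560,420,2)
crop(t,"t9",320,170,520,370,3)
```

```text
t 9.6 q [ 0.068  0.3    0.646  1.779 -0.197  1.128  0.859] p [ 0.4525 -0.3426  0.2857] rpy [-179.9    0.    94.7] F [-0.2 -1.  -4.4] w 0.0158
shift cm [0.23 0.37 1.07] turn [-0.1  0.  -0.3] | 1.2 0.3
```

View pics/s9.png

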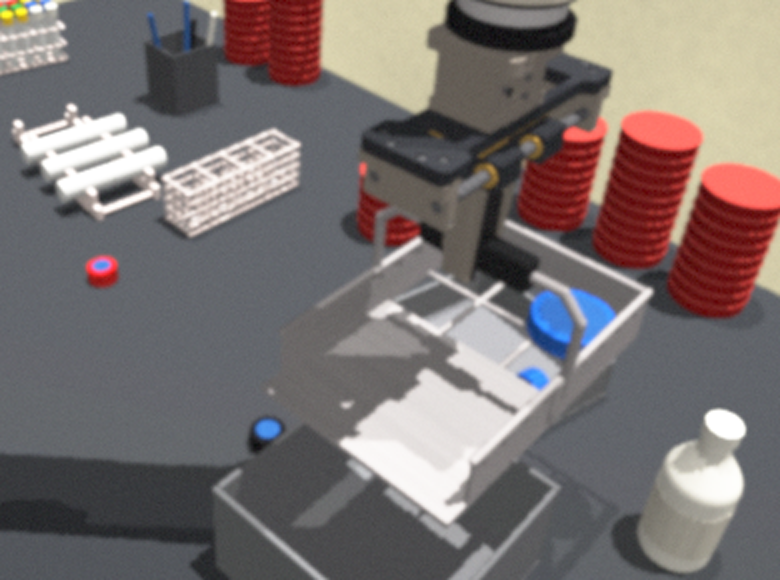

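View pics/t9.png

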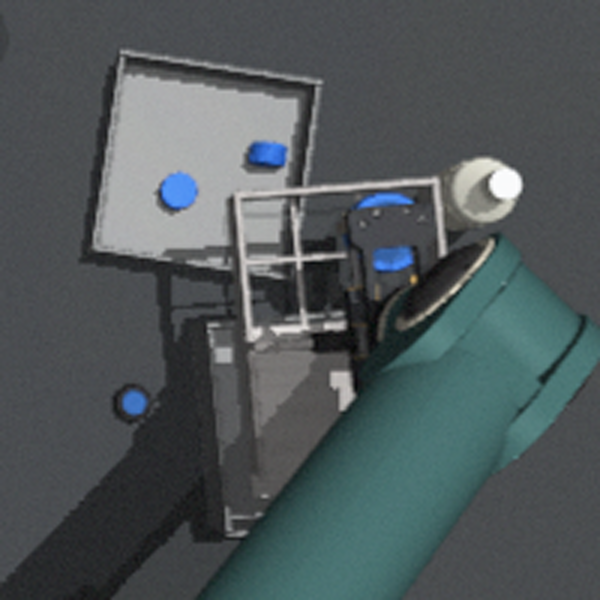

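{"fn": "drive_tool", "kwargs": {
  "commands": [
    [0.2,0.4,0,-4,0,0,0],
    [0.2,0.4,0,-9,0,0,0],
    [0.2,0.4,0.3,-14,0,0,0],
    [0.2,0.4,0.6,-18,0,0,0],
    [0.2,0.4,0.8,-22,0,0,0],
    [0.2,0.4,1,-25,0,0,0],
    [0.2,0.4,1,-25,0,0,0],
    [0.2,0.4,1,-25,0,0,0]
  ]
}}

```text
t: 10.5
position: [0.4603, -0.3373, 0.2749]
tcp_rot: [2.707, -0.0, 1.657]
wrist_force: [-0.0, 0.4, -3.9]
grip_width: 0.0157
```

Run:
```python
from h import *
log()
s=cam("side")
crop(s,"s10",170,130,560,420,2)
```

```text
t 10.5 q [ 0.231  0.157  0.577  2.021 -0.603  0.791  1.266] p [ 0.4603 -0.3373  0.2749] rpy [155.1  -0.   95. ] F [-0.   0.4 -3.9] w 0.0157
```

View pics/s10.png

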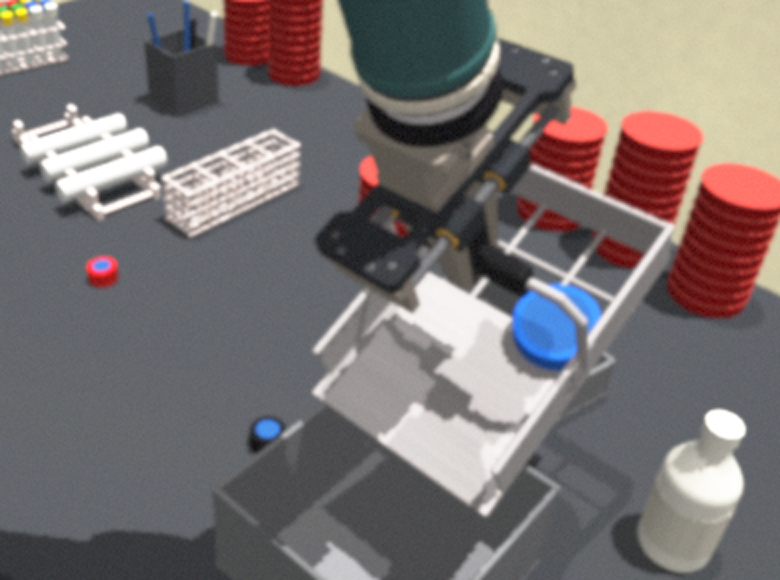

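Lid sliding slowly. Let it slide at a slightly greater tilt, then look.

{"fn": "drive_tool", "kwargs": {
  "commands": [
    [0,0,0,-2,0,0,0],
    [0,0,0,-3,0,0,0],
    [0,0,0,-3,0,0,0],
    [0,0,0,-3,0,0,0]
  ]
}}

```text
t: 10.95
position: [0.4598, -0.3377, 0.2751]
tcp_rot: [2.653, 0.0, 1.656]
wrist_force: [0.8, -0.5, -3.7]
grip_width: 0.0155
```

Run:
```python
from h import *
log()
s=cam("side")
crop(s,"s11",170,130,560,420,2)
```

```text
t 10.95 q [ 0.26   0.147  0.568  2.049 -0.684  0.767  1.352] p [ 0.4598 -0.3377  0.2751] rpy [152.    0.   94.9] F [ 0.8 -0.5 -3.7] w 0.0155
```

View pics/s11.png

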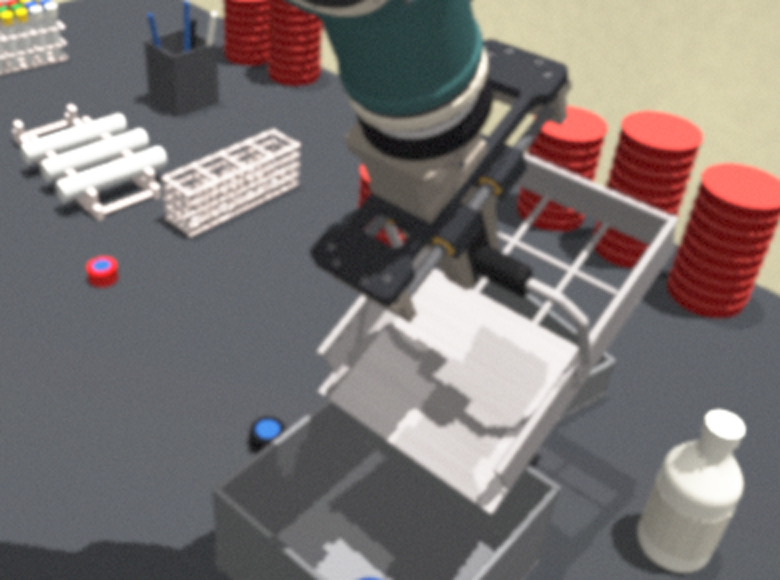

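{"fn": "drive_tool", "kwargs": {
  "commands": [
    [0,0,-0.5,6,0,0,0],
    [0,0,-1,12,0,0,0],
    [0,0,-1,18,0,0,0],
    [0,0,-1,24,0,0,0],
    [0,0,-1,28,0,0,0],
    [0,0,-1,28,0,0,0]
  ]
}}

```text
t: 11.6
position: [0.4577, -0.3368, 0.2835]
tcp_rot: [-3.142, 0.001, 1.66]
wrist_force: [0.7, 0.1, -4.4]
grip_width: 0.0158
```

Run:
```python
from h import *
log();rel((.4765,-.038,.26),down(100))
s=cam("side");t=cam("top")
cv2.imwrite("pics/s12.png",s["pixels"][:,:,::-1])
cv2.imwrite("pics/t12.png",t["pixels"][:,:,::-1])
```

```text
t 11.6 q [ 0.075  0.3    0.62   1.779 -0.191  1.122  0.847] p [ 0.4577 -0.3368  0.2835] rpy [-180.     0.    95.1] F [ 0.7  0.1 -4.4] w 0.0158
shift cm [29.6   4.53  2.33] turn [-0.   0.  -4.9] | 30.0 4.9
```

View pics/s12.png

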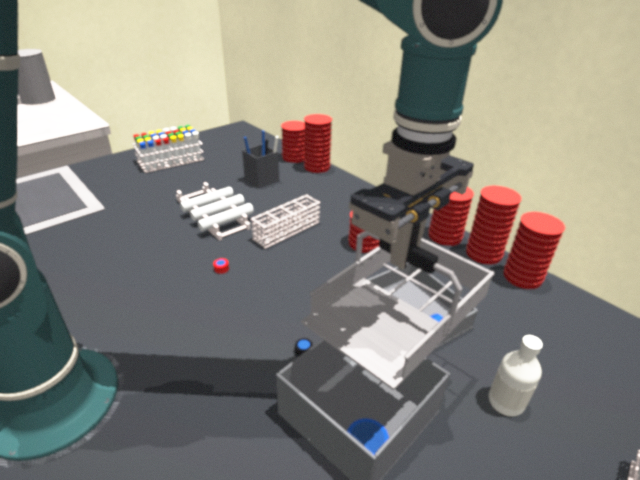

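{"fn": "drive_tool", "kwargs": {
  "commands": [
    [2,0.3,0,0,0,-0.3,0],
    [5,0.8,0,0,0,-0.8,0],
    [9,1.4,0.5,0,0,-1.5,0],
    [14,2.2,1,0,0,-2.3,0],
    [19,2.9,1.5,0,0,-3.2,0],
    [24,3.7,2,0,0,-4,0],
    [28,4.3,2.3,0,0,-4.7,0],
    [29.6,4.5,2.3,0,0,-4.9,0]
  ]
}}

```text
t: 12.5
position: [0.4735, -0.0351, 0.2607]
tcp_rot: [3.14, -0.003, 1.746]
wrist_force: [-0.4, -0.1, -4.3]
grip_width: 0.0156
```

{"fn": "drive_tool", "kwargs": {
  "commands": [
    [0,0,0,0,0,0,0],
    [0,0,0,0,0,0,0],
    [0,0,0,0,0,0,0]
  ]
}}

```text
t: 12.8
position: [0.4741, -0.0414, 0.2611]
tcp_rot: [3.141, 0.0, 1.738]
wrist_force: [0.2, -0.1, -4.2]
grip_width: 0.0157
```

Run:
```python
from h import *
log();rel((.4765,-.038,.103),down(100))
```

```text
t 12.8 q [-0.372  0.127  0.428  2.003 -0.062  1.023  0.251] p [ 0.4741 -0.0414  0.2611] rpy [179.9   0.   99.6] F [ 0.2 -0.1 -4.2] w 0.0157
shift cm [ 0.29  0.27 15.81] turn [ 0.1  0.  -0.4] | 15.8 0.4
```

{"fn": "drive_tool", "kwargs": {
  "commands": [
    [0,0,4,0,0,0,0],
    [0,0,8,0,0,0,0],
    [0,0,11,0,0,0,0],
    [0,0,13.5,0,0,0,0],
    [0,0,15,0,0,0,0],
    [0,0,15.6,0,0,0,0],
    [0,0,15.7,0,0,0,0],
    [0,0,15.7,0,0,0,0]
  ]
}}

```text
t: 13.6
position: [0.475, -0.0401, 0.1045]
tcp_rot: [3.14, 0.0, 1.74]
wrist_force: [0.0, -0.5, -4.2]
grip_width: 0.0157
```

Run:
```python
from h import *
log()
```

```text
t 13.6 q [-0.303  0.373  0.377  2.137 -0.218  0.666  0.392] p [ 0.475  -0.0401  0.1045] rpy [179.9   0.   99.7] F [ 0.  -0.5 -4.2] w 0.0157
```

{"fn": "drive_tool", "kwargs": {
  "commands": [
    [0,0,0.1,0,0,0,0],
    [0,0,0.2,0,0,0,0],
    [0,0,0.2,0,0,0,0],
    [0,0,0.2,0,0,0,0]
  ]
}}

```text
t: 14.0
position: [0.4751, -0.0394, 0.1026]
tcp_rot: [3.14, 0.0, 1.742]
wrist_force: [-0.8, -0.2, 4.8]
grip_width: 0.0156
```

Run:
```python
from h import *
log()
```

```text
t 14.0 q [-0.302  0.376  0.375  2.138 -0.221  0.662  0.394] p [ 0.4751 -0.0394  0.1026] rpy [179.9   0.   99.8] F [-0.8 -0.2  4.8] w 0.0156
```

{"fn": "drive_tool", "kwargs": {
  "commands": [
    [0,0,0,0,0,0,100],
    [0,0,0,0,0,0,100],
    [0,0,0,0,0,0,100],
    [0,0,0,0,0,0,100],
    [0,0,0,0,0,0,100],
    [0,0,0,0,0,0,100],
    [0,0,0,0,0,0,100]
  ]
}}

```text
t: 14.7
position: [0.4743, -0.0394, 0.1018]
tcp_rot: [-3.142, -0.0, 1.741]
wrist_force: [0.7, -0.3, 0.5]
grip_width: 0.0696
```

{"fn": "drive_tool", "kwargs": {
  "commands": [
    [0,0,-3,0,0,0,100],
    [0,0,-8,0,0,0,100],
    [0,0,-13,0,0,0,100],
    [0,0,-16,0,0,0,100],
    [0,0,-16,0,0,0,100]
  ]
}}

```text
t: 15.2
position: [0.477, -0.0395, 0.2662]
tcp_rot: [3.132, 0.0, 1.741]
wrist_force: [0.3, -0.3, -0.1]
grip_width: 0.0921
```

Run:
```python
from h import *
log()
s=cam("side");t=cam("top")
cv2.imwrite("pics/s13.png",s["pixels"][:,:,::-1])
cv2.imwrite("pics/t13.png",t["pixels"][:,:,::-1])
```

```text
t 15.2 q [-0.391  0.121  0.444  1.997 -0.063  1.027  0.253] p [ 0.477  -0.0395  0.2662] rpy [179.5   0.   99.8] F [ 0.3 -0.3 -0.1] w 0.0921
```

View pics/s13.png

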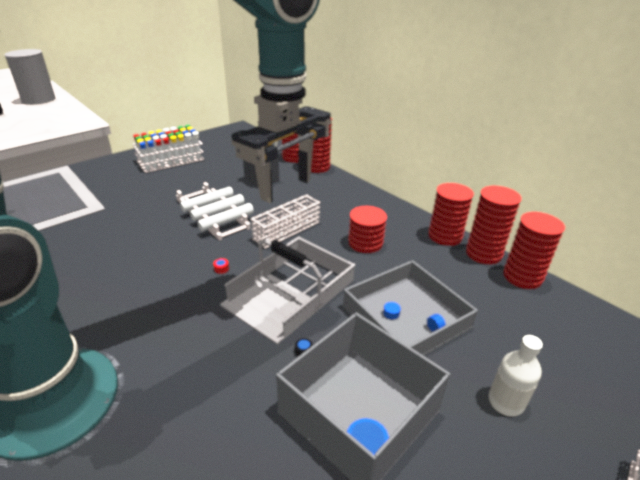

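View pics/t13.png

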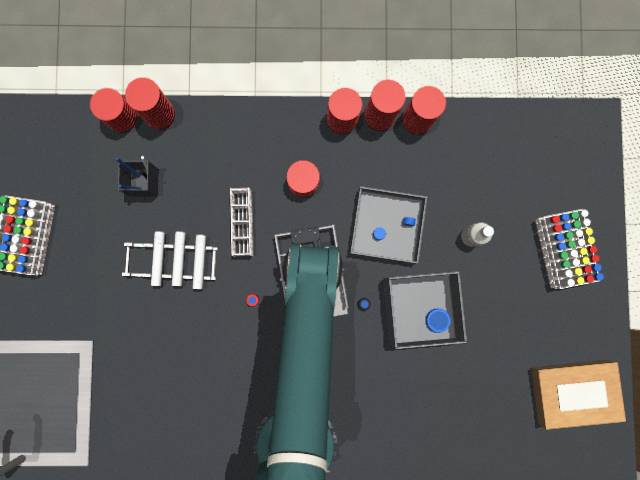

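```bash
cat > fit.py <<'E'
from h import *
import json,itertools
D=[json.loads(l) for l in open("log.jsonl")]
Q=np.array([d[0] for d in D]);P=np.array([d[1] for d in D]);O=R.from_euler('xyz',[d[2] for d in D])
from scipy.optimize import least_squares
best=[]
for s in itertools.product([1,-1],repeat=7):
    def f(c):
        r=R.from_euler('z',s[0]*Q[:,0]+c[0])
        for i,ax in enumerate('yzyzy',1): r=r*R.from_euler(ax,s[i]*Q[:,i])
        r=r*R.from_euler('z',s[6]*Q[:,6]+c[1])
        return r
    for c0 in [(0,0),(0,1.57),(0,3.1),(0,-1.57)]:
        g=lambda c:(f(c).inv()*O).as_rotvec().ravel()
        sol=least_squares(g,c0); best.append((np.sqrt(np.mean(sol.fun**2)),s,sol.x))
best.sort(key=lambda b:b[0])
for b in best[:6]: print(b)
_,s,c=best[0]
def chain(q,c=c,s=s):
    A=[];r=R.from_euler('z',s[0]*q[0]+c[0]);A.append(r)
    for i,ax in enumerate('yzyzy',1): r=r*R.from_euler(ax,s[i]*q[i]);A.append(r)
    r=r*R.from_euler('z',s[6]*q[6]+c[1]);A.append(r);return A
M=[];Y=[]
for q,p in zip(Q,P):
    A=[a.as_matrix() for a in chain(q)]
    # params: h, L1z,L1x, L2z,L2x, L3z, L3x
    M.append(np.c_[[0,0,1],A[1][:,2],A[1][:,0],A[3][:,2],A[3][:,0],A[5][:,2],A[5][:,0]]);Y.append(p)
M=np.vstack(M);Y=np.hstack(Y)
x,res,rk,sv=np.linalg.lstsq(M,Y,rcond=None);print(x,rk,sv.round(2),np.abs(M@x-Y).max())
E
python3 fit.py; wc -l log.jsonl
```

```text
(np.float64(3.231798058032995e-16), (-1, 1, -1, 1, -1, 1, -1), array([-3.13789223e-16,  1.57079633e+00]))
(np.float64(3.974690626275455e-16), (-1, 1, -1, 1, -1, 1, -1), array([-1.84186118e-15,  1.57079633e+00]))
(np.float64(4.70098520366622e-16), (-1, -1, -1, -1, -1, -1, -1), array([-3.14159265, -1.57079633]))
(np.float64(2.6566761887688724e-15), (-1, -1, -1, -1, -1, -1, -1), array([-3.14159265, -1.57079633]))
(np.float64(2.1462696142294662e-14), (-1, -1, -1, -1, -1, -1, -1), array([3.14159265, 4.71238898]))
(np.float64(2.6140574646999307e-14), (-1, 1, -1, 1, -1, 1, -1), array([5.62728575e-14, 1.57079633e+00]))
[ 0.32377334  0.52458769 -0.04355916  0.47711658  0.00544388  0.34386238
 -0.04761206] 7 [8.35 6.98 2.24 1.06 0.93 0.54 0.48] 0.030141274210588376
18 log.jsonl
```

```bash
cat >> fit.py <<'E'
M=[]
names=['h','0x','0y','1z','1x','1y','2x','2y','3z','3x','3y','4x','4y','5z','5x','5y','6x','6y']
for q in Q:
    A=[a.as_matrix() for a in chain(q)]
    M.append(np.c_[[0,0,1],A[0][:,0],A[0][:,1],A[1][:,2],A[1][:,0],A[1][:,1],A[2][:,0],A[2][:,1],A[3][:,2],A[3][:,0],A[3][:,1],A[4][:,0],A[4][:,1],A[5][:,2],A[5][:,0],A[5][:,1],A[6][:,0],A[6][:,1]])
M=np.vstack(M)
x,res,rk,sv=np.linalg.lstsq(M,Y,rcond=1e-6);print(dict(zip(names,x.round(4))),rk,sv.round(3),np.abs(M@x-Y).max())
from scipy.optimize import lsq_linear
E
python3 fit.py|tail -1
```

```text
0.508  0.458  0.341  0.216  0.191  0.     0.     0.   ] 3.885780586188048e-16
```

```bash
python3 fit.py|tail -4
```

```text
[ 0.32377334  0.52458769 -0.04355916  0.47711658  0.00544388  0.34386238
 -0.04761206] 7 [8.35 6.98 2.24 1.06 0.93 0.54 0.48] 0.030141274210588376
{'h': np.float64(0.306), '0x': np.float64(-0.0), '0y': np.float64(-0.0144), '1z': np.float64(0.5206), '1x': np.float64(0.0), '1y': np.float64(-0.0145), '2x': np.float64(-0.0), '2y': np.float64(-0.0021), '3z': np.float64(0.4725), '3x': np.float64(0.0), '3y': np.float64(-0.0021), '4x': np.float64(-0.0), '4y': np.float64(-0.0002), '5z': np.float64(0.3159), '5x': np.float64(0.0), '5y': np.float64(-0.0002), '6x': np.float64(-0.0), '6y': np.float64(0.0)} 15 [11.08  10.378  9.18   1.559  1.358  1.205  1.129  0.879  0.699  0.566
  0.508  0.458  0.341  0.216  0.191  0.     0.     0.   ] 3.885780586188048e-16
```

```bash
cat > kin.py <<'E'
import numpy as np
from scipy.spatial.transform import Rotation as R, Slerp
LO=np.array([-2.53,-.31,-1.57,.28,-1.29,.15,-2.92]);HI=np.array([2.53,2.02,1.55,2.44,4.43,1.84,2.92])
h,o1,L1,o2,L2,o3,L3=.306,-.0289,.5206,-.0042,.4725,-.0004,.3159
def rz(a):
    c,s=np.cos(a),np.sin(a);return np.array([[c,-s,0],[s,c,0],[0,0,1.]])
def ry(a):
    c,s=np.cos(a),np.sin(a);return np.array([[c,0,s],[0,1,0],[-s,0,c]])
def fk(q,full=False):
    A0=rz(-q[0]);A1=A0@ry(q[1]);A2=A1@rz(-q[2]);A3=A2@ry(q[3]);A4=A3@rz(-q[4]);A5=A4@ry(q[5]);A6=A5@rz(-q[6]+np.pi/2)
    S=np.array([0,0,h]);E=S+o1*A0[:,1]+L1*A1[:,2];W=E+o2*A2[:,1]+L2*A3[:,2];T=W+o3*A4[:,1]+L3*A5[:,2]
    if not full: return T,A6
    ax=np.c_[-A0[:,2],A0[:,1],-A1[:,2],A2[:,1],-A3[:,2],A4[:,1],-A5[:,2]]
    or_=[S,S,E,E,W,W,T]
    J=np.vstack([np.column_stack([np.cross(ax[:,i],T-or_[i]) for i in range(7)]),ax])
    return T,A6,J,(E,W)
def step(q,p,Rm,n=25):
    q=q.copy()
    for k in range(n):
        T,A,J,_=fk(q,True)
        e=np.r_[p-T,R.from_matrix(Rm@A.T).as_rotvec()]
        if np.linalg.norm(e[:3])<2e-4 and np.linalg.norm(e[3:])<2e-3: return q,True
        W=np.eye(7)
        w=np.minimum(q-LO,HI-q); 
        dq=J.T@np.linalg.solve(J@J.T+1e-5*np.eye(6),e)
        # block joints at limits moving outward
        blk=((q<=LO+1e-3)&(dq<0))|((q>=HI-1e-3)&(dq>0))
        if blk.any():
            Jb=J.copy();Jb[:,blk]=0
            dq=Jb.T@np.linalg.solve(Jb@Jb.T+1e-5*np.eye(6),e)
        m=np.abs(dq).max()
        if m>.3:dq*=.3/m
        q=np.clip(q+dq,LO,HI)
    return q,False
def path(q,wps,ds=.03,da=np.radians(6)):
    """wps list of (p,R); returns list of qs, ok"""
    qs=[q];T,A=fk(q)
    for p,Rm in wps:
        T,A=fk(qs[-1])
        rv=R.from_matrix(A.T@Rm).as_rotvec();n=int(max(np.linalg.norm(p-T)/ds,np.linalg.norm(rv)/da,1))+1
        for i in range(1,n+1):
            f=i/n
            q2,ok=step(qs[-1],T+f*(p-T),A@R.from_rotvec(rv*f).as_matrix())
            qs.append(q2)
            if not ok: return qs,False
    return qs,True
Z=np.array([0,0,1.])
def grasp_R(a,al,sg):
    z=-Z*np.cos(al)-a*np.sin(al);y=sg*np.cross(Z,a);return np.c_[np.cross(y,z),y,z]
def place_R(phi,al,sg):
    hh=np.array([np.cos(phi),np.sin(phi),0]);z=hh*np.cos(al)-Z*np.sin(al);y=sg*np.cross(-hh,Z);return np.c_[np.cross(y,z),y,z]
E
cat > plan.py <<'E'
from kin import *
from rig import manip
q0=manip.observe()["joint_pos"]
T,A=fk(q0);print(T-manip.observe()["position"])
a=np.array([np.cos(np.radians(-2.1)),np.sin(np.radians(-2.1)),0])
tubes=[((.4426+.5923)/2,.3232),((.4424+.592)/2,.3811),((.4351+.5838)/2,.2666)]
cells=[(.6864,.1541),(.6421,.1517),(.5955,.1494),(.5499,.1470)]
res=[]
for sg in (1,-1):
  for al in np.radians([0,15,30,40]):
    GR=grasp_R(a,al,sg)
    c=np.array([*tubes[0],.032])
    for s in (.090,.135):
      g=c+a*(s-.075)
      gt=g+GR[:,2]*.005
      qs,ok=path(q0,[(gt+[0,0,.2],GR),(gt,GR),(gt+[0,0,.22],GR)])
      if not ok: res.append((0,sg,np.degrees(al),s,None,'grasp'));continue
      for phi in np.radians(np.arange(-180,180,30)):
        PR=place_R(phi,al,sg); okc=[];mm=9;wz=9
        for cl in (cells[0],cells[2]):
          b=.006 if s<.1 else .03
          p=np.array([*cl,b+s])+PR[:,2]*.005
          q2,ok=path(qs[-1],[(p+[0,0,.13],PR),(p,PR)])
          okc.append(ok)
          if ok:
            m=min(np.minimum(q-LO,HI-q).min() for q in q2);mm=min(mm,m)
            E,W=fk(q2[-1],True)[3];wz=min(wz,W[2])
        if any(okc):res.append((sum(okc)+mm,sg,np.degrees(al),s,np.degrees(phi).round(),okc,round(mm,3),round(wz,3)))
res.sort(key=lambda r:-r[0])
for r in res[:40]:print(r)
E
python3 plan.py
```

```text
[ 2.83721128e-05 -5.31661334e-05 -4.57493566e-05]
(np.float64(2.5061063193475395), 1, np.float64(0.0), 0.135, np.float64(-60.0), [True, True], np.float64(0.506), np.float64(0.165))
(np.float64(2.489568002891924), 1, np.float64(0.0), 0.09, np.float64(-60.0), [True, True], np.float64(0.49), np.float64(0.096))
(np.float64(2.4856345510050826), 1, np.float64(14.999999999999998), 0.09, np.float64(-60.0), [True, True], np.float64(0.486), np.float64(0.176))
(np.float64(2.436469932760807), 1, np.float64(14.999999999999998), 0.135, np.float64(-60.0), [True, True], np.float64(0.436), np.float64(0.245))
(np.float64(2.2366773437042733), 1, np.float64(14.999999999999998), 0.09, np.float64(-90.0), [True, True], np.float64(0.237), np.float64(0.176))
(np.float64(2.218343503486482), 1, np.float64(29.999999999999996), 0.09, np.float64(-90.0), [True, True], np.float64(0.218), np.float64(0.251))
(np.float64(2.218343503486482), 1, np.float64(29.999999999999996), 0.09, np.float64(-60.0), [True, True], np.float64(0.218), np.float64(0.251))
(np.float64(2.2018981200237007), 1, np.float64(14.999999999999998), 
[... 3637 characters left out ...]
t64(2.0), 1, np.float64(29.999999999999996), 0.09, np.float64(90.0), [True, True], np.float64(0.0), np.float64(0.252))
(np.float64(2.0), 1, np.float64(29.999999999999996), 0.135, np.float64(90.0), [True, True], np.float64(0.0), np.float64(0.321))
(np.float64(2.0), 1, np.float64(40.0), 0.09, np.float64(90.0), [True, True], np.float64(0.0), np.float64(0.296))
(np.float64(2.0), -1, np.float64(0.0), 0.09, np.float64(90.0), [True, True], np.float64(0.0), np.float64(0.096))
(np.float64(2.0), -1, np.float64(0.0), 0.09, np.float64(120.0), [True, True], np.float64(0.0), np.float64(0.096))
(np.float64(2.0), -1, np.float64(0.0), 0.135, np.float64(90.0), [True, True], np.float64(0.0), np.float64(0.165))
```

```bash
cat >> h.py <<'E'
def tubes(c,x0=118,y0=225,x1=222,y1=300):
    g=c["pixels"][y0:y1,x0:x1].min(2); out=[]
    m=(g>150).astype(np.uint8); m=cv2.morphologyEx(m,cv2.MORPH_OPEN,np.ones((6,6),np.uint8))
    for ct in cv2.findContours(m,0,cv2.CHAIN_APPROX_NONE)[0]:
        if cv2.contourArea(ct)<150: continue
        r=cv2.minAreaRect(ct); b=cv2.boxPoints(r)+[x0,y0]
        e=sorted([(np.linalg.norm(b[i]-b[(i+1)%4]),i) for i in range(4)])
        ends=[(b[i]+b[(i+1)%4])/2 for _,i in e[:2]]; ends.sort(key=lambda p:-p[1])
        P=onz(c,ends,.032); out.append((P,r[1]))
        print("base",P[0].round(4),"mouth",P[1].round(4),"len",np.linalg.norm(P[1]-P[0]).round(4),"yaw",np.degrees(np.arctan2(*(P[1]-P[0])[1::-1])).round(1),"wh",np.round(r[1],1))
    return out
E
python3 - <<'E'
from h import *
t=cam("top");tubes(t)
np.set_printoptions(precision=4,suppress=True)
U=lambda p:(p[0]/3.2+110,p[1]/3.2+170)
s=cam("side"); crop(t,"t14",220,180,270,265,7); crop(s,"s14",160,170,340,270,4)
E
```

```text
base [0.4336 0.2715 0.032 ] mouth [0.5828 0.2649 0.032 ] len 0.1493 yaw -2.5 wh [ 9.3 53.5]
base [0.4417 0.3294 0.032 ] mouth [0.5911 0.3225 0.032 ] len 0.1496 yaw -2.6 wh [ 9.3 53.6]
base [0.4414 0.3867 0.032 ] mouth [0.5908 0.3807 0.032 ] len 0.1494 yaw -2.3 wh [ 9.4 53.6]
```

View pics/t14.png

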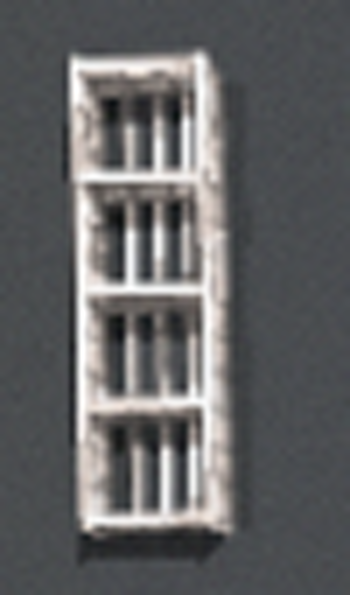

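View pics/s14.png

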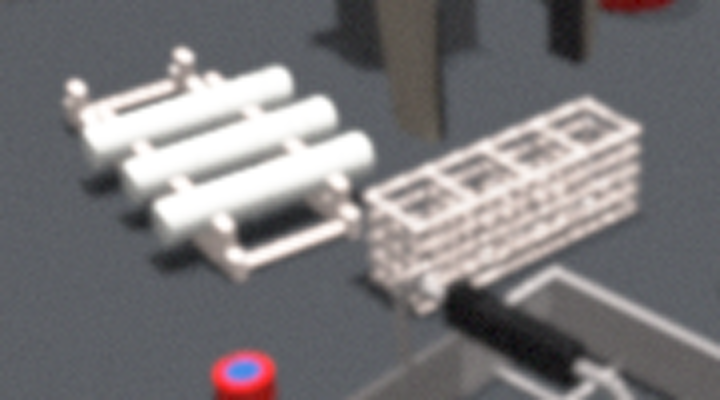

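Run:
```python
from h import *
np.set_printoptions(precision=4,suppress=True)
t=cam("top");s=cam("side")
U=lambda p:(p[0]/7+220,p[1]/7+180)
print(tri(t,U((141.5,293)),s,(285.4,210.3)))
print(onz(t,[U((138.6,120.5)),U((140.5,235.5)),U((142.5,350.5)),U((144.4,465.5))],.066))
print(onz(s,[(285.4,210.3)],.066))
# tube check: middle tube ends in side
V=lambda p:(p[0]/4+160,p[1]/4+170)
print(proj(s,[(.4417,.3294,.032),(.5911,.3225,.032),(.4336,.2715,.032),(.5828,.2649,.032)])*4-[640,680])
```

```text
(array([0.6183, 0.1527, 0.0669]), np.float64(0.001077610796226894))
[[0.6872 0.1546 0.066 ]
 [0.6416 0.1532 0.066 ]
 [0.5961 0.1518 0.066 ]
 [0.5509 0.1504 0.066 ]]
[[0.6188 0.1543 0.066 ]]
[[128.0753 187.2342]
 [325.6291 120.2508]
 [159.954  228.5109]
 [361.6634 156.5652]]
```

```bash
cat > tb.py <<'E'
from h import *
from kin import grasp_R,place_R,path,fk,LO,HI
AL=np.radians(15);S=.09;PHI=np.radians(-30);D=-.003
def G(base,mouth,up=0.,s=S):
    base=np.array(base);a=np.array(mouth)-base;a[2]=0;a/=np.linalg.norm(a)
    Rm=grasp_R(a,AL,1);p=np.array([base[0],base[1],.032])+a*s+Rm[:,2]*D+[0,0,up];return p,Rm
def PL(cell,bz,s=S,phi=PHI):
    Rm=place_R(phi,AL,1);return np.array([cell[0],cell[1],bz+s])+Rm[:,2]*D,Rm
C=[(.687,.1546),(.6416,.1532),(.5961,.1518),(.5509,.1504)]
def plan(wps):
    q=manip.observe()["joint_pos"];rel(wps[0][0],R.from_matrix(wps[0][1]))
    for w in wps:
        qs,ok=path(q,[w]);q=qs[-1];m=[np.minimum(x-LO,HI-x).min() for x in qs]
        print(ok,q.round(2),"minmargin",round(min(m),2),"p",np.round(w[0],3))
E
python3 - <<'E'
from tb import *
b,m=(.4336,.2715,0),(.5828,.2649,0)
plan([G(b,m,.22),G(b,m),G(b,m,.25),PL(C[0],.12),PL(C[0],.006)])
E
```

```text
shift cm [29.37 10.22  0.52] turn [ 10.   12.5 -77.2] | 31.1 78.9
True [-0.53  0.47  0.09  1.56 -0.17  1.35  1.14] minmargin 0.44 p [0.524 0.267 0.255]
True [-0.51  0.73  0.06  1.69 -0.2   0.96  1.21] minmargin 0.49 p [0.524 0.267 0.035]
True [-0.53  0.45  0.09  1.53 -0.16  1.4   1.13] minmargin 0.44 p [0.524 0.267 0.285]
True [-1.29  0.81  0.76  2.08  1.61  0.72 -1.23] minmargin 0.35 p [0.684 0.156 0.211]
True [-1.23  1.04  0.67  2.04  1.66  0.72 -1.47] minmargin 0.36 p [0.684 0.156 0.097]
```

{"fn": "drive_tool", "kwargs": {
  "commands": [
    [4,1.4,0,1,1.3,-8,48],
    [8,2.8,0,2,2.6,-16,48],
    [12,4.2,0,3,3.9,-24,48],
    [16,5.6,0.2,4,5.2,-32,48],
    [20,7,0.3,5,6.4,-40,48],
    [24,8.3,0.4,6,7.6,-47,48],
    [27,9.4,0.5,7,8.8,-54,48],
    [29.4,10.2,0.5,8,10,-62,48]
  ],
  "newtons": 25
}}

```text
t: 16.3
position: [0.5243, 0.2697, 0.2548]
tcp_rot: [-3.112, -0.214, 2.831]
wrist_force: [-0.5, 0.6, 0.1]
grip_width: 0.0441
```

Run:
```python
from tb import *
log()
t=cam("top");
b,m=(.4336,.2715,0),(.5828,.2649,0)
plan([G(b,m,.12),G(b,m)])
```

```text
t 16.3 q [-0.555  0.44   0.124  1.604 -0.184  1.284  0.895] p [0.5243 0.2697 0.2548] rpy [-178.3  -12.3  162.2] F [-0.5  0.6  0.1] w 0.0441
shift cm [-2.33 -0.39  9.68] turn [  2.    2.4 -14.2] | 10.0 14.6
True [-0.51  0.57  0.06  1.64 -0.17  1.16  1.16] minmargin 0.56 p [0.524 0.267 0.155]
True [-0.49  0.73  0.05  1.69 -0.19  0.96  1.2 ] minmargin 0.68 p [0.524 0.267 0.035]
```

{"fn": "drive_tool", "kwargs": {
  "commands": [
    [-1,-0.2,4,1,1.2,-7,48],
    [-2.3,-0.4,8,2,2.4,-14.2,48],
    [-2.3,-0.4,9.7,2,2.4,-14.2,48],
    [-2.3,-0.4,9.7,2,2.4,-14.2,48],
    [-2.3,-0.4,9.7,2,2.4,-14.2,48]
  ]
}}

```text
t: 16.85
position: [0.5249, 0.2604, 0.1569]
tcp_rot: [-3.137, -0.258, 3.078]
wrist_force: [-0.4, -0.5, 0.7]
grip_width: 0.0442
```

Run:
```python
from tb import *
log()
b,m=(.4336,.2715,0),(.5828,.2649,0)
plan([G(b,m,0)])
s=cam("side");crop(s,"s15",130,100,350,265,3.5)
```

```text
t 16.85 q [-0.503  0.564  0.071  1.653 -0.171  1.162  1.156] p [0.5249 0.2604 0.1569] rpy [-179.7  -14.8  176.4] F [-0.4 -0.5  0.7] w 0.0442
shift cm [-3.01  0.76 11.82] turn [ 0.   0.2 -1.1] | 12.2 1.1
True [-0.5   0.73  0.05  1.69 -0.19  0.96  1.2 ] minmargin 0.68 p [0.524 0.267 0.035]
```

View pics/s15.png

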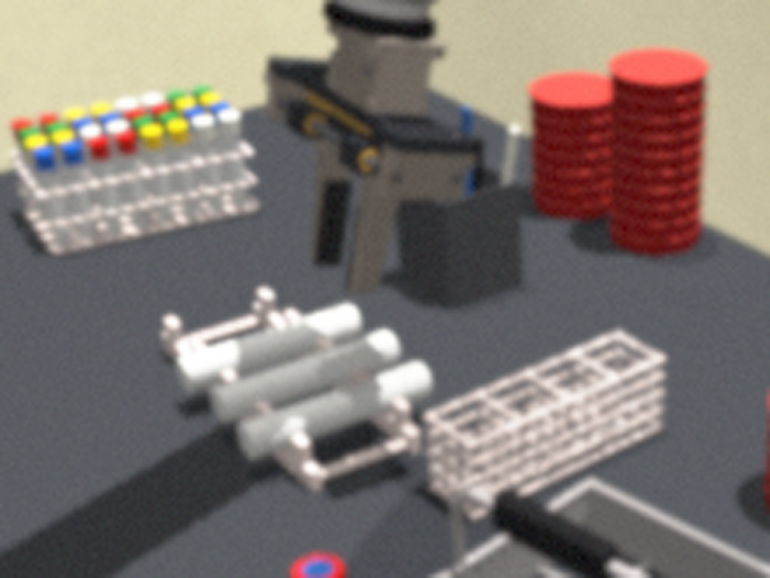

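{"fn": "drive_tool", "kwargs": {
  "commands": [
    [-0.5,0.8,2,0,0,-1,48],
    [-1.3,0.8,5,0,0,-1,48],
    [-1.8,0.8,7,0,0,-1,48],
    [-1.8,0.8,7,0,0,-1,48],
    [-1.8,0.8,7,0,0,-1,48],
    [-1.8,0.8,7,0,0,-1,48]
  ]
}}

```text
t: 17.5
position: [0.5264, 0.2689, 0.0871]
tcp_rot: [3.139, -0.254, 3.097]
wrist_force: [0.1, -0.2, 0.2]
grip_width: 0.0441
```

Run:
```python
from tb import *
log()
b,m=(.4336,.2715,0),(.5828,.2649,0)
plan([G(b,m,0)])
```

```text
t 17.5 q [-0.503  0.656  0.057  1.678 -0.182  1.04   1.183] p [0.5264 0.2689 0.0871] rpy [179.9 -14.5 177.5] F [ 0.1 -0.2  0.2] w 0.0441
shift cm [-1.11 -0.16  5.1 ] turn [ 0.1  0.5 -0. ] | 5.2 0.5
True [-0.5   0.73  0.05  1.69 -0.19  0.96  1.2 ] minmargin 0.75 p [0.524 0.267 0.035]
```

{"fn": "drive_tool", "kwargs": {
  "commands": [
    [-0.4,-0.2,2,0,0.4,0,48],
    [-0.9,-0.2,4,0,0.4,0,48],
    [-1.1,-0.2,5.1,0,0.4,0,48],
    [-1.1,-0.2,5.1,0,0.4,0,48],
    [-1.1,-0.2,5.1,0,0.4,0,0],
    [-1.1,-0.2,5.1,0,0.4,0,0],
    [-1.1,-0.2,5.1,0,0.4,0,0],
    [-1.1,-0.2,5.1,0,0.4,0,0]
  ]
}}

```text
t: 18.3
position: [0.5232, 0.2679, 0.0338]
tcp_rot: [3.139, -0.262, 3.098]
wrist_force: [1.0, 3.5, 1.6]
grip_width: 0.0273
```

Run:
```python
from tb import *
log()
b,m=(.4336,.2715,0),(.5828,.2649,0)
plan([G(b,m,0)])
s=cam("side");crop(s,"s16",130,100,350,265,3.5)
```

```text
t 18.3 q [-0.495  0.73   0.047  1.693 -0.194  0.959  1.201] p [0.5232 0.2679 0.0338] rpy [179.8 -15.  177.5] F [1.  3.5 1.6] w 0.0273
shift cm [-0.08 -0.04 -0.13] turn [ 0.2 -0.   0. ] | 0.2 0.2
True [-0.5   0.73  0.05  1.69 -0.19  0.96  1.2 ] minmargin 0.75 p [0.524 0.267 0.035]
```

View pics/s16.png

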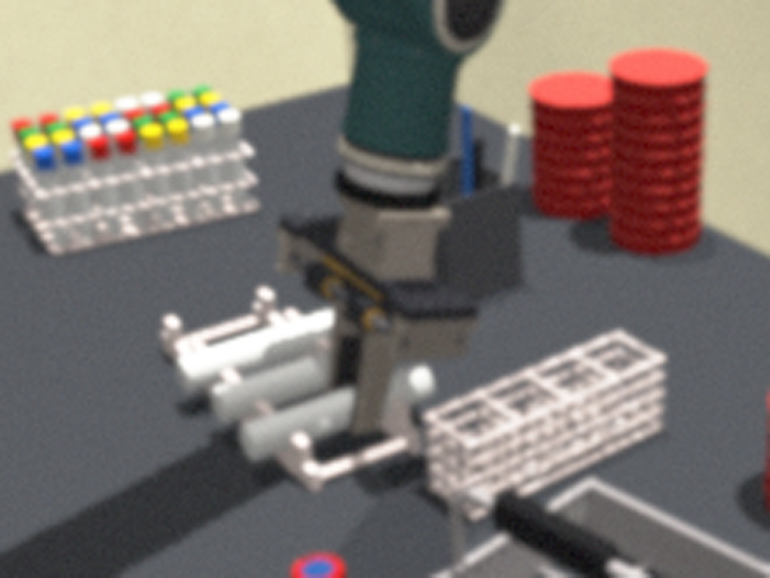

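{"fn": "drive_tool", "kwargs": {
  "commands": [
    [0.5,0,-1.9,0,0,0,0],
    [1.3,0,-4.8,0,0,0,0],
    [2.6,0,-9.7,0,0,0,0],
    [3.9,0,-14.5,0,0,0,0],
    [5.2,0,-19.3,0,0,0,0],
    [6.5,0,-24.1,0,0,0,0],
    [6.5,0,-24.1,0,0,0,0],
    [6.5,0,-24.1,0,0,0,0]
  ]
}}

```text
t: 19.15
position: [0.5232, 0.2657, 0.2836]
tcp_rot: [3.141, -0.262, 3.096]
wrist_force: [-0.3, 0.3, -1.0]
grip_width: 0.0269
```

Run:
```python
from tb import *
log()
plan([PL(C[0],.15),PL(C[0],.08),PL(C[0],.006)])
s=cam("side");crop(s,"s17",130,50,350,265,2.7)
```

```text
t 19.15 q [-0.515  0.444  0.077  1.537 -0.157  1.397  1.13 ] p [0.5232 0.2657 0.2836] rpy [180.  -15.  177.4] F [-0.3  0.3 -1. ] w 0.0269
shift cm [-17.15 -10.23  -0.17] turn [ 15.2 -88.1  26.3] | 20.0 93.2
True [-1.22  0.7   0.67  2.08  1.62  0.81 -1.14] minmargin 0.36 p [0.684 0.156 0.241]
True [-1.19  0.84  0.62  2.07  1.66  0.8  -1.3 ] minmargin 0.36 p [0.684 0.156 0.171]
True [-1.16  0.99  0.57  2.04  1.69  0.81 -1.45] minmargin 0.37 p [0.684 0.156 0.097]
```

View pics/s17.png

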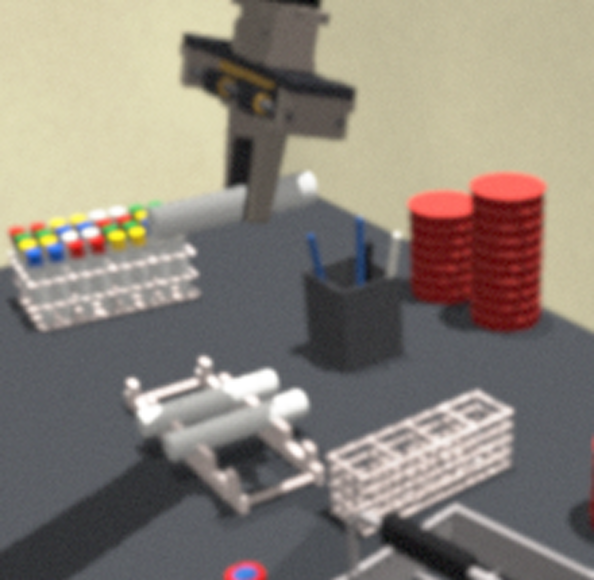

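{"fn": "drive_tool", "kwargs": {
  "commands": [
    [-1.2,-0.7,0,1,-6,1.8,0],
    [-2.4,-1.4,0,2,-12,3.6,0],
    [-3.6,-2.1,0,3,-18,5.4,0],
    [-4.8,-2.9,0,4.1,-24,7.2,0],
    [-6,-3.6,0,5.2,-30,9,0],
    [-7.2,-4.3,0,6.2,-36,10.7,0],
    [-8.6,-5.1,0,7.6,-44,13.1,0],
    [-8.6,-5.1,0,7.6,-44,13.1,0]
  ]
}}

```text
t: 20.0
position: [0.5998, 0.2115, 0.2554]
tcp_rot: [-3.018, 0.512, 2.923]
wrist_force: [-0.7, 1.2, -0.9]
grip_width: 0.0273
```

Run:
```python
from tb import *
log()
plan([PL(C[0],.15),PL(C[0],.08),PL(C[0],.006)])
```

```text
t 20.0 q [-0.861  0.298  0.296  1.91   0.552  0.751  0.359] p [0.5998 0.2115 0.2554] rpy [-172.9   29.4  167.5] F [-0.7  1.2 -0.9] w 0.0273
shift cm [-7.54 -2.82  6.31] turn [  7.5 -44.4  13.8] | 10.2 47.1
True [-1.23  0.7   0.68  2.08  1.61  0.8  -1.14] minmargin 0.36 p [0.684 0.156 0.241]
True [-1.2   0.85  0.64  2.07  1.66  0.79 -1.31] minmargin 0.36 p [0.684 0.156 0.171]
True [-1.17  1.    0.59  2.04  1.69  0.8  -1.45] minmargin 0.37 p [0.684 0.156 0.097]
```

{"fn": "drive_tool", "kwargs": {
  "commands": [
    [-1.1,-0.4,0.9,1.1,-6.4,2,0],
    [-2.2,-0.8,1.8,2.2,-12.8,4,0],
    [-3.3,-1.2,2.7,3.3,-19.2,6,0],
    [-4.4,-1.6,3.6,4.4,-25.6,8,0],
    [-5.5,-2,4.5,5.5,-32,10,0],
    [-6.6,-2.4,5.4,6.5,-38.4,12,0],
    [-7.5,-2.8,6.3,7.5,-44.4,13.8,0],
    [-7.5,-2.8,6.3,7.5,-44.4,13.8,0]
  ]
}}

```text
t: 20.8
position: [0.6866, 0.1555, 0.2396]
tcp_rot: [-3.117, 1.311, 2.637]
wrist_force: [-0.3, 0.1, -0.8]
grip_width: 0.0275
```

{"fn": "drive_tool", "kwargs": {
  "commands": [
    [0,0,0,0,0,0,0],
    [0,0,0,0,0,0,0],
    [0,0,0,0,0,0,0]
  ]
}}

```text
t: 21.1
position: [0.6881, 0.156, 0.2475]
tcp_rot: [3.092, 1.309, 2.565]
wrist_force: [0.1, 0.2, 0.1]
grip_width: 0.0274
```

Run:
```python
from tb import *
log()
plan([PL(C[0],.085),PL(C[0],.006)])
t=cam("top");s=cam("side");crop(s,"s18",130,50,400,265,2.7);crop(t,"t18",200,150,320,270,5)
```

```text
t 21.1 q [-1.229  0.695  0.688  2.069  1.608  0.797 -1.131] p [0.6881 0.156  0.2475] rpy [177.2  75.  147. ] F [0.1 0.2 0.1] w 0.0274
shift cm [ 7.01 -0.27  1.55] turn [-0.1  0.  -0.8] | 7.2 0.8
True [-1.2   0.84  0.64  2.07  1.66  0.79 -1.3 ] minmargin 0.37 p [0.684 0.156 0.176]
True [-1.17  1.    0.59  2.04  1.69  0.8  -1.45] minmargin 0.37 p [0.684 0.156 0.097]
```

View pics/s18.png

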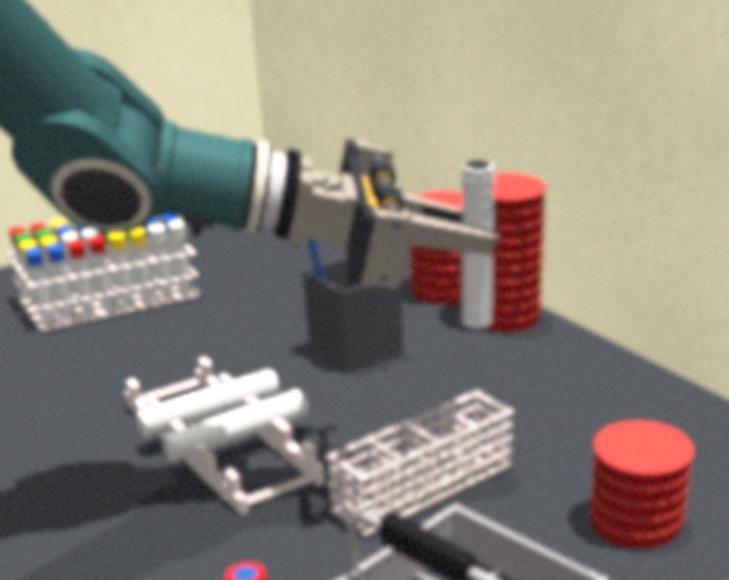

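View pics/t18.png

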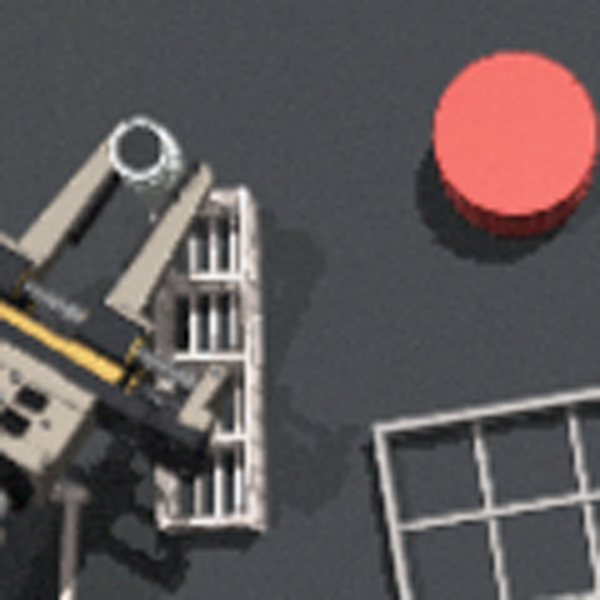

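Run:
```python
from tb import *
t=cam("top");s=cam("side")
print(onz(t,[(228,180)],.3075), tri(t,(228,180),s,(477/2.7+130,163/2.7+50)))
p=manip.observe()["position"];print(p)
plan([PL(C[0],.075),PL(C[0],.006)])
```

```text
[[0.68783546 0.15262051 0.3075    ]] (array([0.68672507, 0.15195176, 0.31264619]), np.float64(0.00026762273721696957))
[0.68782334 0.15634379 0.24663148]
shift cm [ 7.88 -0.29  1.82] turn [-0.   0.1 -0.7] | 8.1 0.7
True [-1.2   0.86  0.64  2.07  1.66  0.79 -1.32] minmargin 0.37 p [0.684 0.156 0.166]
True [-1.17  1.    0.59  2.04  1.69  0.8  -1.45] minmargin 0.37 p [0.684 0.156 0.097]
```

Run:
```python
from tb import *
rel((.686,.157,.170),R.from_matrix(PL(C[0],.1)[1]))
```

```text
shift cm [ 7.45 -0.12  1.79] turn [-0.   0.1 -0.7] | 7.7 0.7
```

{"fn": "drive_tool", "kwargs": {
  "commands": [
    [2,0,0.5,0,0,-0.5,0],
    [4,-0.1,1,0,0,-0.7,0],
    [6,-0.1,1.4,0,0,-0.7,0],
    [7.4,-0.1,1.8,0,0,-0.7,0],
    [7.4,-0.1,1.8,0,0,-0.7,0],
    [7.4,-0.1,1.8,0,0,-0.7,0],
    [7.4,-0.1,1.8,0,0,-0.7,0]
  ]
}}

```text
t: 22.0
position: [0.6865, 0.1569, 0.1706]
tcp_rot: [-3.137, 1.312, 2.622]
wrist_force: [0.3, 0.2, -0.6]
grip_width: 0.0273
```

Run:
```python
from tb import *
log()
rel((.686,.157,.098),R.from_matrix(PL(C[0],.1)[1]))
t=cam("top");s=cam("side");crop(s,"s19",210,80,370,240,4);crop(t,"t19",200,150,320,270,5)
```

```text
t 22.0 q [-1.199  0.854  0.639  2.064  1.656  0.792 -1.304] p [0.6865 0.1569 0.1706] rpy [-179.7   75.2  150.2] F [ 0.3  0.2 -0.6] w 0.0273
shift cm [ 7.03 -0.01  1.81] turn [-0.1  0.2  0.1] | 7.3 0.2
```

View pics/s19.png

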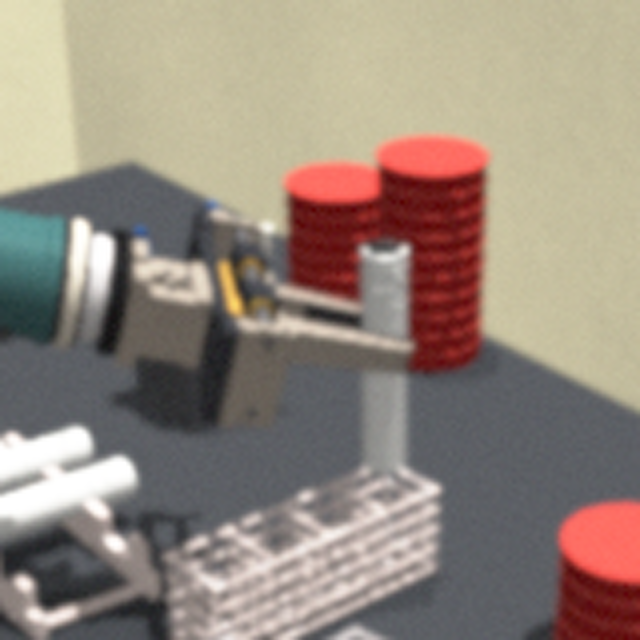

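View pics/t19.png

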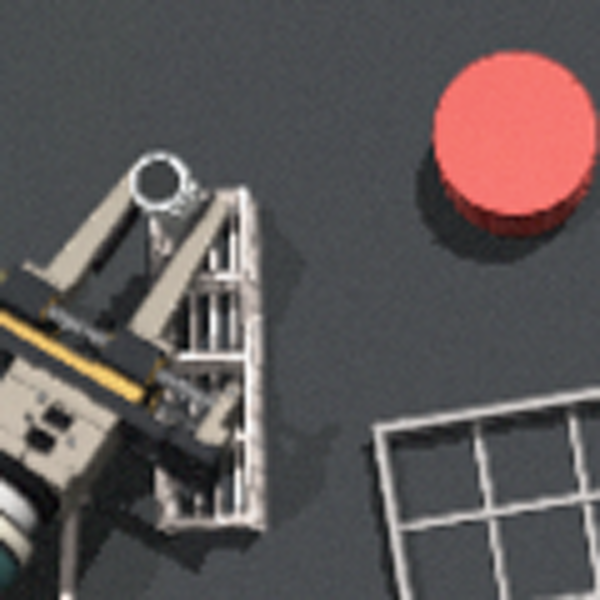

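Run:
```python
from tb import *
t=cam("top");s=cam("side")
print(onz(t,[(231.6,186.4)],.233), tri(t,(231.6,186.4),s,(384/4+210,245/4+80)))
# predicted base/cell locations in side
for z in (.066,.08): print(z,(proj(s,[(.687,.1546,z)])-[210,80])*4)
```

```text
[[0.68656607 0.15444006 0.233     ]] (array([0.6861791 , 0.15386681, 0.2361058 ]), np.float64(0.0004601834236251925))
0.066 [[383.0180346  487.50204363]]
0.08 [[383.08250175 469.01302748]]
```

{"fn": "drive_tool", "kwargs": {
  "commands": [
    [1.5,0,0.4,0,0,0,0],
    [3,0,0.8,0,0,0,0],
    [4.5,0,1.2,0,0,0,0],
    [6,0,1.6,0,0,0,0],
    [6.9,0,1.85,0,0,0,0],
    [7.3,0,1.95,0,0,0,0],
    [7.3,0,1.95,0,0,0,0]
  ]
}}

```text
t: 22.9
position: [0.6865, 0.1564, 0.0945]
tcp_rot: [-3.131, 1.313, 2.627]
wrist_force: [0.0, -0.1, -0.0]
grip_width: 0.0272
```

Run:
```python
from tb import *
log()
t=cam("top");s=cam("side");crop(s,"s20",210,80,370,240,4);crop(t,"t20",200,150,320,270,5)
```

```text
t 22.9 q [-1.168  1.009  0.587  2.03   1.684  0.802 -1.453] p [0.6865 0.1564 0.0945] rpy [-179.4   75.2  150.5] F [ 0.  -0.1 -0. ] w 0.0272
```

View pics/s20.png

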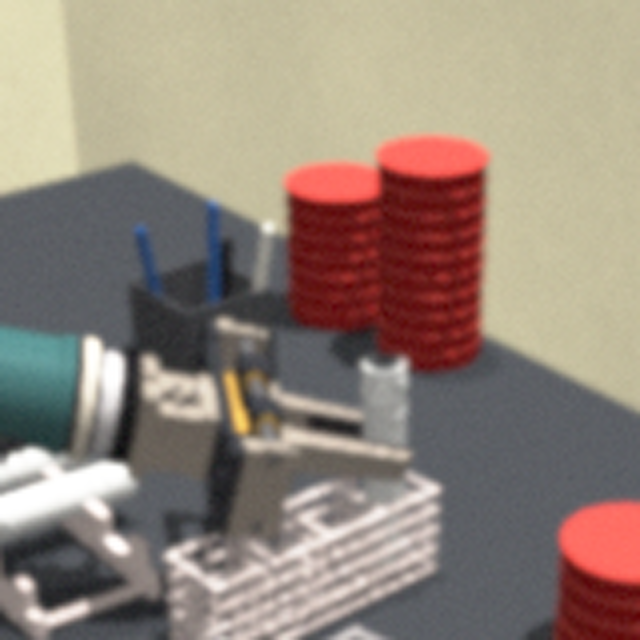

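View pics/t20.png

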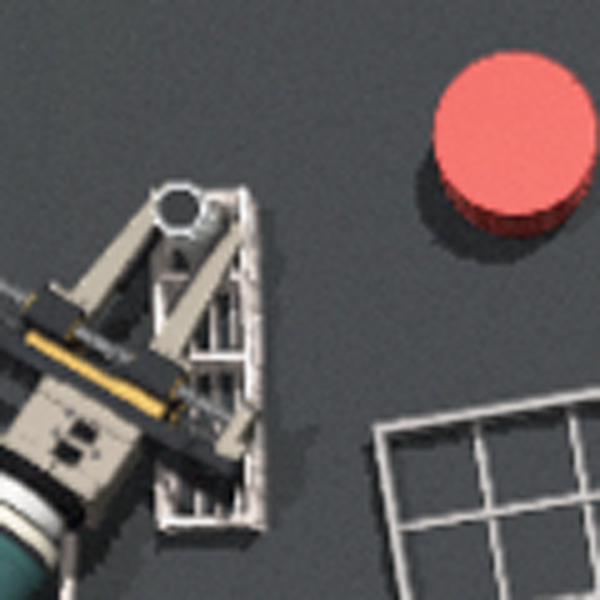

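{"fn": "drive_tool", "kwargs": {
  "commands": [
    [0.2,0,0,0,0,0,0],
    [0.2,0,0,0,0,0,0],
    [0.2,0,0,0,0,0,50],
    [0.2,0,0,0,0,0,50],
    [0.2,0,0,0,0,0,50],
    [0.2,0,0,0,0,0,50]
  ]
}}

```text
t: 23.6
position: [0.6856, 0.1572, 0.0916]
tcp_rot: [-3.131, 1.31, 2.629]
wrist_force: [-0.2, 0.7, 0.4]
grip_width: 0.046
```

{"fn": "drive_tool", "kwargs": {
  "commands": [
    [0,0,-1,0,0,0,50],
    [0,0,-3,0,0,0,50],
    [0,0,-6,0,0,0,50],
    [-3,0,-8,0,0,0,50],
    [-7,0,-8,0,0,0,50],
    [-11,0,-8,0,0,0,50],
    [-15,0,-8,0,0,0,50],
    [-15,0,-8,0,0,0,50]
  ]
}}

```text
t: 24.4
position: [0.6537, 0.1757, 0.2626]
tcp_rot: [3.12, 1.313, 2.594]
wrist_force: [0.1, 0.6, 0.8]
grip_width: 0.046
```

Run:
```python
from tb import *
log()
t=cam("top");s=cam("side");crop(s,"s21",130,80,370,270,3);crop(t,"t21",110,150,320,310,3.8)
tb=tubes(t)
```

```text
t 24.4 q [-1.293  0.638  0.666  2.101  1.544  0.865 -1.075] p [0.6537 0.1757 0.2626] rpy [178.7  75.3 148.6] F [0.1 0.6 0.8] w 0.046
base [0.5138 0.3835 0.032 ] mouth [0.5907 0.3807 0.032 ] len 0.077 yaw -2.1 wh [ 9.5 27.5]
```

View pics/s21.png

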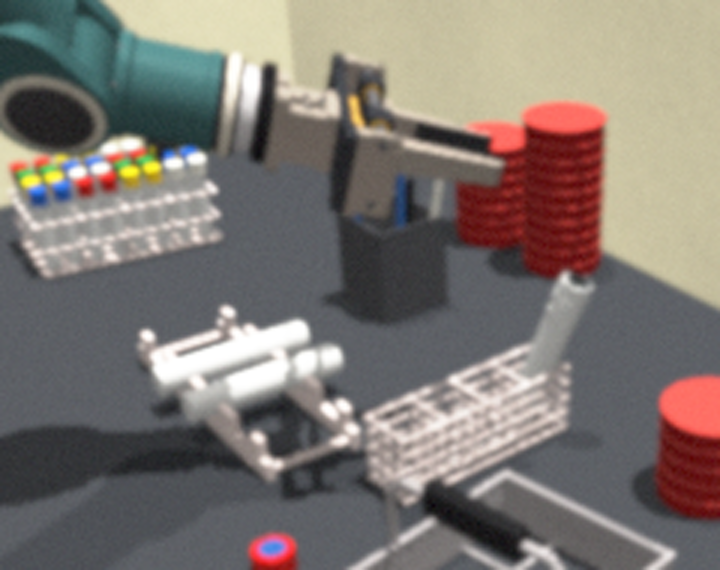

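View pics/t21.png

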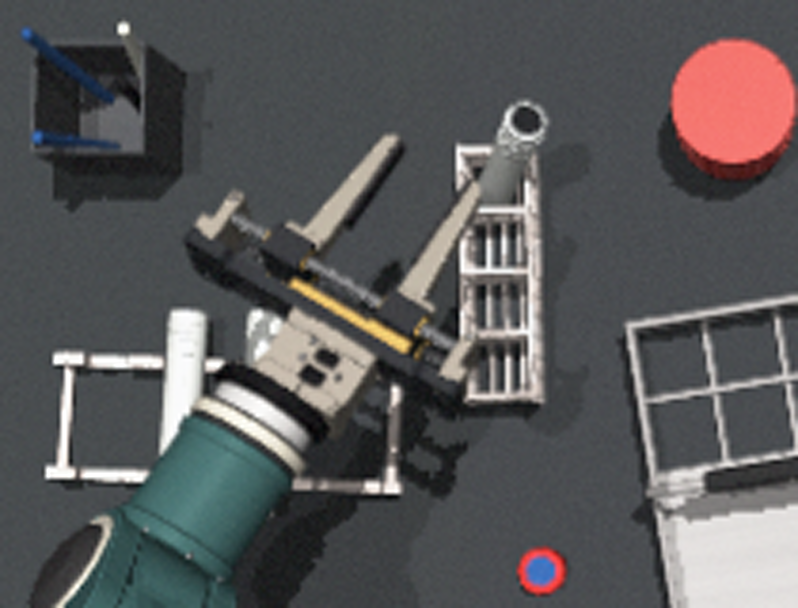

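Run:
```python
from tb import *
t=cam("top");s=cam("side")
print(tri(t,(248.7,181.8),s,(321.7,173.3)))
crop(s,"s22",270,140,350,230,7);crop(t,"t22",225,165,265,215,10)
```

```text
(array([0.71272908, 0.12171247, 0.15431579]), np.float64(0.0016139089184048125))
```

View pics/s22.png

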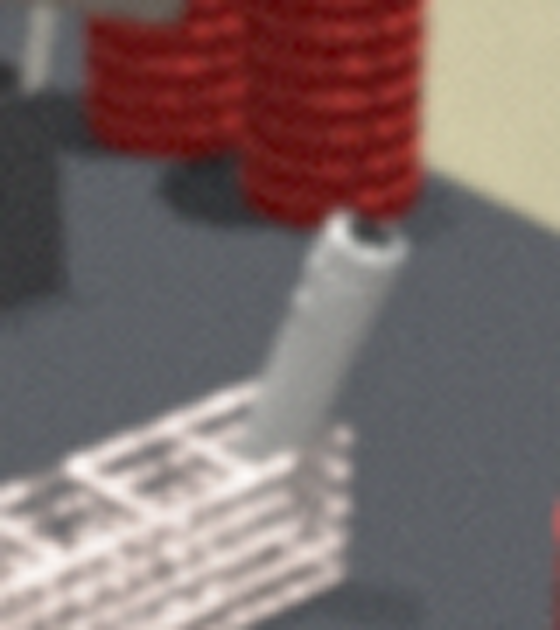

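View pics/t22.png

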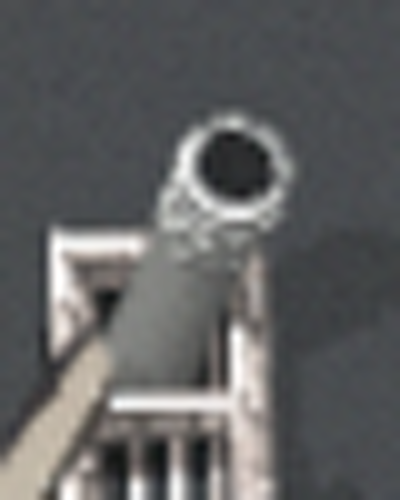

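```bash
cat > fix.py <<'E'
from tb import *
base=np.array([.682,.160,.009]);mouth=np.array([.7127,.1217,.152])
u=mouth-base;u/=np.linalg.norm(u);phi=np.arctan2(u[1],u[0]);lean=np.arccos(u[2]);print("az",np.degrees(phi),"lean",np.degrees(lean))
RG=place_R(phi,AL+lean,1);g=base+u*.10+RG[:,2]*D
RU=place_R(phi,AL,1);up=np.array([.687,.1546,.008+.10])+RU[:,2]*D
E
python3 - <<'E'
from fix import *
plan([(g-.10*RG[:,2],RG),(g,RG),(up,RU),(up-.1*RU[:,2],RU)])
E
```

```text
az -51.28550282248057 lean 18.94502918923213
shift cm [9.54 1.99 1.07] turn [19.4 18.8  9.1] | 9.8 28.5
True [-1.09  0.74  0.47  1.79  0.87  0.94 -0.68] minmargin 0.34 p [0.649 0.201 0.161]
True [-0.98  0.85  0.51  1.78  0.94  0.78 -0.72] minmargin 0.63 p [0.701 0.137 0.105]
True [-1.17  1.05  0.62  1.77  1.03  0.95 -0.96] minmargin 0.63 p [0.685 0.157 0.109]
True [-1.28  0.99  0.57  1.76  0.94  1.09 -0.91] minmargin 0.67 p [0.625 0.232 0.135]
```

{"fn": "drive_tool", "kwargs": {
  "commands": [
    [0,0,0,5,5,2.5,54],
    [2,0.4,0.2,10,10,5,54],
    [4,0.8,0.4,15,14,7,54],
    [7,1.4,0.8,19.4,18.8,9.1,54],
    [9.5,2,1.1,19.4,18.8,9.1,54],
    [9.5,2,1.1,19.4,18.8,9.1,54],
    [9.5,2,1.1,19.4,18.8,9.1,54],
    [9.5,2,1.1,19.4,18.8,9.1,54]
  ]
}}

```text
t: 25.4
position: [0.65, 0.2003, 0.163]
tcp_rot: [3.14, 0.98, 2.244]
wrist_force: [-0.1, 0.7, -0.1]
grip_width: 0.0499
```

Run:
```python
from fix import *
log()
plan([(g,RG)])
t=cam("top");s=cam("side");crop(s,"s23",210,100,370,240,4);crop(t,"t23",190,150,310,270,5)
```

```text
az -51.28550282248057 lean 18.94502918923213
t 25.4 q [-1.107  0.747  0.499  1.79   0.853  0.929 -0.663] p [0.65   0.2003 0.163 ] rpy [179.9  56.2 128.6] F [-0.1  0.7 -0.1] w 0.0499
shift cm [ 0.26 -0.02  9.98] turn [-0.   0.1 -0.1] | 10.0 0.1
True [-1.    0.86  0.53  1.78  0.92  0.77 -0.71] minmargin 0.62 p [0.701 0.137 0.105]
```

View pics/s23.png

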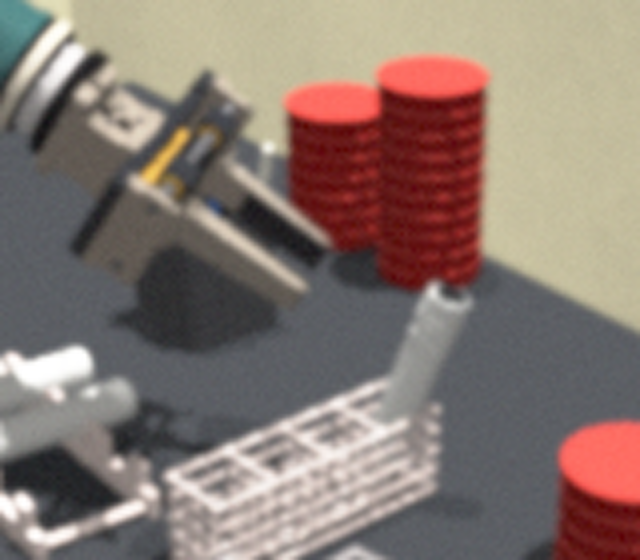

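View pics/t23.png

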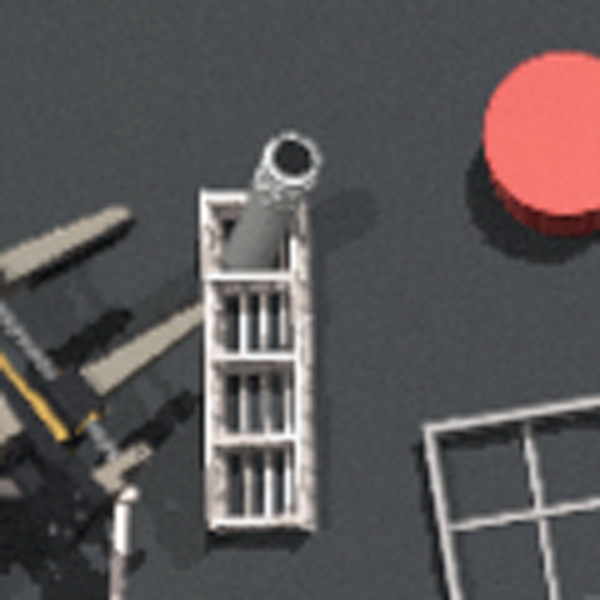

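{"fn": "drive_tool", "kwargs": {
  "commands": [
    [0,0,3,0,0,0,54],
    [0.1,0,6,0,0,0,54],
    [0.2,0,9,0,0,0,54],
    [0.2,0,10,0,0,0,54],
    [0.2,0,10,0,0,0,54],
    [0.2,0,10,0,0,0,54]
  ],
  "newtons": 10
}}

```text
t: 26.1
position: [0.7015, 0.1382, 0.1059]
tcp_rot: [3.136, 0.979, 2.241]
wrist_force: [0.7, 0.2, -0.0]
grip_width: 0.0495
```

Run:
```python
from fix import *
log()
plan([(g,RG)])
t=cam("top");s=cam("side");crop(s,"s24",210,100,370,240,4);crop(t,"t24",210,150,290,230,7)
```

```text
az -51.28550282248057 lean 18.94502918923213
t 26.1 q [-1.     0.858  0.532  1.781  0.917  0.768 -0.708] p [0.7015 0.1382 0.1059] rpy [179.7  56.1 128.4] F [ 0.7  0.2 -0. ] w 0.0495
shift cm [ 0.01 -0.16  0.1 ] turn [ 0.1  0.  -0.2] | 0.2 0.2
True [-1.    0.86  0.53  1.78  0.92  0.77 -0.71] minmargin 0.62 p [0.701 0.137 0.105]
```

View pics/s24.png

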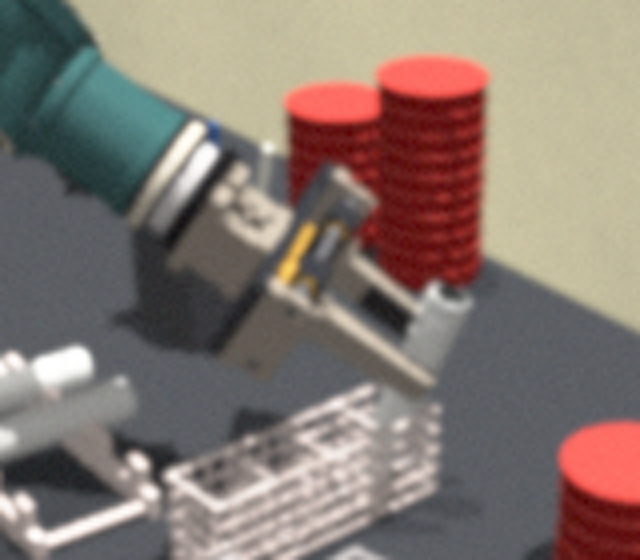

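View pics/t24.png

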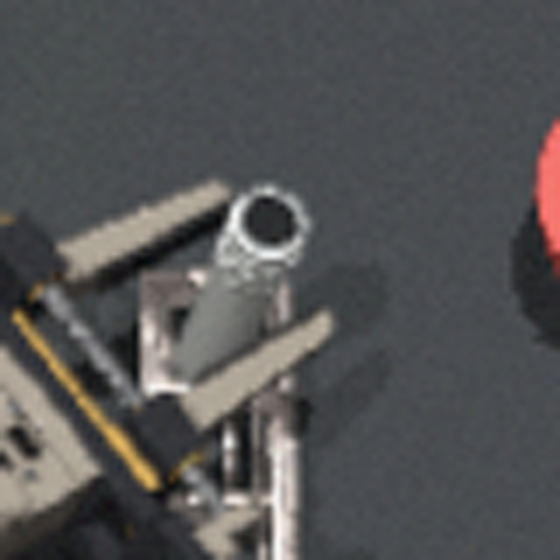

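{"fn": "drive_tool", "kwargs": {
  "commands": [
    [0,0,0,0,0,0,0],
    [0,0,0,0,0,0,0],
    [0,0,0,0,0,0,0],
    [0,0,0,0,0,0,0],
    [0,0,0,0,0,0,0],
    [0,0,0,0,0,0,0]
  ]
}}

```text
t: 26.8
position: [0.7018, 0.1374, 0.1054]
tcp_rot: [3.137, 0.979, 2.242]
wrist_force: [-1.2, 3.3, 1.8]
grip_width: 0.0279
```

Run:
```python
from fix import *
log()
plan([(up,RU)])
plan([(up+[0,0,.02],RU)])
t=cam("top");s=cam("side");crop(s,"s25",210,100,370,240,4);crop(t,"t25",210,150,290,230,7)
```

```text
az -51.28550282248057 lean 18.94502918923213
t 26.8 q [-1.     0.86   0.533  1.782  0.917  0.767 -0.708] p [0.7018 0.1374 0.1054] rpy [179.7  56.1 128.5] F [-1.2  3.3  1.8] w 0.0279
shift cm [ 1.15 -0.08 -2.3 ] turn [  0.  -18.9  -0.2] | 2.6 18.9
True [-1.18  1.06  0.64  1.77  1.01  0.93 -0.95] minmargin 0.62 p [0.685 0.157 0.109]
shift cm [-0.51 -0.07 -3.42] turn [  0.  -18.9  -0.2] | 3.5 18.9
True [-1.19  1.03  0.65  1.78  1.01  0.94 -0.93] minmargin 0.62 p [0.685 0.157 0.129]
```

View pics/s25.png

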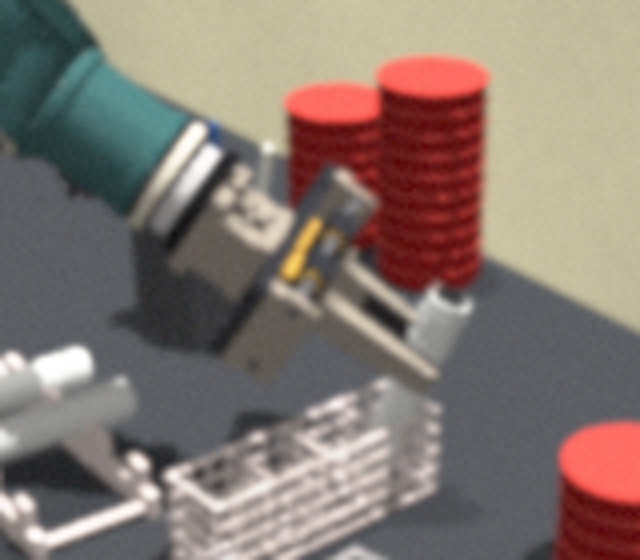

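View pics/t25.png

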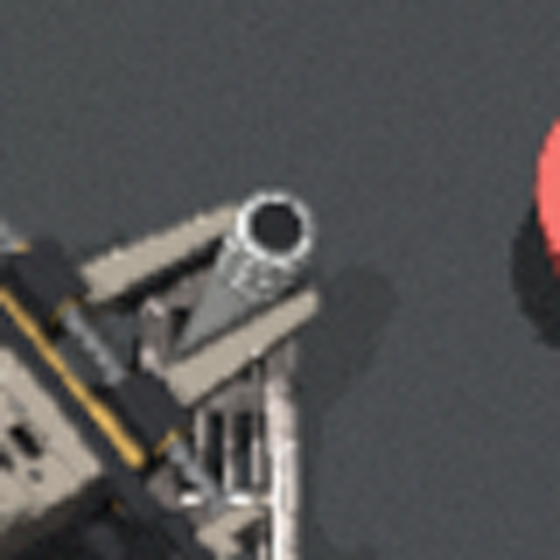

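{"fn": "drive_tool", "kwargs": {
  "commands": [
    [0.1,0,-0.5,0,-3.5,0,0],
    [0.2,0,-1,0,-7,0,0],
    [0.3,0,-1.5,0,-11,0,0],
    [0.5,0,-2.1,0,-15,0,0],
    [0.7,-0.1,-2.6,0,-18.9,0,0],
    [0.7,-0.1,-2.6,0,-18.9,0,0],
    [0.7,-0.1,-2.6,0,-18.9,0,0]
  ],
  "newtons": 20
}}

```text
t: 27.6
position: [0.6848, 0.1556, 0.1136]
tcp_rot: [3.138, 1.309, 2.242]
wrist_force: [-0.1, -0.4, -0.4]
grip_width: 0.0273
```

Run:
```python
from fix import *
log()
plan([(up,RU)])
t=cam("top");s=cam("side");crop(s,"s26",210,100,370,240,4);crop(t,"t26",210,150,290,230,7)
```

```text
az -51.28550282248057 lean 18.94502918923213
t 27.6 q [-1.186  1.056  0.643  1.776  1.01   0.929 -0.945] p [0.6848 0.1556 0.1136] rpy [179.8  75.  128.5] F [-0.1 -0.4 -0.4] w 0.0273
shift cm [0.49 0.11 0.06] turn [-0.1 -0.  -0.1] | 0.5 0.1
True [-1.18  1.06  0.64  1.77  1.01  0.93 -0.95] minmargin 0.66 p [0.685 0.157 0.109]
```

View pics/s26.png

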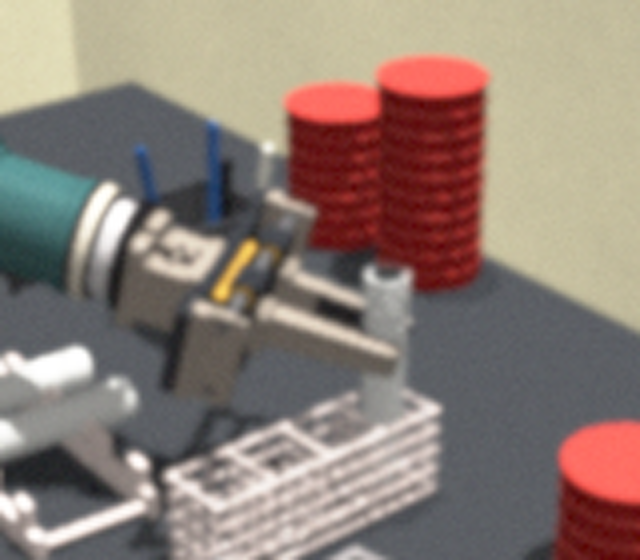

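View pics/t26.png

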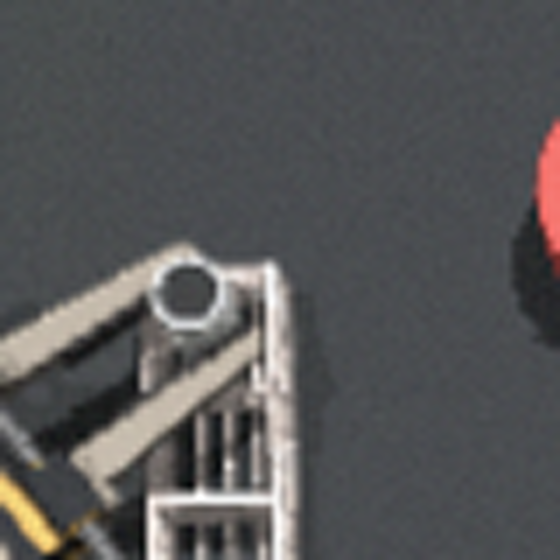

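{"fn": "drive_tool", "kwargs": {
  "commands": [
    [0.3,0,0.1,0,0,0,0],
    [0.5,0.1,0.1,0,0,0,0],
    [0.5,0.1,0.1,0,0,0,0],
    [0.5,0.1,0.1,0,0,0,0]
  ]
}}

```text
t: 28.1
position: [0.6856, 0.1569, 0.109]
tcp_rot: [3.132, 1.309, 2.236]
wrist_force: [-0.1, -0.1, -0.6]
grip_width: 0.0275
```

Run:
```python
from fix import *
log()
t=cam("top");s=cam("side")
crop(s,"s27",280,140,340,200,8);crop(t,"t27",215,170,265,220,10)
```

```text
az -51.28550282248057 lean 18.94502918923213
t 28.1 q [-1.184  1.064  0.64   1.77   1.008  0.929 -0.951] p [0.6856 0.1569 0.109 ] rpy [179.5  75.  128.1] F [-0.1 -0.1 -0.6] w 0.0275
```

View pics/t27.png

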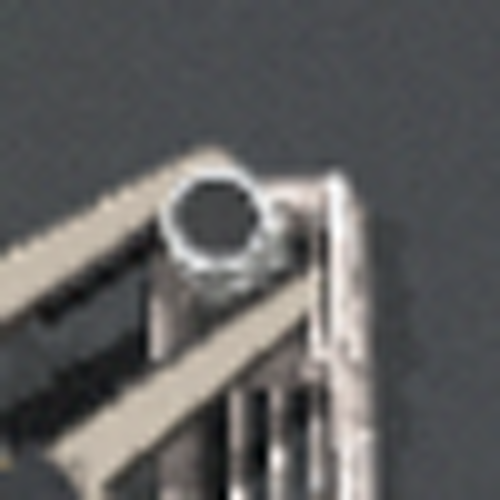

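View pics/s27.png

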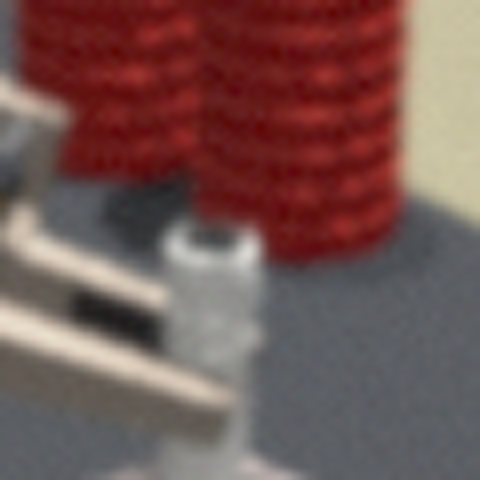

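Run:
```python
from fix import *
t=cam("top");s=cam("side")
print(tri(t,(215+213/10,170+220/10),s,(280+213/8,140+240/8)))
```

```text
az -51.28550282248057 lean 18.94502918923213
(array([0.68601655, 0.1517199 , 0.16015396]), np.float64(0.0016544333550059256))
```

{"fn": "drive_tool", "kwargs": {
  "commands": [
    [0.2,0,0.05,0,0,0,0],
    [0.3,0,0.1,0,0,0,0],
    [0.3,0,0.1,0,0,0,0],
    [0.3,0,0.1,0,0,0,0]
  ]
}}

```text
t: 28.7
position: [0.686, 0.1566, 0.1071]
tcp_rot: [3.131, 1.312, 2.234]
wrist_force: [-1.0, 0.3, 5.0]
grip_width: 0.0277
```

Run:
```python
from tb import *
log()
```

```text
t 28.7 q [-1.183  1.07   0.64   1.768  1.009  0.929 -0.954] p [0.686  0.1566 0.1071] rpy [179.4  75.2 128. ] F [-1.   0.3  5. ] w 0.0277
```

{"fn": "drive_tool", "kwargs": {
  "commands": [
    [-0.1,0,0,0,0,0,0],
    [-0.1,0,0,0,0,0,0],
    [-0.1,0,0,0,0,0,34],
    [-0.1,0,0,0,0,0,38],
    [-0.1,0,0,0,0,0,46],
    [-0.1,0,0,0,0,0,46]
  ]
}}

```text
t: 29.3
position: [0.6856, 0.1566, 0.1062]
tcp_rot: [3.135, 1.309, 2.239]
wrist_force: [-0.1, -0.0, 0.8]
grip_width: 0.0424
```

Run:
```python
from tb import *
log()
t=cam("top");s=cam("side")
crop(s,"s28",270,130,340,200,7);crop(t,"t28",205,160,265,220,8)
```

```text
t 29.3 q [-1.183  1.069  0.639  1.769  1.008  0.927 -0.953] p [0.6856 0.1566 0.1062] rpy [179.6  75.  128.3] F [-0.1 -0.   0.8] w 0.0424
```

View pics/t28.png

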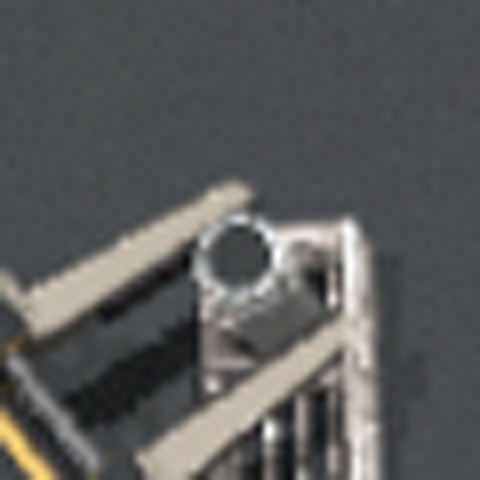

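View pics/s28.png

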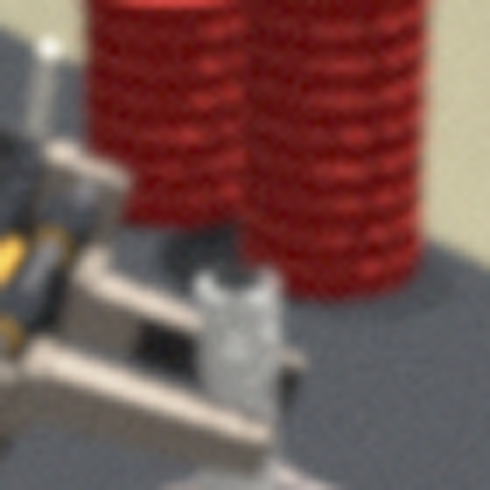

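{"fn": "drive_tool", "kwargs": {
  "commands": [
    [0,0,-0.5,0,0,0,60],
    [0,0,-1.5,0,0,0,60],
    [0,0,-3,0,0,0,60],
    [0,0,-5,0,0,0,60],
    [0,0,-8,0,0,0,60],
    [0,0,-8,0,0,0,60]
  ]
}}

```text
t: 30.0
position: [0.6355, 0.2241, 0.127]
tcp_rot: [3.126, 1.304, 2.239]
wrist_force: [-0.2, 0.7, -0.4]
grip_width: 0.0553
```

Run:
```python
from tb import *
log()
t=cam("top");s=cam("side")
crop(s,"s29",230,100,350,220,5);crop(t,"t29",185,160,265,240,7)
```

```text
t 30.0 q [-1.281  1.014  0.595  1.762  0.935  1.045 -0.913] p [0.6355 0.2241 0.127 ] rpy [179.1  74.7 128.3] F [-0.2  0.7 -0.4] w 0.0553
```

View pics/t29.png

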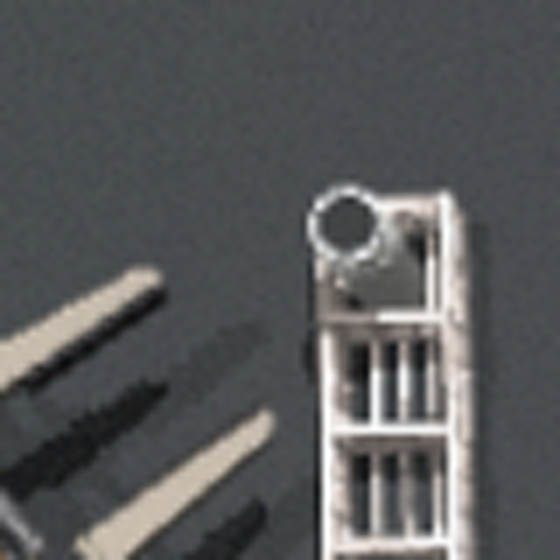

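View pics/s29.png

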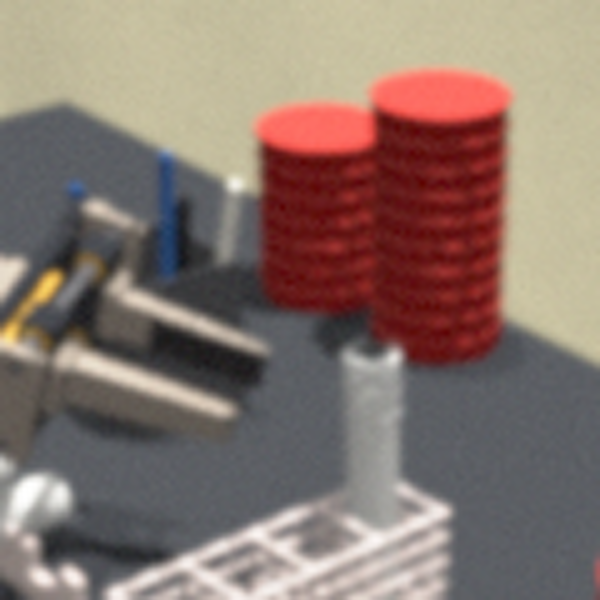

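Run:
```python
from tb import *
t=cam("top");print(onz(t,[(234.3,192.1)],.156))
b,m=(.4417,.3294,0),(.5911,.3225,0)
plan([G(b,m,.22),G(b,m),G(b,m,.25),PL(C[1],.13,phi=np.radians(-35)),PL(C[1],.006,phi=np.radians(-35))])
```

```text
[[0.68578518 0.1579387  0.156     ]]
shift cm [ -8.43  -1.42 -17.71] turn [-26.7  84.1 -46.6] | 19.7 99.8
True [-0.48  0.53 -0.08  1.47 -0.11  1.37  1.01] minmargin 0.47 p [0.532 0.325 0.255]
True [-0.48  0.78 -0.08  1.59 -0.1   1.    1.05] minmargin 0.47 p [0.532 0.325 0.035]
True [-0.48  0.51 -0.08  1.43 -0.11  1.42  1.  ] minmargin 0.42 p [0.532 0.325 0.285]
True [-1.15  0.67  0.48  2.09  1.51  0.99 -1.13] minmargin 0.35 p [0.639 0.155 0.221]
True [-1.12  0.94  0.42  2.06  1.56  0.96 -1.38] minmargin 0.35 p [0.639 0.155 0.097]
```

{"fn": "drive_tool", "kwargs": {
  "commands": [
    [-2,0,-1,-1,3,-2,48],
    [-4,-0.1,-3,-4,10,-6,48],
    [-5,-0.3,-5,-6,17,-10,48],
    [-5.5,-0.5,-7,-8,24,-14,48],
    [-6,-0.7,-9,-10,32,-18,48],
    [-6.5,-0.9,-11,-12,39,-22,48],
    [-7,-1,-13,-14.5,46,-25.5,48],
    [-7.4,-1.1,-14.5,-17,53,-29.5,48]
  ]
}}

```text
t: 30.95
position: [0.5526, 0.3044, 0.2381]
tcp_rot: [-2.972, 0.302, 2.85]
wrist_force: [-0.2, -0.3, 0.0]
grip_width: 0.0439
```

{"fn": "drive_tool", "kwargs": {
  "commands": [
    [0,0,0,0,0,0,48],
    [0,0,0,0,0,0,48]
  ]
}}

```text
t: 31.15
position: [0.5537, 0.3022, 0.2358]
tcp_rot: [-2.967, 0.309, 2.844]
wrist_force: [0.0, -0.9, -0.9]
grip_width: 0.0441
```

Run:
```python
from tb import *
log()
b,m=(.4417,.3294,0),(.5911,.3225,0)
plan([G(b,m,.20)])
```

```text
t 31.15 q [-0.864  0.416  0.179  1.72   0.332  1.019  0.368] p [0.5537 0.3022 0.2358] rpy [-170.    17.7  162.9] F [ 0.  -0.9 -0.9] w 0.0441
shift cm [ 2.61  1.42 -1.  ] turn [-10.   31.2 -17.4] | 3.1 37.1
True [-0.52  0.54 -0.02  1.49 -0.14  1.33  1.04] minmargin 0.51 p [0.532 0.325 0.235]
```

{"fn": "drive_tool", "kwargs": {
  "commands": [
    [0.5,0.3,-0.2,-2,6.5,-3.6,48],
    [1,0.6,-0.4,-4,13,-7.2,48],
    [1.6,0.9,-0.6,-6,19.5,-11,48],
    [2.1,1.2,-0.8,-8,26,-14.5,48],
    [2.6,1.4,-1,-10,31.2,-17.4,48],
    [2.6,1.4,-1,-10,31.2,-17.4,48],
    [2.6,1.4,-1,-10,31.2,-17.4,48],
    [2.6,1.4,-1,-10,31.2,-17.4,48]
  ]
}}

```text
t: 31.95
position: [0.5302, 0.3279, 0.2347]
tcp_rot: [-3.141, -0.264, 3.101]
wrist_force: [-0.1, 0.1, -0.4]
grip_width: 0.0444
```

Run:
```python
from tb import *
log()
b,m=(.4417,.3294,0),(.5911,.3225,0)
plan([G(b,m,.06)])
t=cam("top");s=cam("side");crop(s,"s30",130,80,370,270,3);crop(t,"t30",110,150,320,310,3.8)
tubes(t)
```

```text
t 31.95 q [-0.525  0.546 -0.015  1.489 -0.139  1.332  1.04 ] p [0.5302 0.3279 0.2347] rpy [-180.   -15.1  177.7] F [-0.1  0.1 -0.4] w 0.0444
shift cm [-3.86 -0.26 13.44] turn [-0.1 -0.1  0.3] | 14.0 0.4
True [-0.52  0.69 -0.02  1.58 -0.15  1.09  1.07] minmargin 0.51 p [0.532 0.325 0.095]
```

View pics/s30.png

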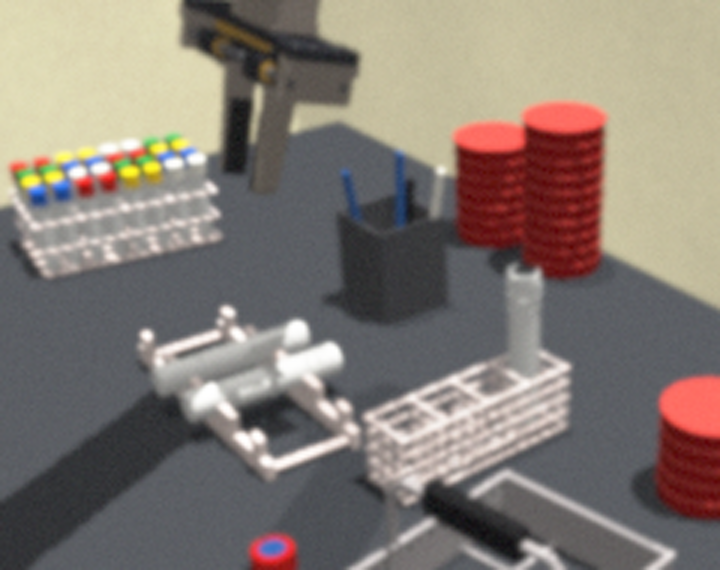

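View pics/t30.png

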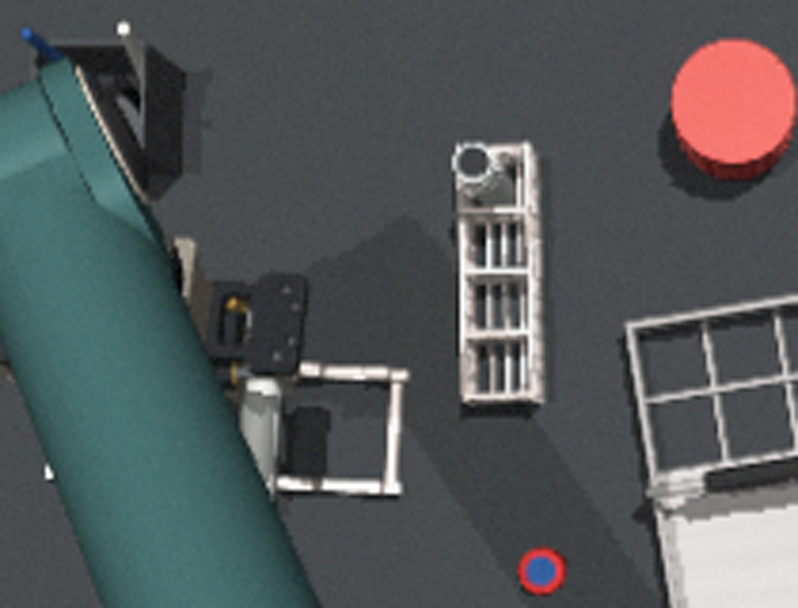

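{"fn": "drive_tool", "kwargs": {
  "commands": [
    [-1,-0.2,4,0,0,0,48],
    [-2.2,-0.3,8,0,0,0,48],
    [-3.3,-0.3,11.5,0,0,0,48],
    [-3.9,-0.3,13.4,0,0,0,48],
    [-3.9,-0.3,13.4,0,0,0,48],
    [-3.9,-0.3,13.4,0,0,0,48],
    [-3.9,-0.3,13.4,0,0,0,48]
  ],
  "newtons": 25
}}

```text
t: 32.75
position: [0.5351, 0.3252, 0.098]
tcp_rot: [3.138, -0.261, 3.102]
wrist_force: [-0.7, 1.2, 0.5]
grip_width: 0.044
```

Run:
```python
from tb import *
log()
b,m=(.4417,.3294,0),(.5911,.3225,0)
plan([G(b,m,.0)])
s=cam("side");crop(s,"s31",130,100,350,265,3.5)
```

```text
t 32.75 q [-0.513  0.693 -0.021  1.576 -0.146  1.097  1.08 ] p [0.5351 0.3252 0.098 ] rpy [179.8 -14.9 177.7] F [-0.7  1.2  0.5] w 0.044
shift cm [-1.36 -0.03  6.17] turn [0.1 0.  0.3] | 6.3 0.4
True [-0.51  0.77 -0.02  1.6  -0.15  1.    1.09] minmargin 0.74 p [0.532 0.325 0.035]
```

View pics/s31.png

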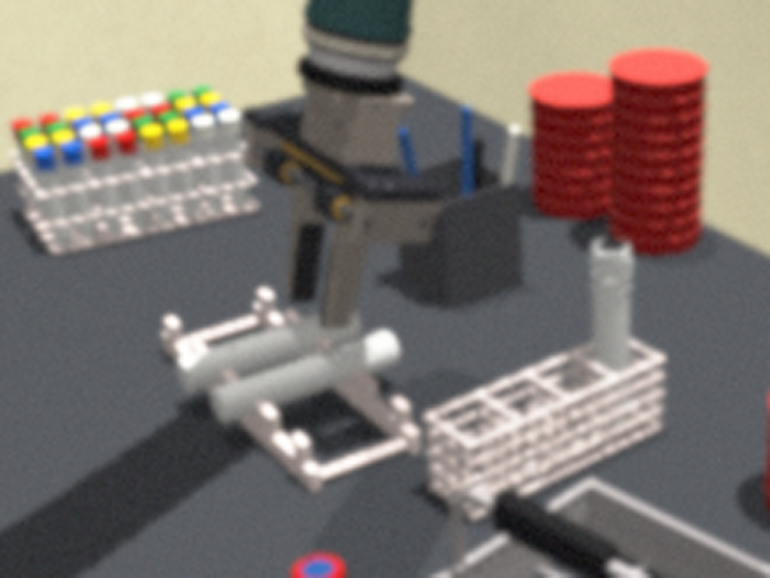

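{"fn": "drive_tool", "kwargs": {
  "commands": [
    [-0.5,0,2,0,0,0,48],
    [-1,0,4.2,0,0,0,48],
    [-1.4,0,6.1,0,0,0,48],
    [-1.4,0,6.2,0,0,0,48],
    [-1.4,0,6.2,0,0,0,0],
    [-1.4,0,6.2,0,0,0,0],
    [-1.4,0,6.2,0,0,0,0],
    [-1.4,0,6.2,0,0,0,0]
  ]
}}

```text
t: 33.6
position: [0.5327, 0.3256, 0.0342]
tcp_rot: [3.137, -0.261, 3.101]
wrist_force: [0.2, 1.8, 4.4]
grip_width: 0.0274
```

{"fn": "drive_tool", "kwargs": {
  "commands": [
    [0,0,0,0,0,0,0],
    [0.5,0,-1.9,0,0,0,0],
    [1.3,0,-4.8,0,0,0,0],
    [2.6,0,-9.7,0,0,0,0],
    [3.9,0,-14.5,0,0,0,0],
    [5.2,0,-19.3,0,0,0,0],
    [6.5,0,-24.1,0,0,0,0],
    [6.5,0,-24.1,0,0,0,0]
  ]
}}

```text
t: 34.4
position: [0.5345, 0.3249, 0.2909]
tcp_rot: [3.133, -0.252, 3.102]
wrist_force: [0.1, 1.2, -0.4]
grip_width: 0.0274
```

{"fn": "drive_tool", "kwargs": {
  "commands": [
    [0,0,0,0,0,0,0],
    [0,0,0,0,0,0,0]
  ]
}}

```text
t: 34.6
position: [0.531, 0.3231, 0.281]
tcp_rot: [3.141, -0.266, 3.1]
wrist_force: [0.2, 0.2, -1.5]
grip_width: 0.0272
```

Run:
```python
from tb import *
log()
f=np.radians(-35)
plan([PL(C[1],.16,phi=f),PL(C[1],.006,phi=f)])
s=cam("side");crop(s,"s32",130,50,350,265,2.7)
```

```text
t 34.6 q [-0.521  0.507 -0.011  1.444 -0.139  1.417  1.035] p [0.531  0.3231 0.281 ] rpy [180.  -15.2 177.6] F [ 0.2  0.2 -1.5] w 0.0272
shift cm [-11.9  -16.36  -0.11] turn [ 18.  -87.6  31.3] | 20.2 94.7
True [-1.19  0.62  0.52  2.1   1.49  0.98 -1.06] minmargin 0.34 p [0.639 0.155 0.251]
True [-1.14  0.95  0.45  2.06  1.55  0.94 -1.38] minmargin 0.34 p [0.639 0.155 0.097]
```

View pics/s32.png

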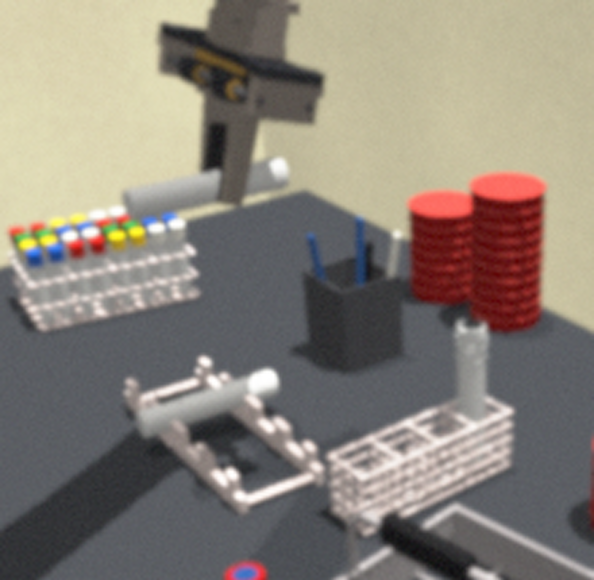

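{"fn": "drive_tool", "kwargs": {
  "commands": [
    [-0.7,-1,0,1,-6,2,0],
    [-1.5,-2,0,2.3,-12,4,0],
    [-2.4,-3.3,0,3.6,-18,6.3,0],
    [-3.3,-4.5,0,4.9,-24,8.5,0],
    [-4.1,-5.6,0,6.2,-30,10.7,0],
    [-5,-6.8,0,7.5,-37,13,0],
    [-6,-8.2,0,9,-43.8,15.6,0],
    [-6,-8.2,0,9,-43.8,15.6,0]
  ]
}}

```text
t: 35.45
position: [0.5829, 0.239, 0.2626]
tcp_rot: [-3.0, 0.515, 2.89]
wrist_force: [-0.1, 0.6, -0.8]
grip_width: 0.0271
```

{"fn": "drive_tool", "kwargs": {
  "commands": [
    [0,0,0,0,0,0,0]
  ]
}}

```text
t: 35.55
position: [0.5854, 0.2401, 0.2652]
tcp_rot: [-3.005, 0.515, 2.887]
wrist_force: [0.1, -0.0, 0.3]
grip_width: 0.0277
```

Run:
```python
from tb import *
log()
f=np.radians(-35)
plan([PL(C[1],.16,phi=f),PL(C[1],.006,phi=f)])
```

```text
t 35.55 q [-0.867  0.306  0.223  1.87   0.579  0.848  0.257] p [0.5854 0.2401 0.2652] rpy [-172.2   29.5  165.4] F [ 0.1 -0.   0.3] w 0.0277
shift cm [-5.69 -6.17  5.78] turn [  9.2 -43.9  15.8] | 10.2 47.5
True [-1.19  0.62  0.53  2.1   1.49  0.98 -1.06] minmargin 0.34 p [0.639 0.155 0.251]
True [-1.14  0.95  0.46  2.06  1.55  0.94 -1.38] minmargin 0.34 p [0.639 0.155 0.097]
```

{"fn": "drive_tool", "kwargs": {
  "commands": [
    [-0.8,-0.9,0.8,1.3,-6.3,2.3,0],
    [-1.6,-1.8,1.6,2.6,-12.6,4.5,0],
    [-2.4,-2.6,2.4,3.9,-19,6.8,0],
    [-3.2,-3.5,3.2,5.2,-25,9,0],
    [-4,-4.4,4,6.5,-31,11.3,0],
    [-4.9,-5.3,4.9,7.9,-38,13.6,0],
    [-5.7,-6.2,5.8,9.2,-43.9,15.8,0],
    [-5.7,-6.2,5.8,9.2,-43.9,15.8,0]
  ]
}}

```text
t: 36.35
position: [0.6399, 0.1529, 0.2485]
tcp_rot: [-3.118, 1.313, 2.549]
wrist_force: [-0.4, 0.4, 0.2]
grip_width: 0.0273
```

{"fn": "drive_tool", "kwargs": {
  "commands": [
    [0,0,0,0,0,0,0],
    [0,0,0,0,0,0,0],
    [0,0,0,0,0,0,0]
  ]
}}

```text
t: 36.65
position: [0.6405, 0.154, 0.2533]
tcp_rot: [3.118, 1.31, 2.505]
wrist_force: [0.5, -0.7, -0.3]
grip_width: 0.0269
```

Run:
```python
from tb import *
log()
f=np.radians(-35)
plan([PL(C[1],.075,phi=f),PL(C[1],.006,phi=f)])
t=cam("top");s=cam("side");crop(s,"s33",210,80,370,240,4);crop(t,"t33",200,150,320,270,5)
```

```text
t 36.65 q [-1.186  0.618  0.527  2.093  1.49   0.98  -1.059] p [0.6405 0.154  0.2533] rpy [178.7  75.1 143.5] F [ 0.5 -0.7 -0.3] w 0.0269
shift cm [ 8.5  -0.06  2.1 ] turn [-0.1  0.1 -0.4] | 8.8 0.4
True [-1.16  0.8   0.49  2.09  1.53  0.95 -1.25] minmargin 0.34 p [0.639 0.155 0.166]
True [-1.14  0.95  0.46  2.06  1.55  0.94 -1.38] minmargin 0.35 p [0.639 0.155 0.097]
```

View pics/s33.png

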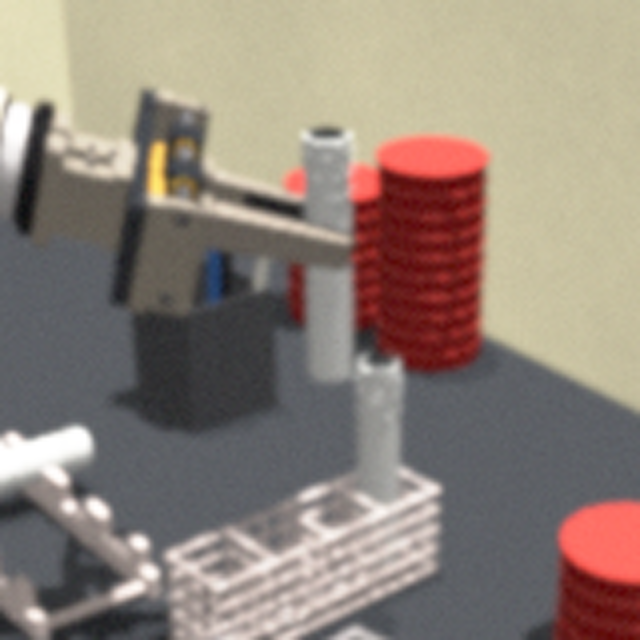

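View pics/t33.png

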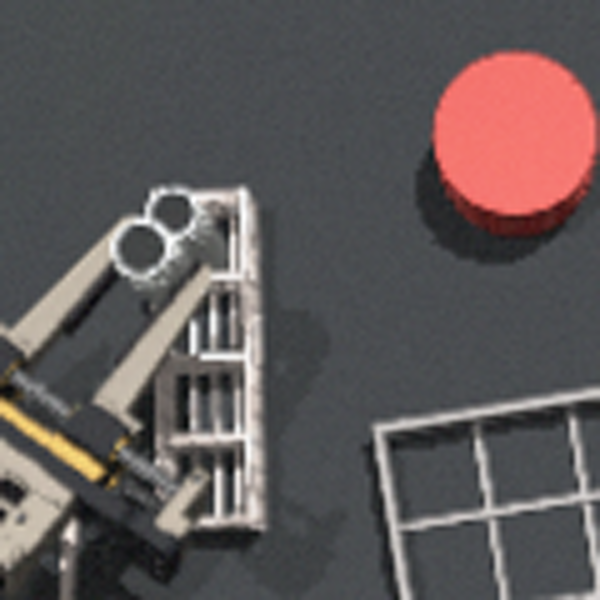

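Run:
```python
from tb import *
t=cam("top");s=cam("side")
print(tri(t,(228.4,200),s,(291.5,114)),manip.observe()["position"])
f=np.radians(-35);rel((.6405,.156,.18),R.from_matrix(PL(C[1],.1,phi=f)[1]))
```

```text
(array([0.64007202, 0.14997339, 0.31428068]), np.float64(2.228991028484322e-05)) [0.64012478 0.15391862 0.25267259]
shift cm [7.05 0.16 1.78] turn [-0.1  0.1 -0.3] | 7.3 0.3
```

{"fn": "drive_tool", "kwargs": {
  "commands": [
    [2,0.1,0.5,0,0,0,0],
    [4,0.2,1,0,0,0,0],
    [6,0.2,1.6,0,0,0,0],
    [7.3,0.2,1.9,0,0,0,0],
    [7.3,0.2,1.9,0,0,0,0],
    [7.3,0.2,1.9,0,0,0,0],
    [7.3,0.2,1.9,0,0,0,0]
  ]
}}

```text
t: 37.55
position: [0.6414, 0.1559, 0.1775]
tcp_rot: [3.124, 1.313, 2.512]
wrist_force: [-0.3, 0.1, -0.7]
grip_width: 0.0277
```

Run:
```python
from tb import *
log()
f=np.radians(-35)
rel((.641,.1565,.098),R.from_matrix(PL(C[1],.1,phi=f)[1]))
t=cam("top");s=cam("side");crop(s,"s34",230,90,350,210,5);crop(t,"t34",210,170,290,250,7)
```

```text
t 37.55 q [-1.164  0.78   0.496  2.084  1.52   0.953 -1.225] p [0.6414 0.1559 0.1775] rpy [179.   75.2 143.9] F [-0.3  0.1 -0.7] w 0.0277
shift cm [ 7.7  -0.01  1.97] turn [-0.1  0.2 -0.3] | 8.0 0.4
```

View pics/s34.png

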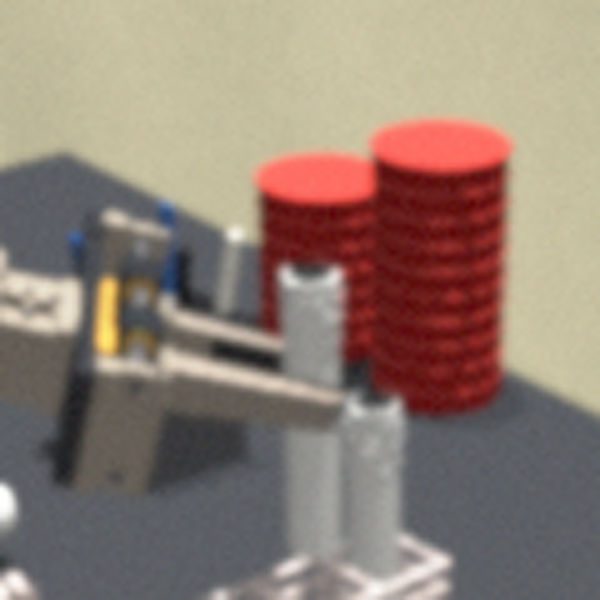

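View pics/t34.png

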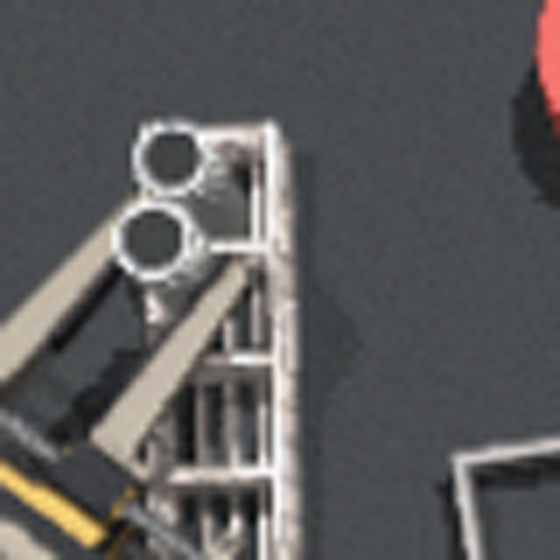

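{"fn": "drive_tool", "kwargs": {
  "commands": [
    [1.5,0,0.4,0,0,0,0],
    [3,0,0.8,0,0,0,0],
    [4.5,0,1.2,0,0,0,0],
    [6,0,1.6,0,0,0,0],
    [7,0,1.85,0,0,0,0],
    [7.5,0,2,0,0,0,0],
    [7.5,0,2,0,0,0,0],
    [7.5,0,2,0,0,0,0]
  ]
}}

```text
t: 38.45
position: [0.6415, 0.156, 0.0995]
tcp_rot: [3.127, 1.313, 2.515]
wrist_force: [1.4, 0.3, -0.1]
grip_width: 0.0272
```

{"fn": "drive_tool", "kwargs": {
  "commands": [
    [0.2,0,0.05,0,0,0,0],
    [0.2,0,0.05,0,0,0,0],
    [0.2,0,0.05,0,0,0,0]
  ]
}}

```text
t: 38.75
position: [0.6414, 0.1561, 0.0971]
tcp_rot: [3.128, 1.312, 2.516]
wrist_force: [1.2, 0.5, 0.2]
grip_width: 0.0274
```

Run:
```python
from tb import *
log()
t=cam("top");s=cam("side");crop(s,"s35",230,110,350,230,5);crop(t,"t35",210,170,290,250,7)
```

```text
t 38.75 q [-1.141  0.95   0.457  2.05   1.544  0.938 -1.377] p [0.6414 0.1561 0.0971] rpy [179.2  75.2 144.1] F [1.2 0.5 0.2] w 0.0274
```

View pics/s35.png

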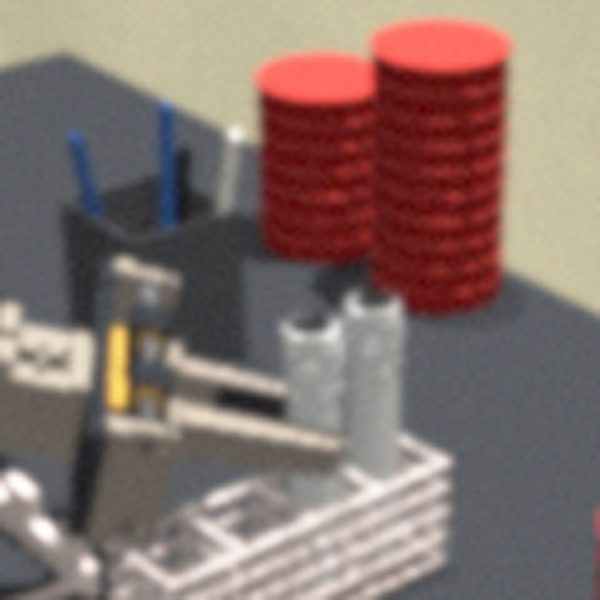

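View pics/t35.png

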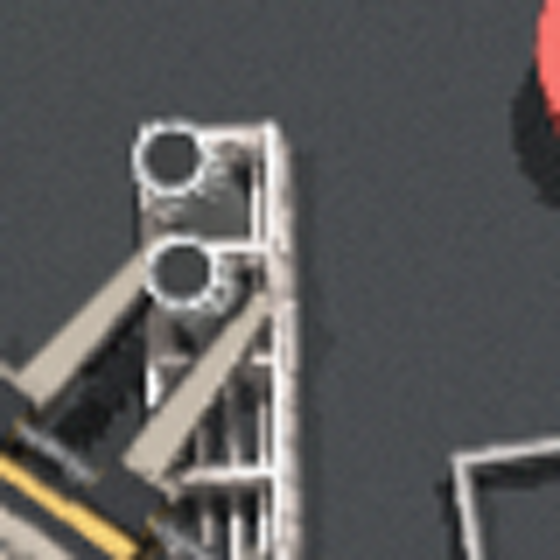

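{"fn": "drive_tool", "kwargs": {
  "commands": [
    [0.15,0,0.05,0,0,0,0],
    [0.3,0,0.1,0,0,0,0],
    [0.3,0,0.1,0,0,0,0]
  ]
}}

```text
t: 39.15
position: [0.6422, 0.1556, 0.0955]
tcp_rot: [3.126, 1.317, 2.513]
wrist_force: [-2.0, 1.1, 7.2]
grip_width: 0.0274
```

{"fn": "drive_tool", "kwargs": {
  "commands": [
    [-0.15,0,-0.05,0,0,0,0],
    [-0.15,0,-0.05,0,0,0,0],
    [-0.15,0,-0.05,0,0,0,33],
    [-0.15,0,-0.05,0,0,0,36],
    [-0.15,0,-0.05,0,0,0,40],
    [-0.15,0,-0.05,0,0,0,46],
    [-0.15,0,-0.05,0,0,0,46]
  ]
}}

```text
t: 39.85
position: [0.6413, 0.1559, 0.0951]
tcp_rot: [3.131, 1.312, 2.518]
wrist_force: [0.2, -0.2, 0.4]
grip_width: 0.042
```

Run:
```python
from tb import *
log()
t=cam("top");crop(t,"t36",210,170,290,250,7)
```

```text
t 39.85 q [-1.141  0.954  0.456  2.049  1.544  0.938 -1.38 ] p [0.6413 0.1559 0.0951] rpy [179.4  75.2 144.3] F [ 0.2 -0.2  0.4] w 0.042
```

View pics/t36.png

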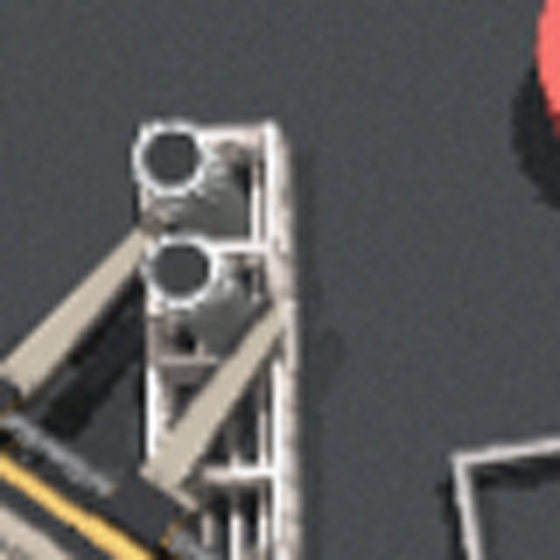

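Tube 1 stands upright. Retract slowly.

{"fn": "drive_tool", "kwargs": {
  "commands": [
    [0,0,-0.5,0,0,0,46],
    [0,0,-1.5,0,0,0,46],
    [0,0,-3,0,0,0,46],
    [0,0,-5,0,0,0,46],
    [0,0,-8,0,0,0,48],
    [-2,0,-8,0,0,0,48],
    [-4,0,-8,0,0,0,48],
    [-4,0,-8,0,0,0,48]
  ]
}}

```text
t: 40.7
position: [0.5862, 0.1952, 0.1566]
tcp_rot: [3.115, 1.312, 2.503]
wrist_force: [-0.2, 0.5, -0.4]
grip_width: 0.044
```

Run:
```python
from tb import *
log()
t=cam("top");s=cam("side");crop(s,"s37",130,80,370,270,3);crop(t,"t37",110,150,320,310,3.8)
b,m=(.4414,.3867,0),(.5908,.3807,0)
print(proj(s,[(*b[:2],.032),(*m[:2],.032)]))
plan([G(b,m,.2),G(b,m),G(b,m,.25),PL(C[2],.15,phi=np.radians(-35)),PL(C[2],.006,phi=np.radians(-35))])
```

```text
t 40.7 q [-1.249  0.8    0.428  2.105  1.416  1.029 -1.251] p [0.5862 0.1952 0.1566] rpy [178.5  75.2 143.4] F [-0.2  0.5 -0.4] w 0.044
[[181.86523828 208.26728567]
 [230.30914502 192.38040702]]
shift cm [ -3.85  12.32 -16.73] turn [-18.   87.5 -31.6] | 21.1 94.7
True [-0.48  0.61 -0.19  1.4  -0.06  1.35  0.9 ] minmargin 0.33 p [0.532 0.383 0.235]
True [-0.48  0.82 -0.18  1.51 -0.03  1.03  0.93] minmargin 0.49 p [0.532 0.383 0.035]
True [-0.48  0.57 -0.19  1.34 -0.06  1.44  0.89] minmargin 0.4 p [0.532 0.383 0.285]
True [-1.07  0.56  0.29  2.17  1.51  1.14 -1.12] minmargin 0.27 p [0.594 0.153 0.241]
True [-1.05  0.88  0.26  2.13  1.58  1.11 -1.42] minmargin 0.27 p [0.594 0.153 0.097]
```

View pics/s37.png

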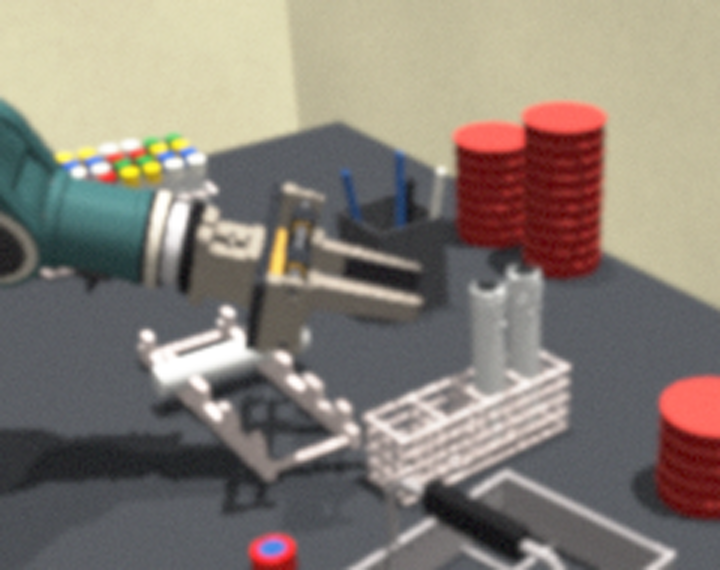

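View pics/t37.png

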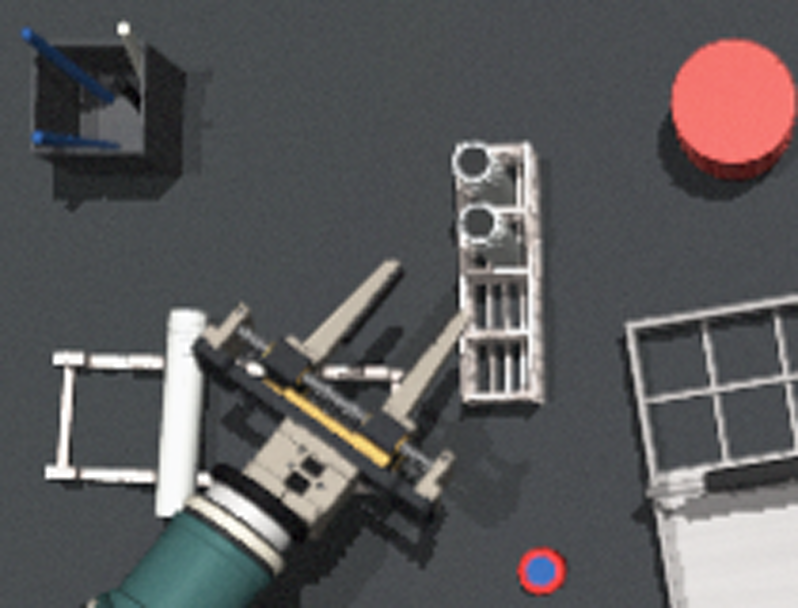

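{"fn": "drive_tool", "kwargs": {
  "commands": [
    [-3,0.5,-1,-1,4,-1.5,48],
    [-5,1.5,-2.5,-3,11,-4,48],
    [-6,2.8,-4.5,-4.5,19,-7,48],
    [-6,4,-6.5,-6,27,-9.7,48],
    [-6,5.5,-8.5,-7.5,35,-12.6,48],
    [-6,6.5,-10.5,-9,42,-15.2,48],
    [-6,7.5,-12.5,-10.5,50,-18,48],
    [-6,7.5,-12.5,-10.5,50,-18,48]
  ]
}}

```text
t: 41.6
position: [0.5432, 0.3199, 0.2463]
tcp_rot: [-3.024, 0.405, 2.912]
wrist_force: [0.9, -0.4, -0.8]
grip_width: 0.0444
```

{"fn": "drive_tool", "kwargs": {
  "commands": [
    [0,0,0,0,0,0,48],
    [0,0,0,0,0,0,48]
  ]
}}

```text
t: 41.8
position: [0.5424, 0.3156, 0.2431]
tcp_rot: [-3.015, 0.408, 2.911]
wrist_force: [0.1, -0.2, -0.6]
grip_width: 0.0439
```

Run:
```python
from tb import *
log()
t=cam("top");tubes(t)
b,m=(.4414,.3867,0),(.5908,.3807,0)
plan([G(b,m,.2)])
```

```text
t 41.8 q [-0.886  0.356  0.126  1.81   0.468  0.918  0.268] p [0.5424 0.3156 0.2431] rpy [-172.8   23.4  166.8] F [ 0.1 -0.2 -0.6] w 0.0439
shift cm [ 2.6   6.23 -1.05] turn [ -7.8  37.5 -13.4] | 6.8 40.6
True [-0.55  0.6  -0.08  1.4  -0.12  1.35  0.95] minmargin 0.49 p [0.532 0.383 0.235]
```

{"fn": "drive_tool", "kwargs": {
  "commands": [
    [0.5,1,-0.2,-1.3,6.3,-2.2,48],
    [0.9,2.1,-0.4,-2.6,12.5,-4.5,48],
    [1.3,3.1,-0.5,-3.9,18.8,-6.7,48],
    [1.7,4.2,-0.7,-5.2,25,-8.9,48],
    [2.2,5.2,-0.9,-6.5,31.3,-11.2,48],
    [2.6,6.2,-1,-7.8,37.5,-13.4,48],
    [2.6,6.2,-1,-7.8,37.5,-13.4,48],
    [2.6,6.2,-1,-7.8,37.5,-13.4,48]
  ]
}}

```text
t: 42.65
position: [0.5324, 0.3827, 0.2343]
tcp_rot: [-3.141, -0.261, 3.101]
wrist_force: [-0.0, 0.5, 0.2]
grip_width: 0.044
```

{"fn": "drive_tool", "kwargs": {
  "commands": [
    [0,0,0,0,0,0,48]
  ]
}}

```text
t: 42.75
position: [0.5319, 0.3835, 0.2361]
tcp_rot: [3.14, -0.26, 3.103]
wrist_force: [-0.4, 0.9, -0.7]
grip_width: 0.0439
```

Run:
```python
from tb import *
log()
b,m=(.4414,.3867,0),(.5908,.3807,0)
plan([G(b,m,.06)])
t=cam("top");s=cam("side");crop(s,"s38",130,80,370,270,3);crop(t,"t38",110,150,320,310,3.8)
```

```text
t 42.75 q [-0.55   0.596 -0.079  1.403 -0.118  1.351  0.949] p [0.5319 0.3835 0.2361] rpy [179.9 -14.9 177.8] F [-0.4  0.9 -0.7] w 0.0439
shift cm [-3.65 -0.07 13.64] turn [0.1 0.1 0.1] | 14.1 0.2
True [-0.55  0.74 -0.08  1.5  -0.11  1.12  0.98] minmargin 0.49 p [0.532 0.383 0.095]
```

View pics/s38.png

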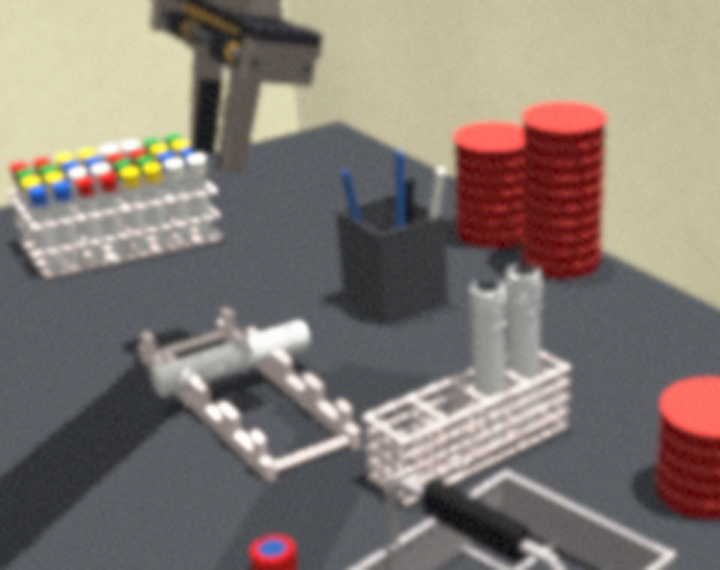

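View pics/t38.png

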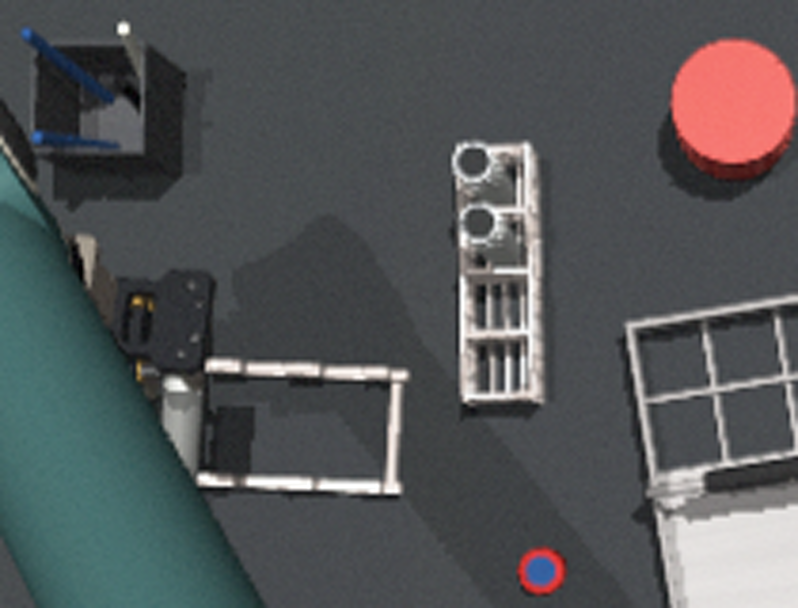

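{"fn": "drive_tool", "kwargs": {
  "commands": [
    [-1,0,4,0,0,0,48],
    [-2.2,-0.1,8,0,0,0,48],
    [-3.2,-0.1,11.7,0,0,0,48],
    [-3.7,-0.1,13.6,0,0,0,48],
    [-3.7,-0.1,13.6,0,0,0,48],
    [-3.7,-0.1,13.6,0,0,0,48],
    [-3.7,-0.1,13.6,0,0,0,48]
  ],
  "newtons": 25
}}

```text
t: 43.55
position: [0.5349, 0.3834, 0.0977]
tcp_rot: [3.136, -0.257, 3.103]
wrist_force: [-0.2, 0.3, 0.2]
grip_width: 0.0439
```

Run:
```python
from tb import *
log()
b,m=(.4414,.3867,0),(.5908,.3807,0)
plan([G(b,m,.0)])
s=cam("side");crop(s,"s39",130,100,350,265,3.5)
```

```text
t 43.55 q [-0.545  0.736 -0.081  1.493 -0.116  1.119  0.982] p [0.5349 0.3834 0.0977] rpy [179.7 -14.7 177.8] F [-0.2  0.3  0.2] w 0.0439
shift cm [-1.32 -0.07  6.14] turn [0.3 0.3 0.1] | 6.3 0.4
True [-0.55  0.81 -0.08  1.51 -0.11  1.03  0.99] minmargin 0.72 p [0.532 0.383 0.035]
```

View pics/s39.png

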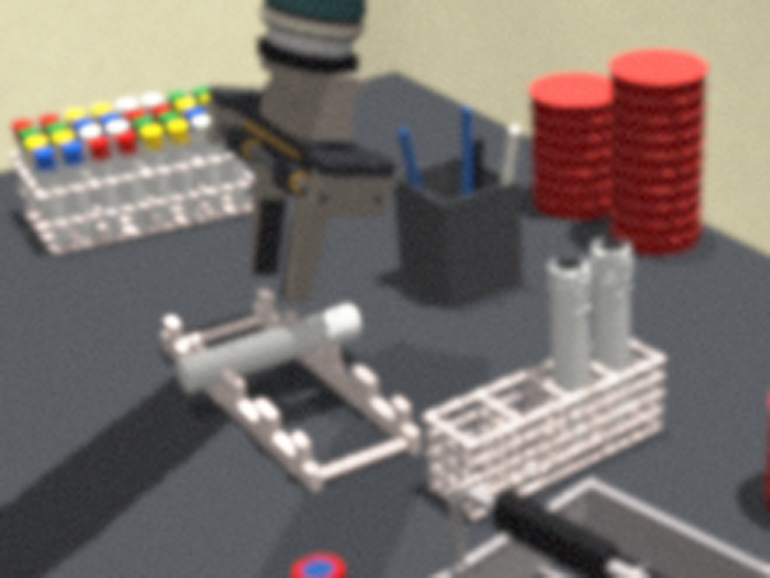

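{"fn": "drive_tool", "kwargs": {
  "commands": [
    [-0.5,-0.1,2,0,0,0,48],
    [-1,-0.1,4.2,0,0,0,48],
    [-1.3,-0.1,6.1,0,0,0,48],
    [-1.3,-0.1,6.1,0,0,0,48],
    [-1.3,-0.1,6.1,0,0,0,0],
    [-1.3,-0.1,6.1,0,0,0,0],
    [-1.3,-0.1,6.1,0,0,0,0],
    [-1.3,-0.1,6.1,0,0,0,0]
  ]
}}

```text
t: 44.4
position: [0.5319, 0.3836, 0.035]
tcp_rot: [3.135, -0.257, 3.103]
wrist_force: [0.6, 3.6, 4.4]
grip_width: 0.0274
```

{"fn": "drive_tool", "kwargs": {
  "commands": [
    [0,0,0,0,0,0,0],
    [0.5,0,-1.9,0,0,0,0],
    [1.3,0,-4.8,0,0,0,0],
    [2.6,0,-9.7,0,0,0,0],
    [3.9,0,-14.5,0,0,0,0],
    [5.2,0,-19.3,0,0,0,0],
    [6.5,0,-24.1,0,0,0,0],
    [6.5,0,-24.1,0,0,0,0]
  ]
}}

```text
t: 45.2
position: [0.5327, 0.3817, 0.291]
tcp_rot: [3.132, -0.25, 3.103]
wrist_force: [0.6, 0.4, -0.4]
grip_width: 0.0272
```

{"fn": "drive_tool", "kwargs": {
  "commands": [
    [0,0,0,0,0,0,0],
    [0,0,0,0,0,0,0]
  ]
}}

```text
t: 45.4
position: [0.5295, 0.3797, 0.2811]
tcp_rot: [3.141, -0.262, 3.101]
wrist_force: [0.0, -0.7, -0.1]
grip_width: 0.0274
```

Run:
```python
from tb import *
log()
f=np.radians(-35)
plan([PL(C[2],.17,phi=f),PL(C[2],.006,phi=f)])
s=cam("side");crop(s,"s40",130,50,350,265,2.7)
```

```text
t 45.4 q [-0.549  0.557 -0.077  1.365 -0.12   1.431  0.941] p [0.5295 0.3797 0.2811] rpy [180.  -15.  177.7] F [ 0.  -0.7 -0.1] w 0.0274
shift cm [ -7.62 -22.35   0.05] turn [ 18.1 -87.4  31.3] | 23.6 94.6
True [-1.16  0.54  0.4   2.17  1.48  1.09 -1.07] minmargin 0.27 p [0.594 0.153 0.261]
True [-1.12  0.9   0.34  2.13  1.55  1.04 -1.43] minmargin 0.27 p [0.594 0.153 0.097]
```

View pics/s40.png

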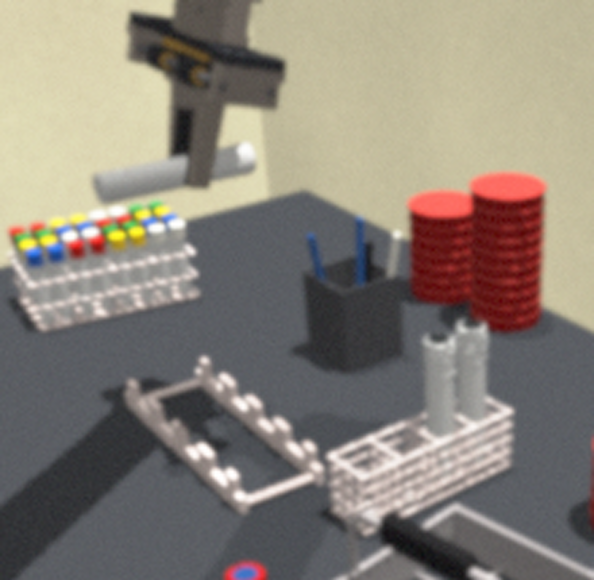

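{"fn": "drive_tool", "kwargs": {
  "commands": [
    [-0.5,-1.5,0,1.2,-6,2.1,0],
    [-1,-3,0,2.4,-12,4.2,0],
    [-1.6,-4.7,0,3.7,-18,6.4,0],
    [-2.2,-6.3,0,5,-24.5,8.8,0],
    [-2.7,-8,0,6.3,-31,11,0],
    [-3.3,-9.6,0,7.7,-37.5,13.3,0],
    [-3.8,-11.2,0,9,-43.7,15.6,0],
    [-3.8,-11.2,0,9,-43.7,15.6,0]
  ]
}}

```text
t: 46.25
position: [0.559, 0.2664, 0.2691]
tcp_rot: [-3.001, 0.517, 2.889]
wrist_force: [-0.9, 0.4, -0.4]
grip_width: 0.0271
```

{"fn": "drive_tool", "kwargs": {
  "commands": [
    [0,0,0,0,0,0,0]
  ]
}}

```text
t: 46.35
position: [0.5616, 0.2681, 0.2715]
tcp_rot: [-3.007, 0.518, 2.886]
wrist_force: [0.8, -0.0, -1.3]
grip_width: 0.0276
```

Run:
```python
from tb import *
log()
f=np.radians(-35)
plan([PL(C[2],.17,phi=f),PL(C[2],.006,phi=f)])
```

```text
t 46.35 q [-0.881  0.294  0.158  1.867  0.6    0.901  0.186] p [0.5616 0.2681 0.2715] rpy [-172.3   29.7  165.4] F [ 0.8 -0.  -1.3] w 0.0276
shift cm [-4.69 -9.66  5.25] turn [  9.3 -43.8  15.7] | 11.9 47.4
True [-1.16  0.54  0.4   2.17  1.48  1.09 -1.07] minmargin 0.27 p [0.594 0.153 0.261]
True [-1.12  0.9   0.34  2.13  1.55  1.04 -1.43] minmargin 0.27 p [0.594 0.153 0.097]
```

{"fn": "drive_tool", "kwargs": {
  "commands": [
    [-0.7,-1.4,0.7,1.3,-6.3,2.3,0],
    [-1.3,-2.7,1.5,2.6,-12.5,4.5,0],
    [-2,-4.1,2.2,3.9,-19,6.7,0],
    [-2.7,-5.5,3,5.3,-25,9,0],
    [-3.3,-6.9,3.7,6.6,-31.3,11.2,0],
    [-4,-8.3,4.5,8,-37.5,13.5,0],
    [-4.7,-9.7,5.2,9.3,-43.8,15.7,0],
    [-4.7,-9.7,5.2,9.3,-43.8,15.7,0]
  ]
}}

```text
t: 47.15
position: [0.5938, 0.1513, 0.2594]
tcp_rot: [-3.118, 1.312, 2.549]
wrist_force: [0.4, 0.3, -0.6]
grip_width: 0.027
```

{"fn": "drive_tool", "kwargs": {
  "commands": [
    [0,0,0,0,0,0,0],
    [0,0,0,0,0,0,0],
    [0,0,0,0,0,0,0]
  ]
}}

```text
t: 47.45
position: [0.5946, 0.1531, 0.2635]
tcp_rot: [3.121, 1.31, 2.509]
wrist_force: [-0.1, -0.1, -0.2]
grip_width: 0.0275
```

Run:
```python
from tb import *
log()
f=np.radians(-35)
rel((.5955,.1555,.176),R.from_matrix(PL(C[2],.1,phi=f)[1]))
t=cam("top");s=cam("side");crop(s,"s41",200,70,360,230,4);crop(t,"t41",200,150,320,270,5)
```

```text
t 47.45 q [-1.164  0.532  0.404  2.167  1.483  1.094 -1.072] p [0.5946 0.1531 0.2635] rpy [178.8  75.1 143.7] F [-0.1 -0.1 -0.2] w 0.0275
shift cm [8.47 0.2  2.2 ] turn [-0.1  0.1 -0.3] | 8.7 0.3
```

View pics/s41.png

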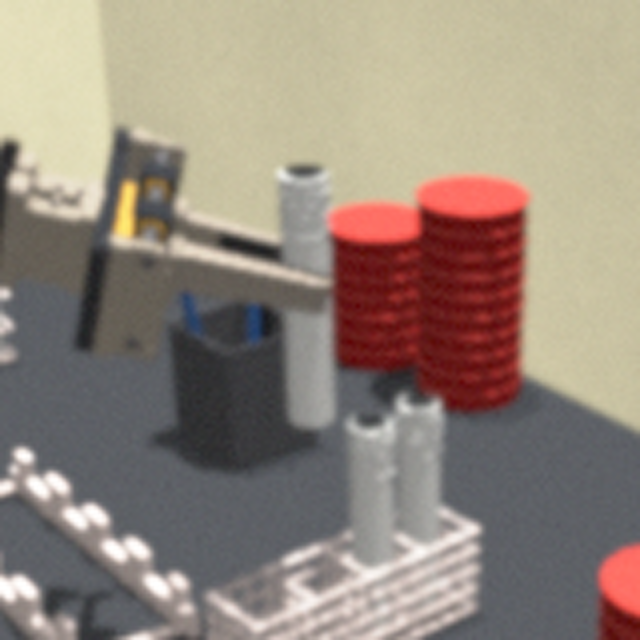

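View pics/t41.png

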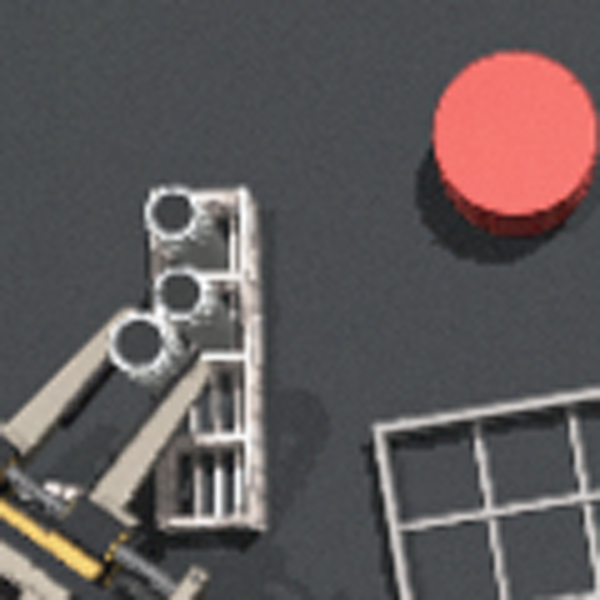

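{"fn": "drive_tool", "kwargs": {
  "commands": [
    [2,0.1,0.5,0,0,0,0],
    [4,0.2,1,0,0,0,0],
    [6,0.2,1.6,0,0,0,0],
    [7.6,0.2,2,0,0,0,0],
    [8.3,0.2,2.2,0,0,0,0],
    [8.3,0.2,2.2,0,0,0,0],
    [8.3,0.2,2.2,0,0,0,0],
    [8.3,0.2,2.2,0,0,0,0]
  ]
}}

```text
t: 48.35
position: [0.5955, 0.1546, 0.1774]
tcp_rot: [3.126, 1.312, 2.513]
wrist_force: [-0.7, 1.9, 0.2]
grip_width: 0.0273
```

Run:
```python
from tb import *
log()
f=np.radians(-35)
rel((.5955,.155,.098),R.from_matrix(PL(C[2],.1,phi=f)[1]))
t=cam("top");s=cam("side");crop(s,"s42",220,100,340,220,5);crop(t,"t42",210,170,290,250,7)
```

```text
t 48.35 q [-1.142  0.724  0.376  2.16   1.521  1.058 -1.268] p [0.5955 0.1546 0.1774] rpy [179.1  75.2 144. ] F [-0.7  1.9  0.2] w 0.0273
shift cm [ 7.68 -0.    2.01] turn [-0.1  0.2 -0.3] | 7.9 0.3
```

View pics/s42.png

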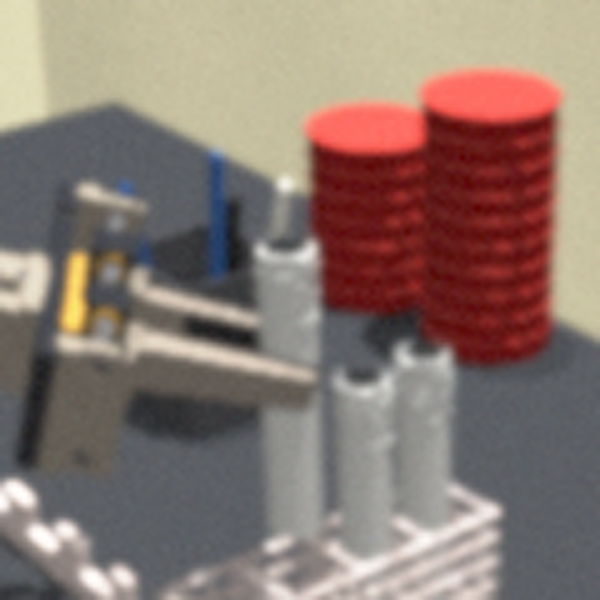

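View pics/t42.png

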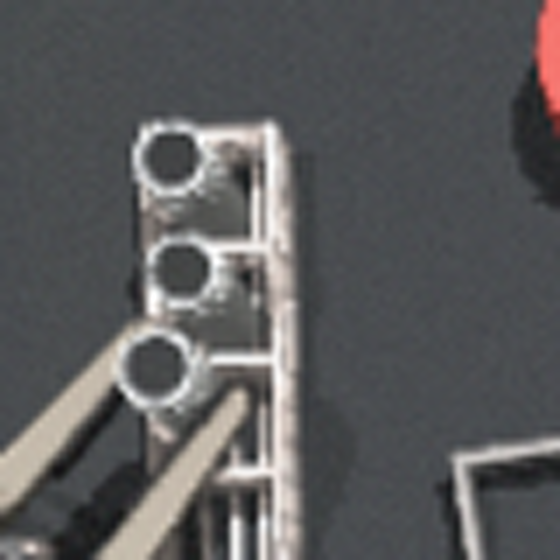

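{"fn": "drive_tool", "kwargs": {
  "commands": [
    [1.5,0,0.4,0,0,0,0],
    [3,0,0.8,0,0,0,0],
    [4.5,0,1.2,0,0,0,0],
    [6,0,1.6,0,0,0,0],
    [7,0,1.85,0,0,0,0],
    [7.6,0,2,0,0,0,0],
    [7.7,0,2,0,0,0,0],
    [7.7,0,2,0,0,0,0]
  ]
}}

```text
t: 49.25
position: [0.5951, 0.1549, 0.0973]
tcp_rot: [3.131, 1.312, 2.519]
wrist_force: [0.4, -0.8, 0.1]
grip_width: 0.027
```

{"fn": "drive_tool", "kwargs": {
  "commands": [
    [0.1,0,0,0,0,0,0],
    [0.2,0,0.05,0,0,0,0],
    [0.2,0,0.05,0,0,0,0]
  ]
}}

```text
t: 49.55
position: [0.5951, 0.155, 0.0951]
tcp_rot: [3.13, 1.312, 2.518]
wrist_force: [-1.5, 0.2, -0.3]
grip_width: 0.0274
```

{"fn": "drive_tool", "kwargs": {
  "commands": [
    [0.15,0,0.05,0,0,0,0],
    [0.2,0,0.05,0,0,0,0],
    [0.2,0,0.05,0,0,0,0]
  ]
}}

```text
t: 49.85
position: [0.5957, 0.1546, 0.0948]
tcp_rot: [3.128, 1.316, 2.515]
wrist_force: [-1.7, 0.7, 6.4]
grip_width: 0.0275
```

Run:
```python
from tb import *
log()
t=cam("top");s=cam("side");crop(s,"s43",220,120,340,240,5);crop(t,"t43",210,170,290,250,7)
```

```text
t 49.85 q [-1.124  0.913  0.344  2.122  1.548  1.044 -1.433] p [0.5957 0.1546 0.0948] rpy [179.2  75.4 144.1] F [-1.7  0.7  6.4] w 0.0275
```

View pics/s43.png

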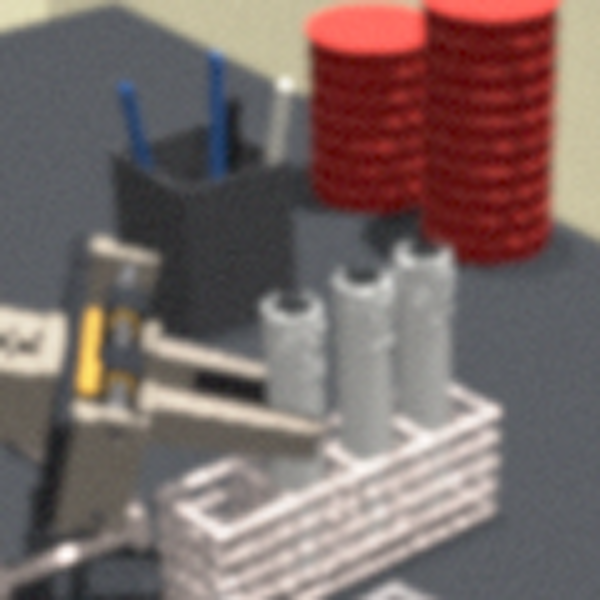

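Contact on the floor; relieve, open gradually, and back off straight.

{"fn": "drive_tool", "kwargs": {
  "commands": [
    [-0.15,0,-0.05,0,0,0,0],
    [-0.15,0,-0.05,0,0,0,0],
    [-0.15,0,-0.05,0,0,0,33],
    [-0.15,0,-0.05,0,0,0,36],
    [-0.15,0,-0.05,0,0,0,40],
    [-0.15,0,-0.05,0,0,0,46],
    [-0.15,0,-0.05,0,0,0,46]
  ]
}}

```text
t: 50.65
position: [0.5948, 0.1549, 0.0942]
tcp_rot: [3.133, 1.312, 2.52]
wrist_force: [-0.1, 0.6, -0.1]
grip_width: 0.0422
```

{"fn": "drive_tool", "kwargs": {
  "commands": [
    [0,0,-0.5,0,0,0,46],
    [0,0,-1.5,0,0,0,46],
    [0,0,-3,0,0,0,46],
    [0,0,-5,0,0,0,46],
    [0,0,-8,0,0,0,48],
    [-3,0,-8,0,0,0,48],
    [-7,0,-8,0,0,0,48],
    [-12,0,-8,0,0,0,48]
  ]
}}

```text
t: 51.45
position: [0.5554, 0.183, 0.2311]
tcp_rot: [-3.139, 1.311, 2.535]
wrist_force: [0.8, 0.7, 0.2]
grip_width: 0.0445
```

{"fn": "drive_tool", "kwargs": {
  "commands": [
    [-4,0,-3,0,0,0,48],
    [-6,0,-6,0,0,0,48],
    [-6,0,-9,0,0,0,48],
    [-6,0,-9,0,0,0,48],
    [-6,0,-9,0,0,0,48]
  ]
}}

```text
t: 51.95
position: [0.4971, 0.2235, 0.312]
tcp_rot: [3.131, 1.311, 2.52]
wrist_force: [-0.3, 0.8, -0.1]
grip_width: 0.044
```

Run:
```python
from tb import *
log()
t=cam("top");s=cam("side")
cv2.imwrite("pics/s44.png",s["pixels"][:,:,::-1]);cv2.imwrite("pics/t44.png",t["pixels"][:,:,::-1])
crop(s,"s45",220,120,340,240,5);crop(t,"t45",215,170,275,260,7)
```

```text
t 51.95 q [-1.341  0.409  0.303  2.164  1.271  1.314 -0.957] p [0.4971 0.2235 0.312 ] rpy [179.4  75.1 144.4] F [-0.3  0.8 -0.1] w 0.044
```

View pics/s44.png

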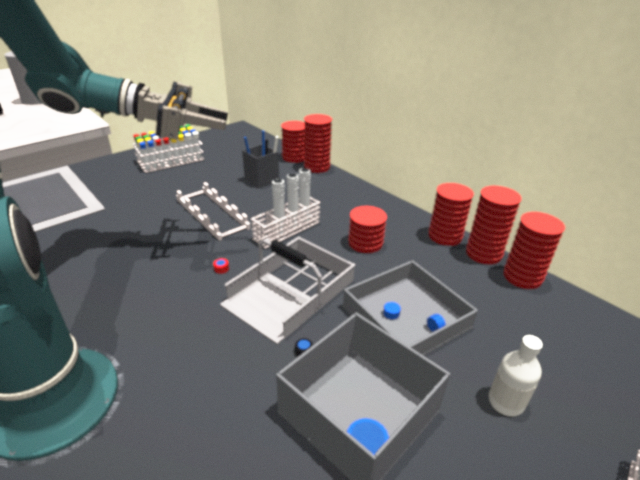

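View pics/t44.png

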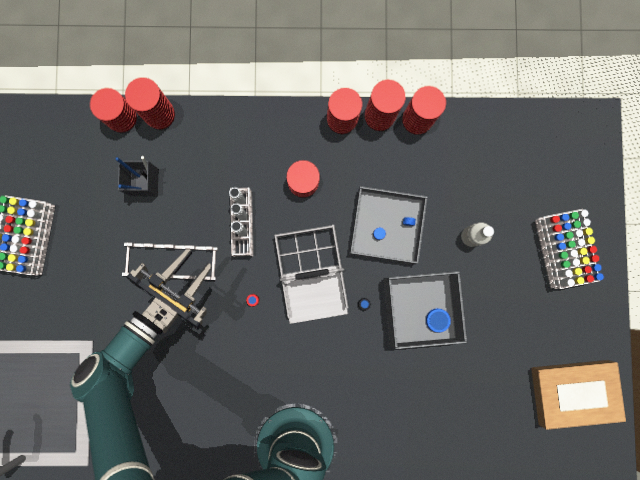

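View pics/s45.png

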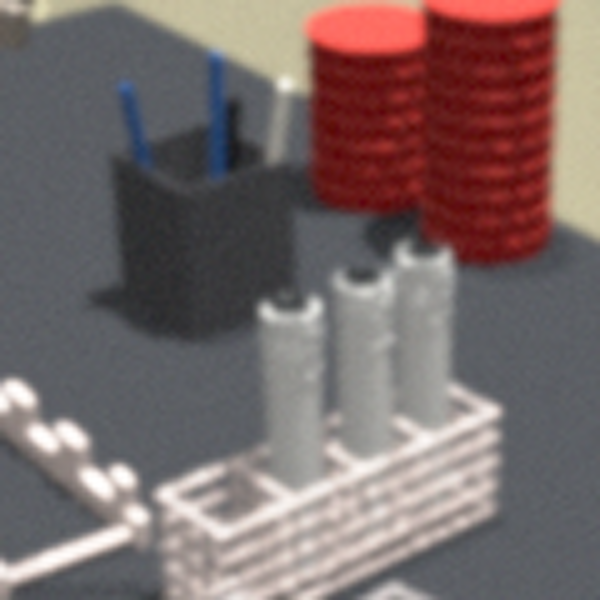

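View pics/t45.png

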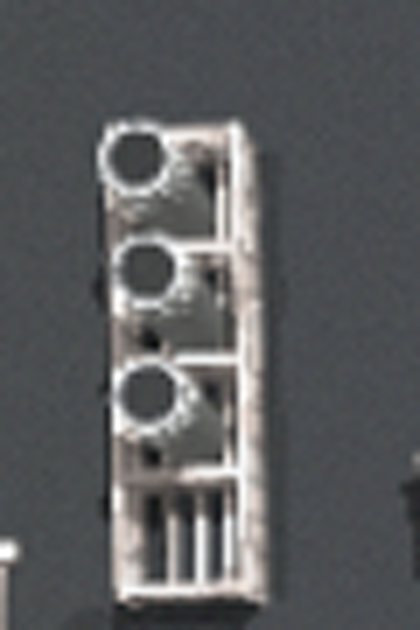

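Run:
```python
from rig import job
print(job.close_job())
```

```text
the job is handed in; nothing more can be done
None
```

The job is done and handed in at about 52 s of the 210 s allowed. All three jobs were finished in the order asked.

- **Caps and lid:** I tilted the scoop back down over the tray. Both caps fell through the grid and are in the tray, one of them standing on its edge. The single lid stayed in the scoop and then slid over the mouth into the deep bin. The empty scoop is flat on the bench, back where it started.
- **Tubes:** All three tubes stand base down, one per cell, in the three rack cells farthest from the robot. The first one leaned about 17 to 19° after I let go. I gripped it again, straightened it and set it down on the cell floor. For the other two I lowered until the base touched the floor before releasing.
- **Last checks:** The final pictures from both cameras show all three tubes close to upright and the cradle empty. The dish stack and white bottle are where they were at the start, by eye. The gripper was clear of everything.
- **Possible problem:** During the back-down tilt, joint 6 read 1.841 rad against a range limit of 1.84. I backed off in the next move, but it may count as touching the limit.

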